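# Load a knocked-over bearing block in a bench locking clamp

### The arm

A 7-joint arm with a two-finger parallel gripper is mounted at the origin on the work surface. World frame = base frame: x ahead of the robot, y to its left, z up, the work surface at z = 0. Lengths are in m, angles in rad, forces in N, time in s.
With the tool pointing down it reaches from about 0.425 to 0.95 m from the base axis. Payload 4.7 kg.
Tool frame: the origin (TCP) lies midway between the tips of the shut fingers; the grasp point (between the pads) lies 19 mm behind it; z points along the fingers, y is the line along which they close (so a half turn about z gives the same grasp; the last joint's range is limited). The gripper opens to 85 mm and grips with 20 to 120 N. Pads are 22 mm wide; open, the fingers measure 114 mm over their backs; the gripper's body (76 mm by 85 mm) begins 54 mm behind the grasp point. The pads swing forward as they close: fully open they stand 13 mm farther back than shut.
Start: joints at [-0.029, 0.469, -0.049, 1.532, 0.024, 1.141, -0.082], TCP at [0.675, 0, 0.231] pointing down, gripper open.
Joint ranges: [-2.59, 2.59], [-0.33, 1.99], [-1.39, 1.29], [0.1, 2.45], [-1.04, 4.18], [0.21, 1.99], [-2.66, 2.66]. Speed limits (rad/s): [2.57, 2.57, 3.14, 3.14, 3.14, 3.14, 3.14].

### API

Orientations are given as [roll, pitch, yaw] about the fixed x, y, z axes, in that order (R = Rz(yaw) Ry(pitch) Rx(roll)).
In Python, from workcell import manip, grab_frame, camera_info, outline_of gives the robot as it stands. The module is installed in compiled form; this text tells all that it offers.
- The arm moves only by the tool move_arm, never from a script. Its argument "commands" is a list of rows, each an object of numbers: "hand": the closure, from 0 (fully open) to 1 (shut); "x", "y", "z": the shift along the tool's x, y, z in units of 30 cm (1.0 is 30 cm); "ax", "ay", "az": the turn, a rotation vector about the tool's x, y, z in units of 90 degrees (1.0 is 90 degrees). A call has 1 to 8 rows; each row is the pose to reach, as a shift and turn from the pose commanded when the call began, along the tool's axes at that moment; what a row does not reach only later rows make up. A row lasts 1/12 s, in which the tool goes at most 41.7 mm and 7.16 degrees, less where a joint would pass 70% of its speed; a pose out of reach is approached as far as the arm can. A call with a number of a shift or a turn outside -1 to 1 is refused whole. A call with a gripper value outside its range is refused whole. The fingers move at their own pace and stop on an object; the grip force is fixed at half the most. Time passes only in rows, so rows that repeat a pose let the fingers close. It gives the time, the measured TCP pose, the force, the opening and the grip force at its end, in the units of the state.
- manip.get_state(): the state, without advancing time (a new reading comes with each control period).
- grab_frame(name): name is "scene" or "side" or "wrist"; returns the picture (480x640x3 uint8, red, green, blue); there is no depth.
- camera_info(name): a dict with "fx", "fy", "cx", "cy" (pixels), "world_from_camera" (4x4, takes a point from camera to world coordinates). Camera axes: x right, y up, looking along -z (the intrinsics and any distortion apply to the point x, -y, -z); pixel columns grow to the right and rows downward; lengths in m; the calibration is good to about 2 mm. The wrist camera is an equidistant fisheye: a pixel r from the principal point sees the ray r / f radians off the axis. A picture is of the moment at which its call begins: read the wrist's pose just before it. camera_info takes no time and is no camera call; for the wrist camera it gives the pose at the moment of the call.
- manip.job_done(): hands the job in; it is judged then, once.
Trained networks look in the newest picture that a camera, given by its name, has taken for a name from the list of things; names that differ only in an ending like _2 or _b are one class to them, and where a whole thing is asked for, a point or a joint stands for the part that bears it (a point fixed in the world has none). Each returns a list of dicts, best first, with "confidence" (0 to 1); they miss things now and then, are a little off and sometimes report something else, mostly with a low value. They report only what shows in the picture. A call takes as long as a camera call.
- outline_of(label, camera): "pixels" (480x640 bool, what is visible of it) and "box" ([left, top, right, bottom] in pixels, round what is visible of it).
The state is a dict: "clock": time; "joint_pos": joint angles; "qd": joint speeds; "tau": joint torques, N m; "tool_pos": TCP position; "orientation": TCP orientation; "contact_force": force on the tool from outside, world axes, zero at the start; "ft_torque": the same for the moment, N m; "gripper_width": finger opening in m; "finger_force": force on a finger pad.
Only numpy, scipy, OpenCV 4.12 (cv2) and the standard library are available. Lean on these libraries where they do the work, as an engineer would, in place of code of your own. Each camera call takes 0.05 s, during which the arm holds its last target. There are 200 camera calls.

### The job

Stand the fallen bearing block upright with its bore facing up, lock it in the bench-mounted locking clamp by closing the clamp's handle past centre, and drop into its bore first the ball bearing, then the spacer sleeve, then every steel distance ring lying on the bench, each flat and fully home. Then flick the clamp's release lever so that the jaws spring open, and stand the loaded block upright in the steel tray; leave the other things on the bench alone.

Things in the scene. Friction and masses are not known exactly. Their poses are not given: they have to be found in the camera images.
- nest (a point): Point on the bench between the jaws of an 11-inch steel locking C-clamp that lies on its side, bolted down: the middle of the block's place when locked. x runs from the jaws along the handles, y from the fixed to the moving jaw, z up. Faces of the 24 mm round pads (32 mm above the bench): fixed at y = -28 mm, moving at about +41 open, +28 locked. The block stands here square to x and y.
- clamp_pivot (a point): Pivot of the clamp's jaws, 32 mm above the bench, at x = 90, y = -8 mm of the nest. C-arms, tops 39 mm above the bench, run from here outside y = -50 and +50 to the pads; some 35 mm are free between the block and the throat, so the block, gripped by its -x and +x sides, can be lowered straight in, 4 to 6 mm to the +y side. Closing slides it the last mm against the fixed pad.
- fixed_handle (a point): Outer face of the clamp's fixed handle, 32 mm above the bench, at x = 165, y = -22 mm of the nest. This handle, 19 mm high, ends in a knurled adjusting screw (already set) at x = 208 mm.
- handle_grip (a point): Middle of the moving handle near its free end, 32 mm above the bench. The handle is 12 mm thick, 18 mm high. Nest frame (mm): open x 188, y 42; locked x 191, y 9. Pushing it in the nest's -y direction, towards the fixed handle, closes the jaw; up to 10 to 15 N, greatest before centre, past which it snaps and stays locked. Its axes turn with the handle (x along it).
- release_tip (a point): Near the end of the clamp's release lever, a thin steel tongue (6 mm thick, 14 mm high) that sticks out 25 mm beyond the moving handle's end, 32 mm above the bench; locked: x 235, y -4 mm of the nest. Pushed about 8 mm in the nest's +y direction (2 to 6 N) it breaks the toggle; handle and jaw then spring open, the handle swinging the same way. Its -y side is free beyond x = 210 mm.
- jaw (a joint): Angle of the clamp's moving jaw (rad): 0 fully open (sprung), about 0.17 to 0.19 closed on the block.
- link (a joint): Angle of the toggle link under the moving handle (rad): 0 open, 0.603 with the toggle dead straight, about 0.68 against its stop past centre, that is locked.
- pad (a joint): Squeeze of the rubber-backed moving pad (m): 0 unloaded, 0.002 to 0.004 when locked on the block.
- release (a joint): Angle of the release lever (rad): 0 at rest, 0.26 pushed fully; it breaks the toggle at about 0.11 and springs back.
- block_c (a point): Centre of the aluminium bearing block, 56 x 56 x 64 mm, about 0.3 kg; z is the axis of the bore and points out of its open mouth (32 mm from the centre), x and y are normal to the 56 mm sides. It starts lying on one side. Oiled bore 43.4 mm in diameter, its mouth chamfered to 48 mm; 54 mm deep, down to a shoulder 10 mm thick (22 mm below the centre) with a 26 mm hole.
- bearing_c (a point): Sealed steel ball bearing, 16 mm high, hole 20 mm, with a dark seal ring on both faces, 42 mm outside diameter; the point is its centre, half-way up; z is its axis (either face may be up).
- sleeve_c (a point): Aluminium spacer sleeve, a thin-walled ring 16 mm high, hole 34 mm, 42 mm outside diameter; the point is its centre, half-way up; z is its axis (either face may be up).
- shim1_c (a point): Steel distance ring, 7 mm high, hole 31 mm, 42 mm outside diameter; the point is its centre, half-way up; z is its axis (either face may be up). One to three such rings are on the bench; absent ones read None.
- shim2_c (a point): Steel distance ring, 7 mm high, hole 31 mm, 42 mm outside diameter; the point is its centre, half-way up; z is its axis (either face may be up). One to three such rings are on the bench; absent ones read None.
- shim3_c (a point): Steel distance ring, 7 mm high, hole 31 mm, 42 mm outside diameter; the point is its centre, half-way up; z is its axis (either face may be up). One to three such rings are on the bench; absent ones read None.
- tray_in (a point): Centre of the inner floor, 3 mm above the bench, of the shallow square steel tray, 150 x 150 mm outside with a rim 14 mm high and 3 mm thick; z up, x and y along its sides.
- driver: Screwdriver with a red handle, to be left alone; its origin lies on the bench under it.
- tape: Roll of black tape, 70 mm diameter, 19 mm high, to be left alone; origin under its centre.
- cutters: Combination pliers with red handles lying flat, to be left alone; origin under the joint.
- mug: White mug, 80 mm diameter, 92 mm high, to be left alone; origin under its centre.
- meter: Yellow multimeter, 150 x 75 x 32 mm, to be left alone; origin under its centre.

How it is judged:
On the way, in this order (a step that is already met when the one before it is completed fails the run):
1. the block stands upright, bore up (angle between block_c's own z axis and vertical below 0.1 rad and height (world z) of block_c below 0.04 m), for 0.3 s.
2. the clamp is locked past centre on the upright block (value of joint link above 0.62 rad and value of joint pad above 0.001 m and angle between block_c's own z axis and vertical below 0.1 rad and x of block_c in the frame of nest between -0.02 and 0.02 m and y of block_c in the frame of nest between -0.008 and 0.008 m), for 0.3 s.
3. the bearing is fully home in the bore, with the block locked in the clamp (value of joint link above 0.62 rad and value of joint pad above 0.001 m and x of bearing_c in the frame of block_c between -0.003 and 0.003 m and y of bearing_c in the frame of block_c between -0.003 and 0.003 m and z of bearing_c in the frame of block_c between -0.0165 and -0.0115 m and angle between the z axis of bearing_c and the z axis of block_c, either way round below 0.1 rad), for 0.2 s.
4. the sleeve is fully home on the bearing, with the block still locked (all of step 3 and x of sleeve_c in the frame of block_c between -0.003 and 0.003 m and y of sleeve_c in the frame of block_c between -0.003 and 0.003 m and z of sleeve_c in the frame of block_c between -0.0005 and 0.0045 m and angle between the z axis of sleeve_c and the z axis of block_c, either way round below 0.1 rad), for 0.2 s.
5. every distance ring present is in the bore, flat on the sleeve, with the block still locked (value of joint link above 0.62 rad and value of joint pad above 0.001 m and x of shim1_c in the frame of block_c between -0.003 and 0.003 m and y of shim1_c in the frame of block_c between -0.003 and 0.003 m and z of shim1_c in the frame of block_c between 0.011 and 0.03 m and angle between the z axis of each of shim1_c, shim2_c, shim3_c and the z axis of block_c, either way round below 0.1 rad and x of shim2_c in the frame of block_c between -0.003 and 0.003 m and y of shim2_c in the frame of block_c between -0.003 and 0.003 m and z of shim2_c in the frame of block_c between 0.011 and 0.03 m and x of shim3_c in the frame of block_c between -0.003 and 0.003 m and y of shim3_c in the frame of block_c between -0.003 and 0.003 m and z of shim3_c in the frame of block_c between 0.011 and 0.03 m), for 0.2 s.
6. the release lever is flicked (value of joint release above 0.08 rad).
At the end, for the whole second after the job is handed in: The block stands upright (0.06 rad) on the tray floor, inside the rim, with the bearing home on the shoulder, the sleeve on it and all present distance rings on the sleeve (heights within 2.5 mm, flat within 0.1 rad); the clamp's jaws are open (jaw below 0.05 rad) (value of joint jaw below 0.05 rad and x of block_c in the frame of tray_in between -0.048 and 0.048 m and y of block_c in the frame of tray_in between -0.048 and 0.048 m and z of block_c in the frame of tray_in between 0.029 and 0.035 m and angle between block_c's own z axis and vertical below 0.06 rad and x of bearing_c in the frame of block_c between -0.003 and 0.003 m and y of bearing_c in the frame of block_c between -0.003 and 0.003 m and z of bearing_c in the frame of block_c between -0.0165 and -0.0115 m and angle between the z axis of each of bearing_c, sleeve_c, shim1_c, shim2_c, shim3_c and the z axis of block_c, either way round below 0.1 rad and x of sleeve_c in the frame of block_c between -0.003 and 0.003 m and y of sleeve_c in the frame of block_c between -0.003 and 0.003 m and z of sleeve_c in the frame of block_c between -0.0005 and 0.0045 m and x of shim1_c in the frame of block_c between -0.003 and 0.003 m and y of shim1_c in the frame of block_c between -0.003 and 0.003 m and z of shim1_c in the frame of block_c between 0.011 and 0.03 m and x of shim2_c in the frame of block_c between -0.003 and 0.003 m and y of shim2_c in the frame of block_c between -0.003 and 0.003 m and z of shim2_c in the frame of block_c between 0.011 and 0.03 m and x of shim3_c in the frame of block_c between -0.003 and 0.003 m and y of shim3_c in the frame of block_c between -0.003 and 0.003 m and z of shim3_c in the frame of block_c between 0.011 and 0.03 m); the robot touches nothing.
It fails at once if the other things on the bench are disturbed (moved more than 4 cm) (distance of any of driver, tape, cutters, mug, meter from where it was at the start of the episode above 0.04 m).
Of shim1, shim2, shim3 only 1 to 3 are there at a start; the rules pass over those that are not, and their reading is None.
At some moment in a run one of bearing, sleeve, shim1, shim2, shim3 may be knocked a few centimetres aside while the robot is not near it.
Once in a run the grip may slacken for a moment while it holds something.
It also fails if it takes over 208 s, if anything falls off the work surface, if the arm or the gripper's body presses on something with over 40 N, if the wrist force passes 120 N, or if a joint passes its speed limit or range.

## Working session

There is one attempt and no reset: what is moved stays moved. The work goes in short steps, Python scripts to look and compute and a tool call to move; the robot and the scene stay as the last step left them, time stands still between calls to the robot, and variables do not carry over. Pictures are saved under pics/ and viewed, at most 14 in all, crops included, and the job is handed in when it is done.

Besides the shell and the picture viewer there is one more tool, called after "Request:" by a JSON object that holds its "name" and its "arguments". move_arm: Moves the arm, as the interface text tells. Shifts and turns lie within -1 to 1; 1 stands for 30 cm of shift or 90 degrees of turn. Its arguments: {"type":"object","properties":{"commands":{"type":"array","items":{"type":"object","properties":{"hand":{"type":"number"},"x":{"type":"number"},"y":{"type":"number"},"z":{"type":"number"},"ax":{"type":"number"},"ay":{"type":"number"},"az":{"type":"number"}}}}},"required":["commands"]}

```bash
mkdir -p pics; ls; python3 - <<'E'
from workcell import manip, grab_frame, camera_info
import cv2
s=manip.get_state(); print({k:s[k] for k in('clock','tool_pos','orientation','gripper_width','joint_pos')})
for n in("scene","side"):
    f=grab_frame(n); cv2.imwrite(f"pics/{n}0.png",f[:,:,::-1]); print(n,camera_info(n))
E
```

```text
pics
{'clock': 0.0, 'tool_pos': array([6.74387846e-01, 7.50821869e-05, 2.30236271e-01]), 'orientation': array([-3.13959275e+00,  4.66804026e-05,  1.57089567e+00]), 'gripper_width': 0.08549628534590574, 'joint_pos': array([-0.02896384,  0.46944015, -0.04862491,  1.5337556 ,  0.02408348,
        1.1409823 , -0.08231736])}
scene {'fx': 455.5257880992871, 'fy': 455.5257880992871, 'cx': 312.47156351983733, 'cy': 236.8150102947107, 'world_from_camera': array([[-0.56794651, -0.59928271,  0.56417816,  1.2381259 ],
       [ 0.82306404, -0.41480507,  0.38794631,  0.40703709],
       [ 0.00153444,  0.68468751,  0.72883514,  0.89575315],
       [ 0.        ,  0.        ,  0.        ,  1.        ]])}
side {'fx': 447.71375831982084, 'fy': 447.71375831982084, 'cx': 311.9754147942047, 'cy': 233.15167463064046, 'world_from_camera': array([[-0.89705137,  0.25943585, -0.35775952,  0.13051638],
       [-0.4418998 , -0.53545053,  0.71973419,  0.83945194],
       [-0.00483768,  0.8037324 ,  0.59497128,  0.77103328],
       [ 0.        ,  0.        ,  0.        ,  1.        ]])}
```

View pics/scene0.png

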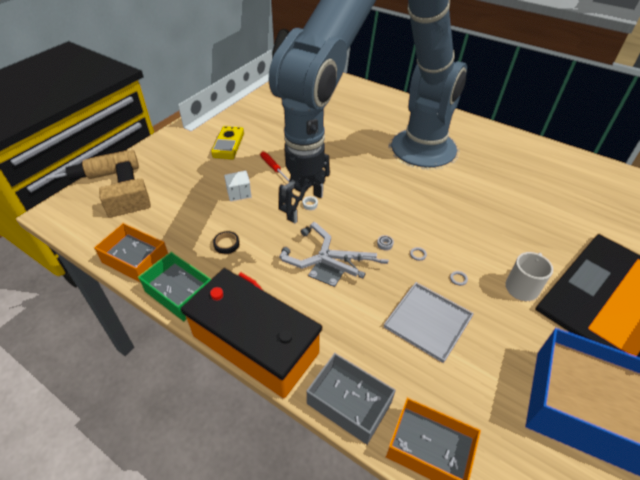

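View pics/side0.png

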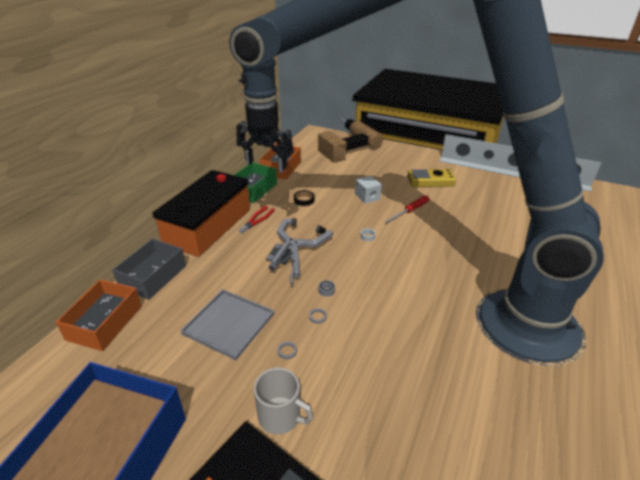

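The scene view shows the block at (238,185), the bearing (385,242), the sleeve (310,202), two rings at (418,254) and (458,278), the clamp around (325,262), and the tray at (428,320). In the side view the block is at (368,189), the clamp at (295,245) and the tray at (228,323).

```bash
cat >h.py <<'E'
import numpy as np,cv2
from scipy.spatial.transform import Rotation as Ro
from workcell import manip, grab_frame, camera_info, outline_of
def rays(px,ci,fish=False):
    px=np.atleast_2d(np.asarray(px,float)); u=(px[:,0]-ci['cx'])/ci['fx']; v=(px[:,1]-ci['cy'])/ci['fy']
    if fish:
        r=np.hypot(u,v)+1e-12; d=np.c_[np.sin(r)*u/r,-np.sin(r)*v/r,-np.cos(r)]
    else: d=np.c_[u,-v,-np.ones_like(u)]
    T=ci['world_from_camera']; return T[:3,3],d@T[:3,:3].T
def onz(px,ci,z,fish=False):
    o,d=rays(px,ci,fish); return (o+d*((z-o[2])/d[:,2:3]))[:,:2]
def proj(P,ci,fish=False):
    T=ci['world_from_camera']; p=(np.atleast_2d(P)-T[:3,3])@T[:3,:3]
    x,y,z=p[:,0],-p[:,1],-p[:,2]
    if fish:
        r=np.hypot(x,y)+1e-12; t=np.arctan2(r,z); u,v=x/r*t,y/r*t
    else: u,v=x/z,y/z
    return np.c_[u*ci['fx']+ci['cx'],v*ci['fy']+ci['cy']]
def st():
    s=manip.get_state(); print('t %.2f'%s['clock'],'tcp',np.round(s['tool_pos'],4),'rpy',np.round(s['orientation'],3),'w %.4f'%s['gripper_width'],'F',np.round(s['contact_force'],1),'q',np.round(s['joint_pos'],2)); return s
def togo(s,p=None,R=None):
    Rt=Ro.from_euler('xyz',s['orientation'])
    if p is not None: print('shift/0.3',np.round(Rt.inv().apply(np.array(p)-s['tool_pos'])/.3,4))
    if R is not None: print('turn/90',np.round((Rt.inv()*R).as_rotvec()/(np.pi/2),4))
def down(yaw): # tool down; tool x axis at heading yaw
    c,s_=np.cos(yaw),np.sin(yaw); return Ro.from_matrix(np.c_[[c,s_,0],[s_,-c,0],[0,0,-1]])
E
python3 - <<'E'
from h import *
for cam in("scene","side"):
    grab_frame(cam); ci=camera_info(cam)
    for n,z in(("block_c",.028),("bearing_c",.008),("sleeve_c",.008),("shim1_c",.0035),("handle_grip",.032),("tray_in",.007),("driver",.01),("tape",.01),("cutters",.01),("mug",.05),("meter",.03)):
        for o in outline_of(n,cam)[:4]:
            b=o['box']; m=o['pixels']; c=np.argwhere(m).mean(0)[::-1]
            print(cam,n,round(o['confidence'],2),b,np.round(onz(c,ci,z),3)[0])
ci=camera_info('wrist');print(ci)
E
```

```text
scene block_c 0.82 [224.7, 172.6, 249.2, 201.9] [ 0.521 -0.351]
scene bearing_c 0.52 [504.7, 253.5, 553.9, 302.2] [0.356 0.45 ]
scene bearing_c 0.48 [378.2, 238.2, 393.2, 248.9] [0.458 0.104]
scene bearing_c 0.34 [305.0, 221.2, 388.3, 268.8] [0.542 0.014]
scene sleeve_c 0.46 [302.2, 195.3, 319.1, 209.1] [ 0.443 -0.148]
scene handle_grip 0.73 [328.2, 249.1, 388.5, 268.3] [0.564 0.072]
scene handle_grip 0.62 [277.3, 225.4, 385.7, 284.3] [0.609 0.026]
scene handle_grip 0.55 [299.0, 229.7, 309.9, 236.8] [ 0.562 -0.08 ]
scene tape 0.55 [215.5, 228.5, 237.8, 254.4] [ 0.698 -0.241]
scene tape 0.42 [280.9, 222.3, 388.3, 287.7] [0.592 0.014]
scene cutters 0.47 [215.7, 227.8, 239.6, 254.3] [ 0.699 -0.239]
scene cutters 0.46 [241.8, 269.6, 257.3, 286.0] [ 0.757 -0.116]
scene mug 0.63 [506.6, 253.4, 555.4, 301.1] [0.397 0.447]
scene mug 0.16 [303.2, 198.0, 319.7, 211.0] [ 0.481 -0.121]
scene meter 0.85 [211.5, 124.5, 242.4, 157.9] [ 0.378 -0.519]
side block_c 0.88 [352.7, 179.0, 378.7, 202.6] [ 0.523 -0.348]
side bearing_c 0.57 [316.9, 281.6, 334.9, 300.7] [0.458 0.104]
side bearing_c 0.35 [180.
[... 542 characters left out ...]
e tape 0.48 [254.0, 368.1, 312.0, 435.7] [0.407 0.427]
side cutters 0.85 [237.4, 205.7, 272.7, 229.6] [ 0.769 -0.072]
side mug 0.75 [256.7, 369.9, 313.7, 430.4] [0.393 0.449]
side meter 0.35 [288.2, 272.8, 296.9, 282.2] [0.543 0.126]
{'fx': 371.64829954431775, 'fy': 371.64829954431775, 'cx': 326.1330716403158, 'cy': 237.81209173085736, 'world_from_camera': array([[ 9.99999998e-01,  4.76494330e-05,  4.09920052e-05,
         6.75245502e-01],
       [-5.77070598e-05,  9.54483090e-01,  2.98265030e-01,
         7.54357933e-02],
       [-2.49140162e-05, -2.98265032e-01,  9.54483091e-01,
         3.72739002e-01],
       [ 0.00000000e+00,  0.00000000e+00,  0.00000000e+00,
         1.00000000e+00]])}
```

```bash
python3 - <<'E'
from h import *
f=grab_frame('wrist'); cv2.imwrite('pics/w0.png',f[:,:,::-1])
E
```

```text
(no output)
```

View pics/w0.png

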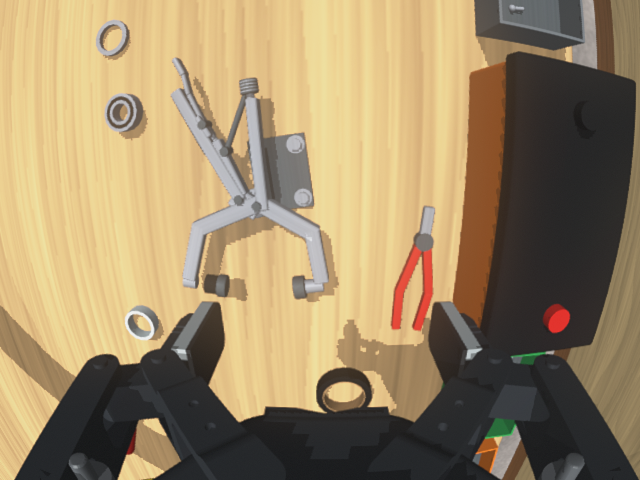

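The wrist view shows the clamp with its jaws at the bottom: fixed pad (298,287), moving pad (217,285), pivot (257,207), screw end (248,80), release tip (180,62). The bearing is at (123,113), a ring at (113,39) and the sleeve at (142,322).

```bash
python3 - <<'E'
from h import *
f=grab_frame('wrist'); ci=camera_info('wrist')
c=cv2.resize(f[40:320,150:350],None,fx=2.14,fy=2.14,interpolation=3); cv2.imwrite('pics/w0c.png',c[:,:,::-1])
print(np.round(onz([[293,287],[229,286],[257,207],[248,80]],ci,.035,True),4))
E
```

```text
[[ 6.420e-01 -8.170e-02]
 [ 5.759e-01 -8.170e-02]
 [ 6.102e-01  3.000e-04]
 [ 6.048e-01  1.189e-01]]
```

View pics/w0c.png

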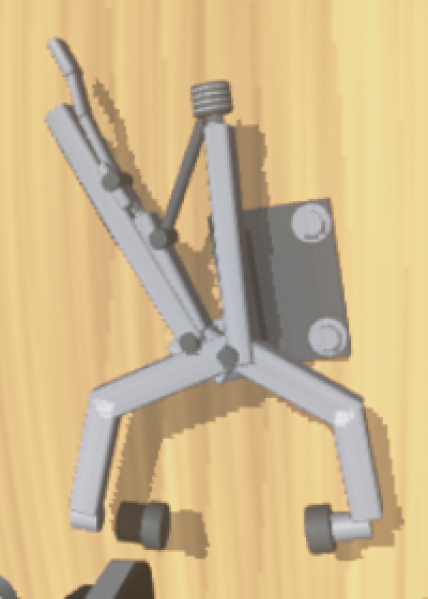

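```bash
python3 - <<'E'
from h import *
from scipy.optimize import least_squares
ci=camera_info('wrist')
N=np.array([[0,-28,43],[0,41,43],[90,-8,40],[208,np.nan,37]])*1e-3
U=np.array([[292.5,286.7],[229,285],[256.5,205.9],[248.6,78.8]])
def W(p,P): c,s=np.cos(p[2]),np.sin(p[2]); return np.c_[p[0]+c*P[:,0]-s*P[:,1],p[1]+s*P[:,0]+c*P[:,1],P[:,2]]
def f(p):
    Q=N.copy(); Q[3,1]=p[3]; return (proj(W(p,Q),ci,True)-U).ravel()
r=least_squares(f,[.61,-.08,1.57,-.01],x_scale=[.01,.01,.1,.01]); print(np.round(r.x,4),np.round(r.fun.reshape(-1,2),1))
# cross-check in other cameras
T=np.array([[0,-28,44],[0,41,44],[90,-8,40],[208,-8,32],[188,42,41],[165,-22,32]])*1e-3
for n in('scene','side'): print(n,np.round(proj(W(r.x,T),camera_info(n))).tolist())
print(np.round(proj(W(r.x,T),ci,True)).tolist())
E
```

```text
[ 0.6145 -0.0834  1.6675 -0.0107] [[ 0.2  2.8]
 [-3.4  9.3]
 [ 3.  -4.8]
 [-0.8 -5.2]]
scene [[287.0, 246.0], [301.0, 229.0], [322.0, 255.0], [365.0, 275.0], [367.0, 256.0], [347.0, 273.0]]
side [[295.0, 219.0], [317.0, 224.0], [289.0, 239.0], [271.0, 268.0], [292.0, 265.0], [273.0, 257.0]]
[[293.0, 290.0], [225.0, 295.0], [260.0, 201.0], [246.0, 75.0], [194.0, 104.0], [266.0, 118.0]]
```

```bash
python3 - <<'E'
from h import *
from scipy.optimize import least_squares
ci=camera_info('wrist')
N=np.array([[0,-28,43],[7.5,41,43],[90,-8,41],[208,np.nan,36]])*1e-3
U=np.array([[292.5,286.7],[229,285],[256.5,205.9],[248.6,78.8]])
def W(p,P): c,s=np.cos(p[2]),np.sin(p[2]); return np.c_[p[0]+c*P[:,0]-s*P[:,1],p[1]+s*P[:,0]+c*P[:,1],P[:,2]]
def f(p):
    Q=N.copy(); Q[3,1]=p[3]; return (proj(W(p,Q),ci,True)-U).ravel()
r=least_squares(f,[.61,-.08,1.57,-.01],x_scale=[.01,.01,.1,.01]); print(np.round(r.x,4),np.round(r.fun.reshape(-1,2),1))
E
```

```text
[ 0.6161 -0.0848  1.6998 -0.0157] [[ 1.7  3.2]
 [-3.1  5.1]
 [ 1.5 -3. ]
 [-0.7 -3.9]]
```

```bash
python3 - <<'E'
from h import *
ci=camera_info('wrist'); s=st()
print(np.round(onz([[123,113],[113,39],[142,322],[344,390]],ci,.012,True),4))
f=grab_frame('wrist')
for n in('bearing_c','shim1_c','sleeve_c','tape'):
  for o in outline_of(n,'wrist')[:3]:
    c,_=cv2.findContours(o['pixels'].astype('uint8'),0,1); c=max(c,key=len)[:,0,:]
    print(n,round(o['confidence'],2),o['box'])
    if len(c)>8:
      for z in(0,.007,.016):
        w=onz(c,ci,z,True); e=cv2.fitEllipse((w*1e3).astype('float32')[:,None]); print(z,np.round(e[0],1),np.round(e[1],1))
E
```

```text
t 1.40 tcp [0.675  0.     0.2313] rpy [ 3.142 -0.     1.571] w 0.0851 F [ 0.5 -1.   0. ] q [-0.03  0.47 -0.05  1.53  0.02  1.14 -0.08]
[[ 0.4609  0.1007]
 [ 0.4479  0.1849]
 [ 0.4491 -0.1456]
 [ 0.6975 -0.2363]]
bearing_c 0.77 [105.8, 92.4, 143.2, 133.4]
0 [453.1 102.6] [42.6 51.5]
0.007 [457.2 102. ] [41.8 50.5]
0.016 [462.6 101.4] [40.8 49.3]
shim1_c 0.52 [124.6, 302.1, 163.8, 341.2]
0 [ 440.1 -153.4] [44.  57.2]
0.007 [ 444.5 -149.1] [43.2 56.2]
0.016 [ 450.2 -143.6] [42.2 54.8]
sleeve_c 0.55 [122.0, 306.1, 164.3, 338.5]
0 [ 440.1 -153.7] [42.6 55. ]
0.007 [ 444.5 -149.4] [41.8 54. ]
0.016 [ 450.2 -143.9] [40.8 52.6]
tape 0.92 [316.4, 365.1, 373.1, 412.3]
0 [ 696.5 -248.4] [74.8 79.2]
0.007 [ 696.1 -242.4] [73.4 77.8]
0.016 [ 695.6 -234.5] [71.6 75.8]
tape 0.28 [172.3, 57.8, 258.0, 298.1]
0 [537.4  27.4] [112.  213.7]
0.007 [540.   28.3] [109.9 209.7]
0.016 [543.3  29.4] [107.2 204.5]
```

Request:
{"name": "move_arm", "arguments": {"commands": [{"x": -0.2,"y": -0.233},{"x": -0.2,"y": -0.233},{"x": -0.2,"y": -0.233},{"x": -0.2,"y": -0.233},{"x": -0.2,"y": -0.233}]}}

```text
validation failed for argument at $.co...
```

```bash
python3 - <<'E'
from h import *
s=st(); ci=camera_info('wrist'); f=grab_frame('wrist'); np.save('w1.npy',f); np.save('w1T.npy',ci['world_from_camera'])
g=f[60:360,190:450]; cv2.imwrite('pics/w1.png',cv2.resize(g,None,fx=2,fy=2,interpolation=3)[:,:,::-1])
E
```

```text
t 1.65 tcp [6.750e-01 1.000e-04 2.313e-01] rpy [ 3.142 -0.     1.571] w 0.0856 F [0.6 0.2 0.6] q [-0.03  0.47 -0.05  1.53  0.02  1.14 -0.08]
```

View pics/w1.png

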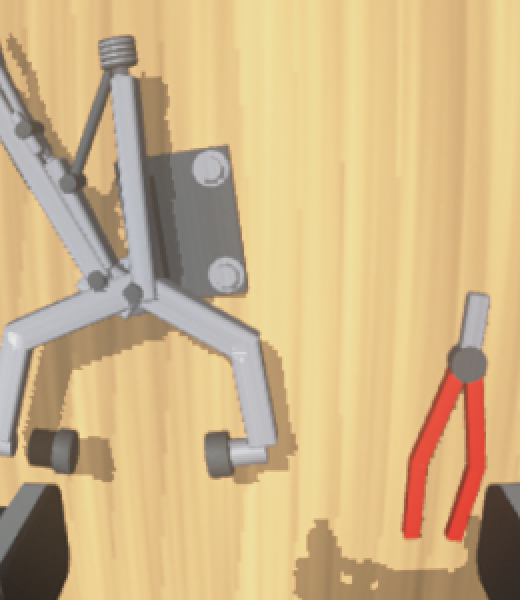

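Request:
{"name": "move_arm", "arguments": {"commands": [{"x": -0.8,"y": -0.277},{"x": -0.8,"y": -0.277},{"x": -0.8,"y": -0.277},{"x": -0.8,"y": -0.277},{"x": -0.8,"y": -0.277},{"x": -0.8,"y": -0.277},{"x": -0.8,"y": -0.277},{"x": -0.8,"y": -0.277}]}}

```text
validation failed for argument at $.co...
```

Request:
{"name": "move_arm", "arguments": {"commands": [{"x": -0.3,"y": 0.0},{"x": -0.3},{"x": -0.3},{"x": -0.3},{"x": -0.3}]}}

```text
validation failed for argument at $.co...
```

```bash
python3 - <<'E'
from h import *
s=st(); ci=camera_info('wrist'); f=grab_frame('wrist'); np.save('w2.npy',f); np.save('w2T.npy',ci['world_from_camera'])
cv2.imwrite('pics/w2.png',f[:,:,::-1])
E
```

```text
t 1.70 tcp [6.750e-01 1.000e-04 2.313e-01] rpy [ 3.141 -0.     1.571] w 0.0853 F [-0.2  0.3 -0.1] q [-0.03  0.47 -0.05  1.53  0.02  1.14 -0.08]
```

View pics/w2.png

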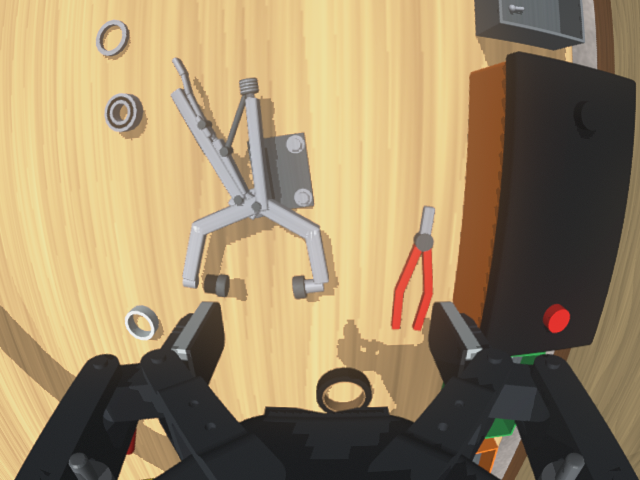

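The moves were refused, so both pictures show the same view as before. I'll fill in every field of each row.

Request:
{"name": "move_arm", "arguments": {"commands": [{"hand": 0,"x": -0.2,"y": -0.233,"z": 0,"ax": 0,"ay": 0,"az": 0},{"hand": 0,"x": -0.2,"y": -0.233,"z": 0,"ax": 0,"ay": 0,"az": 0},{"hand": 0,"x": -0.2,"y": -0.233,"z": 0,"ax": 0,"ay": 0,"az": 0},{"hand": 0,"x": -0.2,"y": -0.233,"z": 0,"ax": 0,"ay": 0,"az": 0},{"hand": 0,"x": -0.2,"y": -0.233,"z": 0,"ax": 0,"ay": 0,"az": 0}]}}

```text
clock: 2.17
tool_pos: [0.6053, -0.0602, 0.2319]
orientation: [3.14, -0.0, 1.57]
contact_force: [0.8, 0.9, 0.8]
gripper_width: 0.0853
finger_force: 0.0
```

```bash
python3 - <<'E'
from h import *
s=st(); ci=camera_info('wrist'); f=grab_frame('wrist'); np.save('w1.npy',f); np.save('w1T.npy',ci['world_from_camera'])
g=f[60:360,190:450]; cv2.imwrite('pics/w1b.png',cv2.resize(g,None,fx=2,fy=2,interpolation=3)[:,:,::-1])
E
```

```text
t 2.17 tcp [ 0.6053 -0.0602  0.2319] rpy [ 3.14 -0.    1.57] w 0.0853 F [0.8 0.9 0.8] q [ 0.06  0.36 -0.04  1.7   0.02  1.08  0.01]
```

View pics/w1b.png

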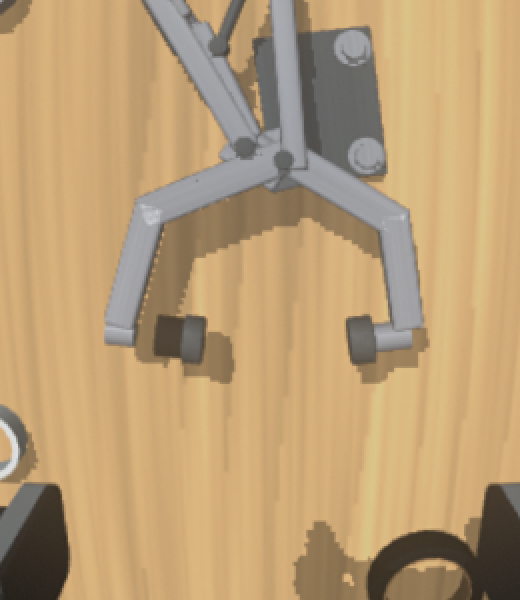

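Request:
{"name": "move_arm", "arguments": {"commands": [{"hand": 0,"x": -0.87,"y": -0.277,"z": 0,"ax": 0,"ay": 0,"az": 0},{"hand": 0,"x": -0.87,"y": -0.277,"z": 0,"ax": 0,"ay": 0,"az": 0},{"hand": 0,"x": -0.87,"y": -0.277,"z": 0,"ax": 0,"ay": 0,"az": 0},{"hand": 0,"x": -0.87,"y": -0.277,"z": 0,"ax": 0,"ay": 0,"az": 0},{"hand": 0,"x": -0.87,"y": -0.277,"z": 0,"ax": 0,"ay": 0,"az": 0},{"hand": 0,"x": -0.87,"y": -0.277,"z": 0,"ax": 0,"ay": 0,"az": 0},{"hand": 0,"x": -0.87,"y": -0.277,"z": 0,"ax": 0,"ay": 0,"az": 0},{"hand": 0,"x": -0.87,"y": -0.277,"z": 0,"ax": 0,"ay": 0,"az": 0}]}}

```text
clock: 2.88
tool_pos: [0.5201, -0.3277, 0.2312]
orientation: [-3.141, 0.004, 1.562]
contact_force: [0.9, -0.5, 1.4]
gripper_width: 0.0852
finger_force: 0.0
```

Request:
{"name": "move_arm", "arguments": {"commands": [{"hand": 0,"x": -0.2,"y": 0,"z": 0,"ax": 0,"ay": 0,"az": 0},{"hand": 0,"x": -0.2,"y": 0,"z": 0,"ax": 0,"ay": 0,"az": 0},{"hand": 0,"x": -0.2,"y": 0,"z": 0,"ax": 0,"ay": 0,"az": 0},{"hand": 0,"x": -0.2,"y": 0,"z": 0,"ax": 0,"ay": 0,"az": 0}]}}

```text
clock: 3.22
tool_pos: [0.5234, -0.3806, 0.2307]
orientation: [3.141, -0.001, 1.571]
contact_force: [0.3, 0.3, 0.1]
gripper_width: 0.0853
finger_force: 0.0
```

```bash
python3 - <<'E'
from h import *
s=st(); ci=camera_info('wrist'); f=grab_frame('wrist'); np.save('w2.npy',f); np.save('w2T.npy',ci['world_from_camera'])
o=outline_of('block_c','wrist'); b=o[0]['box']; print(b,o[0]['confidence']); np.save('w2m.npy',o[0]['pixels'])
x,y=int(max(b[0]-40,0)),int(max(b[1]-40,0)); print(x,y)
cv2.imwrite('pics/w2b.png',cv2.resize(f[y:y+170,x:x+200],None,fx=3,fy=3,interpolation=3)[:,:,::-1])
E
```

```text
t 3.22 tcp [ 0.5234 -0.3806  0.2307] rpy [ 3.141e+00 -1.000e-03  1.571e+00] w 0.0853 F [0.3 0.3 0.1] q [ 0.51  0.42  0.08  1.61 -0.04  1.11  0.6 ]
[276.4, 136.2, 370.7, 225.9] 0.8
236 96
```

View pics/w2b.png

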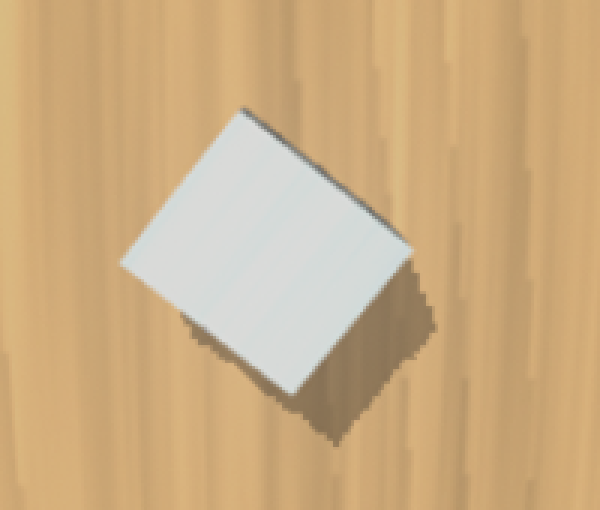

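The clamp crop shows the fixed pad's face at full-frame (363.5,230), the moving pad's face at (293.5,230) and the pivot at (331.5,140). The block's top corners are at (316.7,132), (373.3,178.7), (333,227.7) and (276,183.7). Next I need the direction its bore faces.

```bash
python3 - <<'E'
from h import *
from scipy.optimize import least_squares
ci=camera_info('wrist'); c2=dict(ci); c2['world_from_camera']=np.load('w2T.npy'); c1=dict(ci); c1['world_from_camera']=np.load('w1T.npy')
C=onz([[316.7,132],[373.3,178.7],[333,227.7],[276,183.7]],c2,.056,True)*1e3
e=np.diff(np.r_[C,C[:1]],axis=0); print(np.round(C,1).tolist(),'len',np.round(np.linalg.norm(e,axis=1),1),'ang',np.round(np.arctan2(e[:,1],e[:,0]),3),'c',np.round(C.mean(0),1))
N=np.array([[0,-28,43],[7.,41,43],[90,-8,41]])*1e-3
U=np.array([[363.5,230],[293.5,230],[331.5,140]])
print(np.round(onz(U,c1,.042,True),4).tolist())
def W(p,P): c,s=np.cos(p[2]),np.sin(p[2]); return np.c_[p[0]+c*P[:,0]-s*P[:,1],p[1]+s*P[:,0]+c*P[:,1],P[:,2]]
r=least_squares(lambda p:(proj(W(p,N),c1,True)-U).ravel(),[.61,-.08,1.57],x_scale=[.01,.01,.1]); print(np.round(r.x,4),np.round(r.fun.reshape(-1,2),1))
a=cv2.imread('pics/scene0.png')[165:210,210:265]; b=cv2.imread('pics/side0.png')[170:215,340:395]
cv2.imwrite('pics/ab.png',cv2.resize(np.hstack([a,b]),None,fx=6,fy=6,interpolation=2))
E
```

```text
[[515.6, -310.8], [564.2, -350.5], [529.7, -394.5], [480.3, -354.9]] len [62.7 55.8 63.3 56.5] ang [-0.687 -2.237  2.466  0.896] c [ 522.4 -352.7]
[[0.6406, -0.0807], [0.5754, -0.0806], [0.6106, 0.0021]]
[ 0.6145 -0.085   1.695 ] [[ 1.9  1.1]
 [-2.7  2.9]
 [ 0.7 -3.6]]
```

View pics/ab.png

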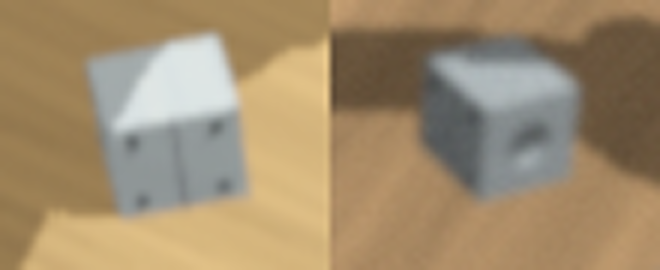

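The clamp fits nest ≈ (0.613, -0.088) with yaw ≈ 1.69. The block is centred at (0.522, -0.353). Its 26 mm hole end faces up-left in the side view, so the mouth faces a heading of about -0.68 rad. I'll yaw the tool first and then tilt it.

Request:
{"name": "move_arm", "arguments": {"commands": [{"hand": 0,"x": 0,"y": 0,"z": 0,"ax": 0,"ay": 0,"az": 0.63},{"hand": 0,"x": 0,"y": 0,"z": 0,"ax": 0,"ay": 0,"az": 0.63},{"hand": 0,"x": 0,"y": 0,"z": 0,"ax": 0,"ay": 0,"az": 0.63},{"hand": 0,"x": 0,"y": 0,"z": 0,"ax": 0,"ay": 0,"az": 0.63},{"hand": 0,"x": 0,"y": 0,"z": 0,"ax": 0,"ay": 0,"az": 0.63},{"hand": 0,"x": 0,"y": 0,"z": 0,"ax": 0,"ay": 0,"az": 0.63},{"hand": 0,"x": 0,"y": 0,"z": 0,"ax": 0,"ay": 0,"az": 0.63},{"hand": 0,"x": 0,"y": 0,"z": 0,"ax": 0,"ay": 0,"az": 0.63}]}}

```text
clock: 3.98
tool_pos: [0.5235, -0.3783, 0.2314]
orientation: [-3.141, -0.001, 0.579]
contact_force: [-0.4, -0.3, 0.3]
gripper_width: 0.0853
finger_force: 0.0
```

Request:
{"name": "move_arm", "arguments": {"commands": [{"hand": 0,"x": 0,"y": 0,"z": 0,"ax": 0,"ay": 0,"az": 0.63},{"hand": 0,"x": 0,"y": 0,"z": 0,"ax": 0,"ay": 0,"az": 0.63},{"hand": 0,"x": 0,"y": 0,"z": 0,"ax": 0,"ay": 0,"az": 0.63},{"hand": 0,"x": 0,"y": 0,"z": 0,"ax": 0,"ay": 0,"az": 0.63},{"hand": 0,"x": 0,"y": 0,"z": 0,"ax": 0,"ay": 0,"az": 0.63},{"hand": 0,"x": 0,"y": 0,"z": 0,"ax": 0,"ay": 0,"az": 0.63},{"hand": 0,"x": 0,"y": 0,"z": 0,"ax": 0,"ay": 0,"az": 0.63},{"hand": 0,"x": 0,"y": 0,"z": 0,"ax": 0,"ay": 0,"az": 0.63}]}}

```text
clock: 4.65
tool_pos: [0.5235, -0.3783, 0.2312]
orientation: [-3.14, -0.0, -0.411]
contact_force: [-0.3, 0.2, -0.7]
gripper_width: 0.0852
finger_force: 0.0
```

```bash
cat >>h.py <<'E'
def tilt(yaw,a): # tool x heading yaw, then approach tilted a rad towards -x side (negative: towards +x)
    return down(yaw)*Ro.from_rotvec([0,-a,0])
def plan(p,R,back=None,s=None):
    """print moves from the present pose; back: also the pre-pose that far behind along the approach"""
    s=s or st(); z=R.apply([0,0,1])
    if back: print('pre'); togo(s,np.array(p)-back*z,R)
    print('final'); togo(s,p,R)
E
python3 - <<'E'
from h import *
u=np.array([np.cos(-.676),np.sin(-.676),0]); R=tilt(-.676,np.radians(40)); a=R.apply([0,0,1]); print(a)
g=np.array([.522,-.353,.032])+.005*u; p=g+.025*a; print(p); plan(p,R,.1)
E
```

```text
[-0.50142683  0.40217788 -0.76604444]
[ 0.51336474 -0.34607394  0.01284889]
t 4.65 tcp [ 0.5235 -0.3783  0.2312] rpy [-3.14  -0.    -0.411] w 0.0852 F [-0.3  0.2 -0.7] q [ 0.2   0.45  0.51  1.63 -0.24  1.12 -1.21]
pre
shift/0.3 [ 0.133  -0.0282  0.4727]
turn/90 [ 0.058  -0.4417  0.1624]
final
shift/0.3 [-0.0738 -0.084   0.7281]
turn/90 [ 0.058  -0.4417  0.1624]
```

Request:
{"name": "move_arm", "arguments": {"commands": [{"hand": 0,"x": 0.133,"y": -0.0282,"z": 0.4727,"ax": 0.058,"ay": -0.4417,"az": 0.1624},{"hand": 0,"x": 0.133,"y": -0.0282,"z": 0.4727,"ax": 0.058,"ay": -0.4417,"az": 0.1624},{"hand": 0,"x": 0.133,"y": -0.0282,"z": 0.4727,"ax": 0.058,"ay": -0.4417,"az": 0.1624},{"hand": 0,"x": 0.133,"y": -0.0282,"z": 0.4727,"ax": 0.058,"ay": -0.4417,"az": 0.1624},{"hand": 0,"x": 0.133,"y": -0.0282,"z": 0.4727,"ax": 0.058,"ay": -0.4417,"az": 0.1624},{"hand": 0,"x": 0.133,"y": -0.0282,"z": 0.4727,"ax": 0.058,"ay": -0.4417,"az": 0.1624},{"hand": 0,"x": 0.133,"y": -0.0282,"z": 0.4727,"ax": 0.058,"ay": -0.4417,"az": 0.1624},{"hand": 0,"x": 0.133,"y": -0.0282,"z": 0.4727,"ax": 0.058,"ay": -0.4417,"az": 0.1624}]}}

```text
clock: 5.32
tool_pos: [0.5624, -0.3875, 0.0862]
orientation: [3.141, 0.701, -0.672]
contact_force: [0.6, 0.0, -0.2]
gripper_width: 0.0855
finger_force: 0.0
```

```bash
python3 - <<'E'
from h import *
u=np.array([np.cos(-.676),np.sin(-.676),0]); R=tilt(-.676,np.radians(40)); a=R.apply([0,0,1])
g=np.array([.522,-.353,.032])+.005*u; p=g+.025*a; plan(p,R)
ci=camera_info('wrist'); f=grab_frame('wrist')
P=np.array([g,p]); print(np.round(proj(P,ci,True)))
for o in outline_of('block_c','wrist')[:2]:
  print(o['confidence'],o['box'])
cv2.imwrite('pics/w3.png',f[:,:,::-1])
E
```

```text
t 5.32 tcp [ 0.5624 -0.3875  0.0862] rpy [ 3.141  0.701 -0.672] w 0.0855 F [ 0.6  0.  -0.2] q [ 0.36  1.04  0.47  1.08 -0.35  1.81 -1.43]
final
shift/0.3 [-0.006  -0.0066  0.3249]
turn/90 [0.0023 0.0017 0.0019]
[[322. 257.]
 [322. 244.]]
0.86 [268.7, 188.6, 374.6, 313.7]
```

View pics/w3.png

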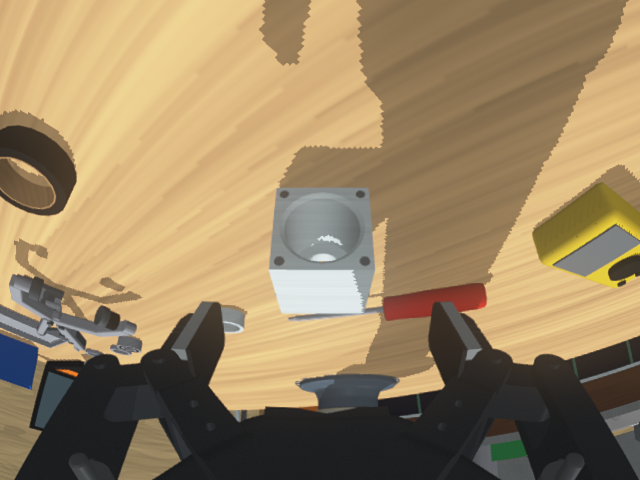

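The wrist view shows the block's mouth at (321,228) facing the hand, centred between the fingers. I'll go in and grip it.

Request:
{"name": "move_arm", "arguments": {"commands": [{"hand": 0,"x": -0.006,"y": -0.0066,"z": 0.2,"ax": 0.002,"ay": 0.002,"az": 0.002},{"hand": 0,"x": -0.006,"y": -0.0066,"z": 0.325,"ax": 0.002,"ay": 0.002,"az": 0.002},{"hand": 0,"x": -0.006,"y": -0.0066,"z": 0.325,"ax": 0.002,"ay": 0.002,"az": 0.002},{"hand": 0,"x": -0.006,"y": -0.0066,"z": 0.325,"ax": 0.002,"ay": 0.002,"az": 0.002},{"hand": 0.6,"x": -0.006,"y": -0.0066,"z": 0.325,"ax": 0.002,"ay": 0.002,"az": 0.002},{"hand": 1,"x": -0.006,"y": -0.0066,"z": 0.325,"ax": 0.002,"ay": 0.002,"az": 0.002},{"hand": 1,"x": -0.006,"y": -0.0066,"z": 0.325,"ax": 0.002,"ay": 0.002,"az": 0.002},{"hand": 1,"x": -0.006,"y": -0.0066,"z": 0.325,"ax": 0.002,"ay": 0.002,"az": 0.002}]}}

```text
clock: 6.08
tool_pos: [0.5155, -0.3488, 0.0189]
orientation: [-3.141, 0.689, -0.677]
contact_force: [3.0, -0.3, 6.8]
gripper_width: 0.0556
finger_force: 64.3
```

Request:
{"name": "move_arm", "arguments": {"commands": [{"hand": 1,"x": 0,"y": 0,"z": 0,"ax": 0,"ay": 0,"az": 0},{"hand": 1,"x": 0,"y": 0,"z": 0,"ax": 0,"ay": 0,"az": 0},{"hand": 1,"x": 0,"y": 0,"z": 0,"ax": 0,"ay": 0,"az": 0},{"hand": 1,"x": 0,"y": 0,"z": 0,"ax": 0,"ay": 0,"az": 0}]}}

```text
clock: 6.42
tool_pos: [0.5155, -0.3489, 0.0189]
orientation: [-3.141, 0.689, -0.677]
contact_force: [1.3, -0.0, 6.8]
gripper_width: 0.0556
finger_force: 64.4
```

```bash
python3 - <<'E'
from h import *
s=st(); Rt=Ro.from_euler('xyz',s['orientation'])
off=Rt.inv().apply(np.array([.522,-.353,.028])-s['tool_pos']); print('block in tool',np.round(off,4)); 
np.save('off.npy',off)
print('lift',np.round(Rt.inv().apply([0.02,.03,.17])/.3,4))
# via: yaw half way then target mid
s2=dict(s); s2['tool_pos']=s['tool_pos']+[0.02,.03,.17]
ta=np.radians(39.5)
prevp,prevR=s2['tool_pos'],Rt
for yaw,t in((.1,ta),(.9,ta),(1.69,ta),(1.69,ta-.8),(1.69,ta-np.pi/2)):
    R=tilt(yaw,t); 
    c={.1:[.53,-.32,.23],.9:[.55,-.26,.24],1.69:[.56,-.22,.24]}[yaw]
    p=np.array(c)-R.apply(off)
    print(yaw,round(t,2),'x y z',np.round(prevR.inv().apply(p-prevp)/.3,3),'a',np.round((prevR.inv()*R).as_rotvec()/(np.pi/2),3))
    prevp,prevR=p,R
E
```

```text
t 6.42 tcp [ 0.5155 -0.3489  0.0189] rpy [-3.141  0.689 -0.677] w 0.0556 F [ 1.3 -0.   6.8] q [ 0.31  1.01  0.46  1.32 -0.36  1.6  -1.4 ]
block in tool [ 0.0001 -0.0008 -0.0119]
lift [-0.3687 -0.1199 -0.4304]
0.1 0.69 x y z [-0.09   0.034 -0.064] a [-0.315 -0.    -0.382]
0.9 0.69 x y z [ 0.053 -0.175 -0.087] a [-0.324  0.    -0.393]
1.69 0.69 x y z [ 0.104 -0.04  -0.086] a [-0.32   0.    -0.388]
1.69 -0.11 x y z [ 0.028  0.    -0.012] a [0.    0.509 0.   ]
1.69 -0.88 x y z [ 0.028 -0.    -0.011] a [ 0.     0.491 -0.   ]
```

Request:
{"name": "move_arm", "arguments": {"commands": [{"hand": 1,"x": -0.3687,"y": -0.12,"z": -0.43,"ax": 0,"ay": 0,"az": 0},{"hand": 1,"x": -0.3687,"y": -0.12,"z": -0.43,"ax": 0,"ay": 0,"az": 0},{"hand": 1,"x": -0.3687,"y": -0.12,"z": -0.43,"ax": 0,"ay": 0,"az": 0},{"hand": 1,"x": -0.3687,"y": -0.12,"z": -0.43,"ax": 0,"ay": 0,"az": 0},{"hand": 1,"x": -0.3687,"y": -0.12,"z": -0.43,"ax": 0,"ay": 0,"az": 0},{"hand": 1,"x": -0.3687,"y": -0.12,"z": -0.43,"ax": 0,"ay": 0,"az": 0}]}}

```text
clock: 6.92
tool_pos: [0.5362, -0.3192, 0.1894]
orientation: [-3.141, 0.684, -0.676]
contact_force: [1.0, 0.3, -4.6]
gripper_width: 0.0556
finger_force: 65.5
```

Request:
{"name": "move_arm", "arguments": {"commands": [{"hand": 1,"x": -0.09,"y": 0.034,"z": -0.064,"ax": -0.315,"ay": 0,"az": -0.382},{"hand": 1,"x": -0.09,"y": 0.034,"z": -0.064,"ax": -0.315,"ay": 0,"az": -0.382},{"hand": 1,"x": -0.09,"y": 0.034,"z": -0.064,"ax": -0.315,"ay": 0,"az": -0.382},{"hand": 1,"x": -0.09,"y": 0.034,"z": -0.064,"ax": -0.315,"ay": 0,"az": -0.382},{"hand": 1,"x": -0.09,"y": 0.034,"z": -0.064,"ax": -0.315,"ay": 0,"az": -0.382},{"hand": 1,"x": -0.09,"y": 0.034,"z": -0.064,"ax": -0.315,"ay": 0,"az": -0.382},{"hand": 1,"x": -0.09,"y": 0.034,"z": -0.064,"ax": -0.315,"ay": 0,"az": -0.382},{"hand": 1,"x": -0.09,"y": 0.034,"z": -0.064,"ax": -0.315,"ay": 0,"az": -0.382}]}}

```text
clock: 7.58
tool_pos: [0.5212, -0.3186, 0.216]
orientation: [-3.135, 0.695, 0.105]
contact_force: [0.6, 0.4, -3.3]
gripper_width: 0.0554
finger_force: 65.5
```

Request:
{"name": "move_arm", "arguments": {"commands": [{"hand": 1,"x": 0.053,"y": -0.175,"z": -0.087,"ax": -0.324,"ay": 0,"az": -0.393},{"hand": 1,"x": 0.053,"y": -0.175,"z": -0.087,"ax": -0.324,"ay": 0,"az": -0.393},{"hand": 1,"x": 0.053,"y": -0.175,"z": -0.087,"ax": -0.324,"ay": 0,"az": -0.393},{"hand": 1,"x": 0.053,"y": -0.175,"z": -0.087,"ax": -0.324,"ay": 0,"az": -0.393},{"hand": 1,"x": 0.053,"y": -0.175,"z": -0.087,"ax": -0.324,"ay": 0,"az": -0.393},{"hand": 1,"x": 0.053,"y": -0.175,"z": -0.087,"ax": -0.324,"ay": 0,"az": -0.393},{"hand": 1,"x": 0.053,"y": -0.175,"z": -0.087,"ax": -0.324,"ay": 0,"az": -0.393},{"hand": 1,"x": 0.053,"y": -0.175,"z": -0.087,"ax": -0.324,"ay": 0,"az": -0.393}]}}

```text
clock: 8.25
tool_pos: [0.5427, -0.2655, 0.2272]
orientation: [-3.132, 0.691, 0.902]
contact_force: [-0.6, 0.9, -4.1]
gripper_width: 0.0554
finger_force: 66.0
```

```bash
python3 - <<'E'
from h import *
s=st(); off=np.load('off.npy'); ta=np.radians(39.5)
pp,pR=s['tool_pos'],Ro.from_euler('xyz',s['orientation'])
for yaw,t in((1.69,ta),(1.69,ta-.8),(1.69,ta-np.pi/2)):
    R=tilt(yaw,t); p=np.array([.56,-.22,.24])-R.apply(off)
    print(yaw,round(t,2),'x y z',np.round(pR.inv().apply(p-pp)/.3,3),'a',np.round((pR.inv()*R).as_rotvec()/(np.pi/2),3)); pp,pR=p,R
E
```

```text
t 8.25 tcp [ 0.5427 -0.2655  0.2272] rpy [-3.132  0.691  0.902] w 0.0554 F [-0.6  0.9 -4.1] q [-0.07  0.54  0.26  1.62  0.47  1.38 -0.68]
1.69 0.69 x y z [ 0.099 -0.03  -0.098] a [-0.325 -0.001 -0.387]
1.69 -0.11 x y z [ 0.028  0.    -0.012] a [0.    0.509 0.   ]
1.69 -0.88 x y z [ 0.028 -0.    -0.011] a [ 0.     0.491 -0.   ]
```

Request:
{"name": "move_arm", "arguments": {"commands": [{"hand": 1,"x": 0.099,"y": -0.03,"z": -0.098,"ax": -0.325,"ay": 0,"az": -0.387},{"hand": 1,"x": 0.099,"y": -0.03,"z": -0.098,"ax": -0.325,"ay": 0,"az": -0.387},{"hand": 1,"x": 0.099,"y": -0.03,"z": -0.098,"ax": -0.325,"ay": 0,"az": -0.387},{"hand": 1,"x": 0.099,"y": -0.03,"z": -0.098,"ax": -0.325,"ay": 0,"az": -0.387},{"hand": 1,"x": 0.099,"y": -0.03,"z": -0.098,"ax": -0.325,"ay": 0,"az": -0.387},{"hand": 1,"x": 0.099,"y": -0.03,"z": -0.098,"ax": -0.325,"ay": 0,"az": -0.387},{"hand": 1,"x": 0.099,"y": -0.03,"z": -0.098,"ax": -0.325,"ay": 0,"az": -0.387}]}}

```text
clock: 8.83
tool_pos: [0.5604, -0.2297, 0.2309]
orientation: [-3.141, 0.689, 1.69]
contact_force: [-1.0, -0.8, -3.7]
gripper_width: 0.0553
finger_force: 66.2
```

Request:
{"name": "move_arm", "arguments": {"commands": [{"hand": 1,"x": 0.028,"y": 0,"z": -0.012,"ax": 0,"ay": 0.509,"az": 0},{"hand": 1,"x": 0.028,"y": 0,"z": -0.012,"ax": 0,"ay": 0.509,"az": 0},{"hand": 1,"x": 0.028,"y": 0,"z": -0.012,"ax": 0,"ay": 0.509,"az": 0},{"hand": 1,"x": 0.028,"y": 0,"z": -0.012,"ax": 0,"ay": 0.509,"az": 0},{"hand": 1,"x": 0.028,"y": 0,"z": -0.012,"ax": 0,"ay": 0.509,"az": 0},{"hand": 1,"x": 0.028,"y": 0,"z": -0.012,"ax": 0,"ay": 0.509,"az": 0},{"hand": 1,"x": 0.028,"y": 0,"z": -0.012,"ax": 0,"ay": 0.509,"az": 0}]}}

```text
clock: 9.42
tool_pos: [0.5609, -0.2262, 0.2288]
orientation: [3.141, -0.113, 1.68]
contact_force: [0.0, -1.3, -3.9]
gripper_width: 0.0555
finger_force: 66.1
```

Request:
{"name": "move_arm", "arguments": {"commands": [{"hand": 1,"x": 0.028,"y": 0,"z": -0.011,"ax": 0,"ay": 0.491,"az": 0},{"hand": 1,"x": 0.028,"y": 0,"z": -0.011,"ax": 0,"ay": 0.491,"az": 0},{"hand": 1,"x": 0.028,"y": 0,"z": -0.011,"ax": 0,"ay": 0.491,"az": 0},{"hand": 1,"x": 0.028,"y": 0,"z": -0.011,"ax": 0,"ay": 0.491,"az": 0},{"hand": 1,"x": 0.028,"y": 0,"z": -0.011,"ax": 0,"ay": 0.491,"az": 0},{"hand": 1,"x": 0.028,"y": 0,"z": -0.011,"ax": 0,"ay": 0.491,"az": 0},{"hand": 1,"x": 0.028,"y": 0,"z": -0.011,"ax": 0,"ay": 0.491,"az": 0},{"hand": 1,"x": 0.028,"y": 0,"z": -0.011,"ax": 0,"ay": 0.491,"az": 0}]}}

```text
clock: 10.08
tool_pos: [0.5597, -0.215, 0.2293]
orientation: [-3.134, -0.881, 1.68]
contact_force: [0.4, 0.5, -4.3]
gripper_width: 0.0554
finger_force: 67.2
```

```bash
python3 - <<'E'
from h import *
s=st(); off=np.load('off.npy'); ta=np.radians(39.5)
R=tilt(1.69,ta-np.pi/2)
for z in(.06,.033): print(z); togo(s,np.array([.56,-.22,z])-R.apply(off),R)
f=grab_frame('side'); cv2.imwrite('pics/s1.png',cv2.resize(f[60:300,230:490],None,fx=2,fy=2)[:,:,::-1])
E
```

```text
t 10.08 tcp [ 0.5597 -0.215   0.2293] rpy [-3.134 -0.881  1.68 ] w 0.0554 F [ 0.4  0.5 -4.3] q [ 0.68  0.67 -0.14  1.46 -0.57  1.63  0.81]
0.06
shift/0.3 [-0.4465  0.0046  0.3856]
turn/90 [-0.0002 -0.     -0.004 ]
0.033
shift/0.3 [-0.5159  0.0051  0.4428]
turn/90 [-0.0002 -0.     -0.004 ]
```

View pics/s1.png

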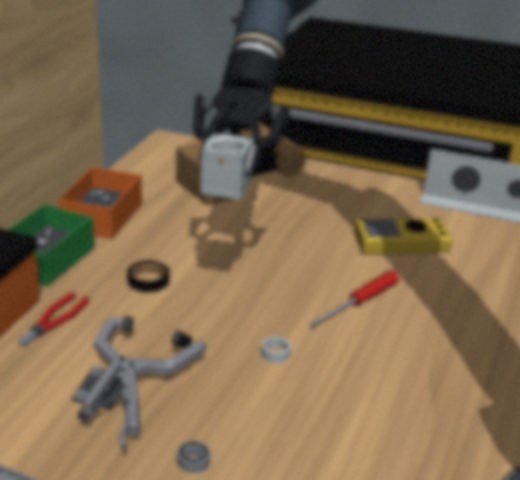

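The block is held upright with its bore up, at crop (226,160). I'll lower it and let go.

Request:
{"name": "move_arm", "arguments": {"commands": [{"hand": 1,"x": -0.4465,"y": 0.0046,"z": 0.3856,"ax": 0,"ay": 0,"az": -0.004},{"hand": 1,"x": -0.4465,"y": 0.0046,"z": 0.3856,"ax": 0,"ay": 0,"az": -0.004},{"hand": 1,"x": -0.4465,"y": 0.0046,"z": 0.3856,"ax": 0,"ay": 0,"az": -0.004},{"hand": 1,"x": -0.4465,"y": 0.0046,"z": 0.3856,"ax": 0,"ay": 0,"az": -0.004},{"hand": 1,"x": -0.4465,"y": 0.0046,"z": 0.3856,"ax": 0,"ay": 0,"az": -0.004},{"hand": 1,"x": -0.48,"y": 0.005,"z": 0.413,"ax": 0,"ay": 0,"az": -0.004},{"hand": 1,"x": -0.5,"y": 0.005,"z": 0.4297,"ax": 0,"ay": 0,"az": -0.004},{"hand": 1,"x": -0.5159,"y": 0.0051,"z": 0.4428,"ax": 0,"ay": 0,"az": -0.004}]}}

```text
clock: 10.8
tool_pos: [0.5644, -0.2067, 0.0311]
orientation: [3.126, -0.879, 1.71]
contact_force: [-0.2, -0.2, -4.0]
gripper_width: 0.0552
finger_force: 67.1
```

Request:
{"name": "move_arm", "arguments": {"commands": [{"hand": 1,"x": 0,"y": 0,"z": 0,"ax": 0,"ay": 0,"az": 0},{"hand": 1,"x": 0,"y": 0,"z": 0,"ax": 0,"ay": 0,"az": 0}]}}

```text
clock: 10.97
tool_pos: [0.5637, -0.2069, 0.031]
orientation: [3.127, -0.88, 1.708]
contact_force: [0.0, -0.3, -3.8]
gripper_width: 0.0557
finger_force: 67.1
```

```bash
python3 - <<'E'
from h import *
s=st(); off=np.load('off.npy'); ta=np.radians(39.5)
print('block',s['tool_pos']+Ro.from_euler('xyz',s['orientation']).apply(off))
R=tilt(1.69,ta-np.pi/2); togo(s,np.array([.56,-.22,.033])-R.apply(off),R)
R=tilt(1.70,ta-np.pi/2); togo(s,s['tool_pos']-[-.03,0,.005],R)
E
```

```text
t 10.97 tcp [ 0.5637 -0.2069  0.031 ] rpy [ 3.127 -0.88   1.708] w 0.0557 F [ 0.  -0.3 -3.8] q [ 0.67  0.91 -0.14  1.53 -0.55  1.37  0.99]
block [ 0.56395769 -0.21598023  0.0386093 ]
shift/0.3 [-0.0217 -0.015   0.0029]
turn/90 [0.0001 0.001  0.0074]
shift/0.3 [-0.0216  0.099   0.0015]
turn/90 [0.005  0.001  0.0033]
```

Request:
{"name": "move_arm", "arguments": {"commands": [{"hand": 1,"x": -0.012,"y": -0.015,"z": 0.002,"ax": 0,"ay": 0.001,"az": 0.0074},{"hand": 1,"x": -0.0217,"y": -0.015,"z": 0.003,"ax": 0,"ay": 0.001,"az": 0.0074},{"hand": 1,"x": -0.0217,"y": -0.015,"z": 0.003,"ax": 0,"ay": 0.001,"az": 0.0074},{"hand": 1,"x": -0.0217,"y": -0.015,"z": 0.003,"ax": 0,"ay": 0.001,"az": 0.0074},{"hand": 1,"x": -0.0217,"y": -0.015,"z": 0.003,"ax": 0,"ay": 0.001,"az": 0.0074}]}}

```text
clock: 11.38
tool_pos: [0.5586, -0.2107, 0.0256]
orientation: [-3.139, -0.884, 1.688]
contact_force: [-2.9, -2.2, 6.0]
gripper_width: 0.0552
finger_force: 67.8
```

Request:
{"name": "move_arm", "arguments": {"commands": [{"hand": 0,"x": 0,"y": 0,"z": 0,"ax": 0,"ay": 0,"az": 0},{"hand": 0,"x": 0,"y": 0,"z": 0,"ax": 0,"ay": 0,"az": 0},{"hand": 0,"x": 0,"y": 0,"z": 0,"ax": 0,"ay": 0,"az": 0},{"hand": 0,"x": 0,"y": 0,"z": 0,"ax": 0,"ay": 0,"az": 0},{"hand": 0,"x": 0,"y": 0,"z": 0,"ax": 0,"ay": 0,"az": 0},{"hand": 0,"x": 0,"y": 0,"z": 0,"ax": 0,"ay": 0,"az": 0}]}}

```text
clock: 11.88
tool_pos: [0.5589, -0.2103, 0.0237]
orientation: [-3.138, -0.883, 1.687]
contact_force: [-0.2, -0.6, 0.3]
gripper_width: 0.0853
finger_force: 0.0
```

Request:
{"name": "move_arm", "arguments": {"commands": [{"hand": 0,"x": 0.1,"y": 0,"z": -0.1,"ax": 0,"ay": 0,"az": 0},{"hand": 0,"x": 0.2,"y": 0,"z": -0.4,"ax": 0,"ay": 0,"az": 0},{"hand": 0,"x": 0.2,"y": 0,"z": -0.5,"ax": 0,"ay": -0.4,"az": 0},{"hand": 0,"x": 0.2,"y": 0,"z": -0.5,"ax": 0,"ay": -0.4,"az": 0},{"hand": 0,"x": 0.2,"y": 0,"z": -0.5,"ax": 0,"ay": -0.5,"az": 0},{"hand": 0,"x": 0.2,"y": 0,"z": -0.5,"ax": 0,"ay": -0.5,"az": 0},{"hand": 0,"x": 0.2,"y": 0,"z": -0.5,"ax": 0,"ay": -0.56,"az": 0},{"hand": 0,"x": 0.2,"y": 0,"z": -0.5,"ax": 0,"ay": -0.56,"az": 0}]}}

```text
clock: 12.55
tool_pos: [0.5689, -0.2883, 0.167]
orientation: [3.14, -0.126, 1.69]
contact_force: [-0.4, 0.9, -1.1]
gripper_width: 0.0853
finger_force: 0.0
```

```bash
python3 - <<'E'
from h import *
s=st(); ci=camera_info('wrist'); f=grab_frame('wrist'); np.save('w4.npy',f); np.save('w4T.npy',ci['world_from_camera'])
print(np.round(proj([.56,-.22,.064],ci,True)))
for o in outline_of('block_c','wrist')[:1]:
    print(o['confidence'],o['box']); c,_=cv2.findContours(o['pixels'].astype('uint8'),0,1); c=max(c,key=len)
    h=cv2.approxPolyDP(c,4,True)[:,0]; print(h.tolist(),np.round(onz(h,ci,.064,True),4).tolist())
R=down(1.69-np.pi/2); 
togo(s,[.56,-.22,.2],R); R=down(1.69+np.pi/2); togo(s,[.56,-.22,.2],R)
E
```

```text
t 12.55 tcp [ 0.5689 -0.2883  0.167 ] rpy [ 3.14  -0.126  1.69 ] w 0.0853 F [-0.4  0.9 -1.1] q [ 0.42  0.5   0.06  1.65 -0.15  1.07  0.66]
[[325. 154.]]
0.76 [279.8, 116.8, 363.8, 196.7]
[[284, 118], [284, 197], [364, 196], [363, 117]] [[0.5296, -0.198], [0.5358, -0.2519], [0.59, -0.2448], [0.5828, -0.1911]]
shift/0.3 [ 0.2415 -0.0025 -0.0802]
turn/90 [-0.0624 -0.0639  0.9982]
shift/0.3 [ 0.2415 -0.0025 -0.0802]
turn/90 [ 0.0639 -0.0624 -0.9989]
```

Request:
{"name": "move_arm", "arguments": {"commands": [{"hand": 0,"x": 0,"y": 0,"z": -0.1,"ax": 0,"ay": 0,"az": 0.6},{"hand": 0,"x": 0,"y": 0,"z": -0.1,"ax": 0,"ay": 0,"az": 0.6},{"hand": 0,"x": 0,"y": 0,"z": -0.1,"ax": 0,"ay": 0,"az": 0.6},{"hand": 0,"x": 0,"y": 0,"z": -0.1,"ax": 0,"ay": 0,"az": 0.6},{"hand": 0,"x": 0,"y": 0,"z": -0.1,"ax": 0,"ay": 0,"az": 0.6},{"hand": 0,"x": 0,"y": 0,"z": -0.1,"ax": 0,"ay": 0,"az": 0.6},{"hand": 0,"x": 0,"y": 0,"z": -0.1,"ax": 0,"ay": 0,"az": 0.6},{"hand": 0,"x": 0,"y": 0,"z": -0.1,"ax": 0,"ay": 0,"az": 0.6}]}}

```text
clock: 13.32
tool_pos: [0.5686, -0.292, 0.1946]
orientation: [-3.031, -0.076, 0.737]
contact_force: [-0.8, 0.5, -0.4]
gripper_width: 0.0853
finger_force: 0.0
```

```bash
python3 - <<'E'
from h import *
s=st(); R=down(.119)
togo(s,[.5596,-.2218,.15],R)
# following moves from that pose, in tool axes
print(np.round(R.inv().apply([0,0,.025-.15])/.3,4))
E
```

```text
t 13.32 tcp [ 0.5686 -0.292   0.1946] rpy [-3.031 -0.076  0.737] w 0.0853 F [-0.8  0.5 -0.4] q [ 0.27  0.49  0.27  1.62 -0.26  1.14 -0.19]
shift/0.3 [ 0.1233 -0.1747  0.179 ]
turn/90 [-0.0833 -0.0248  0.3955]
[0.     0.     0.4167]
```

Request:
{"name": "move_arm", "arguments": {"commands": [{"hand": 0,"x": 0.1233,"y": -0.1747,"z": 0.179,"ax": -0.0833,"ay": -0.0248,"az": 0.3955},{"hand": 0,"x": 0.1233,"y": -0.1747,"z": 0.179,"ax": -0.0833,"ay": -0.0248,"az": 0.3955},{"hand": 0,"x": 0.1233,"y": -0.1747,"z": 0.179,"ax": -0.0833,"ay": -0.0248,"az": 0.3955},{"hand": 0,"x": 0.1233,"y": -0.1747,"z": 0.179,"ax": -0.0833,"ay": -0.0248,"az": 0.3955},{"hand": 0,"x": 0.1233,"y": -0.1747,"z": 0.179,"ax": -0.0833,"ay": -0.0248,"az": 0.3955},{"hand": 0,"x": 0.1233,"y": -0.1747,"z": 0.179,"ax": -0.0833,"ay": -0.0248,"az": 0.3955},{"hand": 0,"x": 0.1233,"y": -0.1747,"z": 0.179,"ax": -0.0833,"ay": -0.0248,"az": 0.3955},{"hand": 0,"x": 0.1233,"y": -0.1747,"z": 0.179,"ax": -0.0833,"ay": -0.0248,"az": 0.3955}]}}

```text
clock: 13.98
tool_pos: [0.5595, -0.222, 0.1503]
orientation: [3.141, -0.001, 0.127]
contact_force: [0.0, 0.6, -0.2]
gripper_width: 0.0856
finger_force: 0.0
```

```bash
python3 - <<'E'
from h import *
s=st(); R=down(.119)
togo(s,[.5596,-.2218,.025],R)
E
```

```text
t 13.98 tcp [ 0.5595 -0.222   0.1503] rpy [ 3.141e+00 -1.000e-03  1.270e-01] w 0.0856 F [ 0.   0.6 -0.2] q [-0.02  0.45  0.44  1.82 -0.23  0.92 -0.92]
shift/0.3 [-2.000e-04 -8.000e-04  4.176e-01]
turn/90 [ 0.0005 -0.0009  0.005 ]
```

Request:
{"name": "move_arm", "arguments": {"commands": [{"hand": 0,"x": 0,"y": -0.0008,"z": 0.2,"ax": 0,"ay": 0,"az": 0.005},{"hand": 0,"x": 0,"y": -0.0008,"z": 0.33,"ax": 0,"ay": 0,"az": 0.005},{"hand": 0,"x": 0,"y": -0.0008,"z": 0.4176,"ax": 0,"ay": 0,"az": 0.005},{"hand": 0,"x": 0,"y": -0.0008,"z": 0.4176,"ax": 0,"ay": 0,"az": 0.005},{"hand": 0,"x": 0,"y": -0.0008,"z": 0.4176,"ax": 0,"ay": 0,"az": 0.005},{"hand": 1,"x": 0,"y": -0.0008,"z": 0.4176,"ax": 0,"ay": 0,"az": 0.005},{"hand": 1,"x": 0,"y": -0.0008,"z": 0.4176,"ax": 0,"ay": 0,"az": 0.005},{"hand": 1,"x": 0,"y": -0.0008,"z": 0.4176,"ax": 0,"ay": 0,"az": 0.005}]}}

```text
clock: 14.65
tool_pos: [0.5619, -0.2219, 0.0285]
orientation: [3.139, -0.007, 0.117]
contact_force: [-0.7, -0.0, -2.8]
gripper_width: 0.0551
finger_force: 64.0
```

Request:
{"name": "move_arm", "arguments": {"commands": [{"hand": 1,"x": 0,"y": 0,"z": 0,"ax": 0,"ay": 0,"az": 0},{"hand": 1,"x": 0,"y": 0,"z": 0,"ax": 0,"ay": 0,"az": 0},{"hand": 1,"x": 0,"y": 0,"z": 0,"ax": 0,"ay": 0,"az": 0},{"hand": 1,"x": 0,"y": 0,"z": -0.2,"ax": 0,"ay": 0,"az": 0},{"hand": 1,"x": 0,"y": 0,"z": -0.36,"ax": 0,"ay": 0,"az": 0},{"hand": 1,"x": 0,"y": 0,"z": -0.36,"ax": 0,"ay": 0,"az": 0},{"hand": 1,"x": 0,"y": 0,"z": -0.36,"ax": 0,"ay": 0,"az": 0}]}}

```text
clock: 15.23
tool_pos: [0.5634, -0.2232, 0.1406]
orientation: [3.135, -0.014, 0.117]
contact_force: [1.7, -1.1, -2.5]
gripper_width: 0.0553
finger_force: 67.1
```

```bash
python3 - <<'E'
from h import *
s=st(); R=down(.119); togo(s,[.609,-.089,.133],R)
E
```

```text
t 15.23 tcp [ 0.5634 -0.2232  0.1406] rpy [ 3.135 -0.014  0.117] w 0.0553 F [ 1.7 -1.1 -2.5] q [-0.02  0.47  0.44  1.83 -0.25  0.89 -0.92]
shift/0.3 [ 0.2028 -0.4268  0.0255]
turn/90 [ 0.0041 -0.0092 -0.0013]
```

Request:
{"name": "move_arm", "arguments": {"commands": [{"hand": 1,"x": 0.2028,"y": -0.4268,"z": 0.0255,"ax": 0.004,"ay": -0.009,"az": -0.001},{"hand": 1,"x": 0.2028,"y": -0.4268,"z": 0.0255,"ax": 0.004,"ay": -0.009,"az": -0.001},{"hand": 1,"x": 0.2028,"y": -0.4268,"z": 0.0255,"ax": 0.004,"ay": -0.009,"az": -0.001},{"hand": 1,"x": 0.2028,"y": -0.4268,"z": 0.0255,"ax": 0.004,"ay": -0.009,"az": -0.001},{"hand": 1,"x": 0.2028,"y": -0.4268,"z": 0.0255,"ax": 0.004,"ay": -0.009,"az": -0.001},{"hand": 1,"x": 0.2028,"y": -0.4268,"z": 0.0255,"ax": 0.004,"ay": -0.009,"az": -0.001},{"hand": 1,"x": 0.2028,"y": -0.4268,"z": 0.0255,"ax": 0.004,"ay": -0.009,"az": -0.001},{"hand": 1,"x": 0.2028,"y": -0.4268,"z": 0.0255,"ax": 0.004,"ay": -0.009,"az": -0.001}]}}

```text
clock: 15.9
tool_pos: [0.6042, -0.0888, 0.1254]
orientation: [-3.137, 0.013, 0.116]
contact_force: [-0.3, 0.4, -3.2]
gripper_width: 0.0553
finger_force: 66.8
```

```bash
python3 - <<'E'
from h import *
s=st(); R=down(.119); togo(s,[.609,-.089,.133],R)
ci=camera_info('wrist'); f=grab_frame('wrist'); np.save('w5T.npy',ci['world_from_camera'])
o=outline_of('block_c','wrist')
zt=s['tool_pos'][2]-.0285+.064
for a in o[:1]:
    print(a['confidence'],a['box']); c,_=cv2.findContours(a['pixels'].astype('uint8'),0,1); c=max(c,key=len)
    h=cv2.approxPolyDP(c,3,True)[:,0]; print(h.tolist(),np.round(onz(h,ci,zt,True),4).tolist())
cv2.imwrite('pics/w5.png',f[:,:,::-1])
E
```

```text
t 15.90 tcp [ 0.6042 -0.0888  0.1254] rpy [-3.137  0.013  0.116] w 0.0553 F [-0.3  0.4 -3.2] q [-0.23  0.5   0.41  1.81 -0.25  0.9  -1.15]
shift/0.3 [ 0.0155  0.0023 -0.0255]
turn/90 [-0.0027  0.0083 -0.0019]
0.91 [239.5, 232.7, 410.3, 411.4]
[[269, 232], [240, 286], [252, 392], [259, 411], [266, 405], [301, 406], [322, 412], [387, 405], [392, 413], [400, 388], [412, 285], [384, 234]] [[0.6479, -0.0677], [0.6288, -0.0595], [0.5843, -0.0643], [0.5744, -0.0671], [0.5783, -0.0698], [0.58, -0.0832], [0.5778, -0.0914], [0.5839, -0.1158], [0.5796, -0.1187], [0.593, -0.1189], [0.6356, -0.1137], [0.6513, -0.1019]]
```

View pics/w5.png

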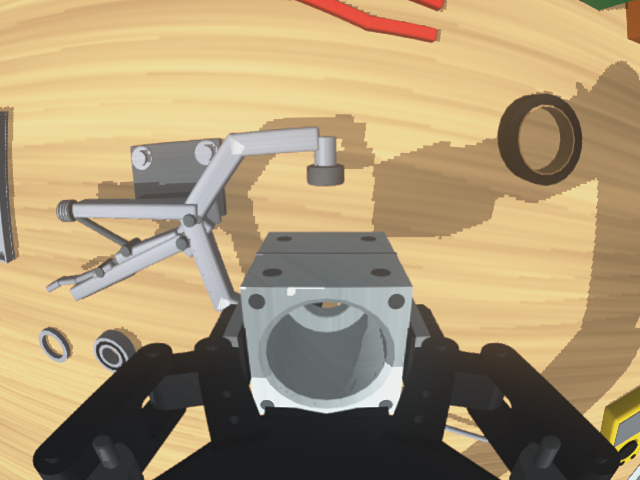

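The wrist view shows the block held bore-up, its mouth's far edge running from (240,286) to (412,285). The fixed pad's face edge is at (325,184), with its centre line at x≈325, and the pivot is at (189,219).

```bash
python3 - <<'E'
from h import *
ci=camera_info('wrist'); ci['world_from_camera']=np.load('w5T.npy'); print(ci['world_from_camera'][:3,3])
for z in(.036,.044): print(z,np.round(onz([[325,184],[325,172],[189,219],[205,153],[142,158]],ci,z,True),4).tolist())
E
```

```text
[ 0.68229603 -0.08142032  0.26578788]
0.036 [[0.6424, -0.0841], [0.65, -0.0833], [0.6097, 0.0041], [0.6548, -0.0056], [0.6488, 0.0404]]
0.044 [[0.6438, -0.0841], [0.6511, -0.0832], [0.6122, 0.0012], [0.6558, -0.0082], [0.65, 0.0362]]
```

Request:
{"name": "move_arm", "arguments": {"commands": [{"hand": 1,"x": 0.0175,"y": 0.0,"z": 0,"ax": 0,"ay": 0.008,"az": 0},{"hand": 1,"x": 0.0175,"y": 0.0,"z": 0,"ax": 0,"ay": 0.008,"az": 0},{"hand": 1,"x": 0.0175,"y": 0.0,"z": 0.1,"ax": 0,"ay": 0.008,"az": 0},{"hand": 1,"x": 0.0175,"y": 0.0,"z": 0.15,"ax": 0,"ay": 0.008,"az": 0},{"hand": 1,"x": 0.0175,"y": 0.0,"z": 0.15,"ax": 0,"ay": 0.008,"az": 0},{"hand": 1,"x": 0.0175,"y": 0.0,"z": 0.15,"ax": 0,"ay": 0.008,"az": 0},{"hand": 1,"x": 0.0175,"y": 0.0,"z": 0.15,"ax": 0,"ay": 0.008,"az": 0},{"hand": 1,"x": 0.0175,"y": 0.0,"z": 0.15,"ax": 0,"ay": 0.008,"az": 0}]}}

```text
clock: 16.67
tool_pos: [0.6108, -0.0866, 0.0818]
orientation: [-3.137, -0.003, 0.118]
contact_force: [0.0, -0.4, -4.1]
gripper_width: 0.055
finger_force: 66.6
```

```bash
python3 - <<'E'
from h import *
s=st(); R=down(.119); togo(s,[.6095,-.088,.029],R)
E
```

```text
t 16.67 tcp [ 0.6108 -0.0866  0.0818] rpy [-3.137e+00 -3.000e-03  1.180e-01] w 0.0550 F [ 0.  -0.4 -4.1] q [-0.21  0.56  0.39  1.83 -0.29  0.81 -1.12]
shift/0.3 [-0.0054  0.005   0.1759]
turn/90 [-0.0028 -0.0018 -0.0003]
```

Request:
{"name": "move_arm", "arguments": {"commands": [{"hand": 1,"x": -0.004,"y": 0.005,"z": 0.05,"ax": -0.0028,"ay": 0,"az": 0},{"hand": 1,"x": -0.004,"y": 0.005,"z": 0.09,"ax": -0.0028,"ay": 0,"az": 0},{"hand": 1,"x": -0.004,"y": 0.005,"z": 0.12,"ax": -0.0028,"ay": 0,"az": 0},{"hand": 1,"x": -0.004,"y": 0.005,"z": 0.15,"ax": -0.0028,"ay": 0,"az": 0},{"hand": 1,"x": -0.004,"y": 0.005,"z": 0.165,"ax": -0.0028,"ay": 0,"az": 0},{"hand": 1,"x": -0.004,"y": 0.005,"z": 0.173,"ax": -0.0028,"ay": 0,"az": 0},{"hand": 1,"x": -0.004,"y": 0.005,"z": 0.173,"ax": -0.0028,"ay": 0,"az": 0},{"hand": 1,"x": -0.004,"y": 0.005,"z": 0.173,"ax": -0.0028,"ay": 0,"az": 0}]}}

```text
clock: 17.33
tool_pos: [0.6091, -0.0877, 0.0287]
orientation: [-3.141, -0.001, 0.119]
contact_force: [0.6, -0.2, -3.9]
gripper_width: 0.0554
finger_force: 66.8
```

Request:
{"name": "move_arm", "arguments": {"commands": [{"hand": 1,"x": 0,"y": 0,"z": 0.005,"ax": 0,"ay": 0,"az": 0},{"hand": 1,"x": 0,"y": 0,"z": 0.005,"ax": 0,"ay": 0,"az": 0},{"hand": 1,"x": 0,"y": 0,"z": 0.005,"ax": 0,"ay": 0,"az": 0}]}}

```text
clock: 17.58
tool_pos: [0.6091, -0.0877, 0.0285]
orientation: [-3.141, -0.001, 0.118]
contact_force: [-3.9, 1.2, 7.3]
gripper_width: 0.0556
finger_force: 67.9
```

Request:
{"name": "move_arm", "arguments": {"commands": [{"hand": 1,"x": 0,"y": 0,"z": 0.007,"ax": 0,"ay": 0,"az": 0},{"hand": 1,"x": 0,"y": 0,"z": 0.007,"ax": 0,"ay": 0,"az": 0},{"hand": 1,"x": 0,"y": 0,"z": 0.007,"ax": 0,"ay": 0,"az": 0}]}}

```text
clock: 17.83
tool_pos: [0.6091, -0.0877, 0.0285]
orientation: [-3.14, -0.001, 0.118]
contact_force: [-8.9, 2.0, 22.0]
gripper_width: 0.0551
finger_force: 69.7
```

Request:
{"name": "move_arm", "arguments": {"commands": [{"hand": 0,"x": 0,"y": 0,"z": -0.007,"ax": 0,"ay": 0,"az": 0},{"hand": 0,"x": 0,"y": 0,"z": -0.007,"ax": 0,"ay": 0,"az": 0},{"hand": 0,"x": 0,"y": 0,"z": -0.007,"ax": 0,"ay": 0,"az": 0},{"hand": 0,"x": 0,"y": 0,"z": -0.007,"ax": 0,"ay": 0,"az": 0},{"hand": 0,"x": 0,"y": 0,"z": -0.1,"ax": 0,"ay": 0,"az": 0},{"hand": 0,"x": 0,"y": 0,"z": -0.2,"ax": 0,"ay": 0,"az": 0},{"hand": 0,"x": 0,"y": 0,"z": -0.36,"ax": 0,"ay": 0,"az": 0},{"hand": 0,"x": 0,"y": 0,"z": -0.36,"ax": 0,"ay": 0,"az": 0}]}}

```text
clock: 18.5
tool_pos: [0.6125, -0.0888, 0.139]
orientation: [3.14, -0.011, 0.118]
contact_force: [1.3, -0.4, 1.0]
gripper_width: 0.085
finger_force: 0.0
```

Request:
{"name": "move_arm", "arguments": {"commands": [{"hand": 1,"x": -0.23,"y": -0.625,"z": 0,"ax": 0,"ay": 0,"az": 0},{"hand": 1,"x": -0.23,"y": -0.625,"z": 0,"ax": 0,"ay": 0,"az": 0},{"hand": 1,"x": -0.23,"y": -0.625,"z": 0,"ax": 0,"ay": 0,"az": 0},{"hand": 1,"x": -0.23,"y": -0.625,"z": 0,"ax": 0,"ay": 0,"az": 0},{"hand": 1,"x": -0.23,"y": -0.625,"z": 0,"ax": 0,"ay": 0,"az": 0},{"hand": 1,"x": -0.23,"y": -0.625,"z": 0,"ax": 0,"ay": 0,"az": 0},{"hand": 1,"x": -0.23,"y": -0.625,"z": 0,"ax": 0,"ay": 0,"az": 0},{"hand": 1,"x": -0.23,"y": -0.625,"z": 0,"ax": 0,"ay": 0,"az": 0}]}}

```text
clock: 19.17
tool_pos: [0.5183, 0.0899, 0.133]
orientation: [-3.142, -0.001, 0.118]
contact_force: [-0.3, -0.9, 0.4]
gripper_width: 0.0001
finger_force: 0.0
```

```bash
python3 - <<'E'
from h import *
s=st(); R=down(.119); togo(s,[.5181,.0904,.027],R)
ci=camera_info('wrist'); f=grab_frame('wrist')
for n in('block_c','handle_grip','bearing_c'):
  for a in outline_of(n,'wrist')[:2]:
    c,_=cv2.findContours(a['pixels'].astype('uint8'),0,1); c=max(c,key=len)
    h=cv2.approxPolyDP(c,4,True)[:,0]; z={'block_c':.064,'handle_grip':.041,'bearing_c':.016}[n]
    print(n,a['confidence'],h.tolist(),np.round(onz(h,ci,z,True),3).tolist())
E
```

```text
t 19.17 tcp [0.5183 0.0899 0.133 ] rpy [-3.142e+00 -1.000e-03  1.180e-01] w 0.0001 F [-0.3 -0.9  0.4] q [-0.58  0.36  0.41  2.01 -0.19  0.81 -1.52]
shift/0.3 [-0.0009 -0.0018  0.3533]
turn/90 [-0.     -0.0005 -0.0003]
block_c 0.92 [[525, 115], [522, 180], [563, 196], [619, 197], [624, 124], [569, 113]] [[0.622, -0.021], [0.581, -0.027], [0.577, -0.063], [0.585, -0.118], [0.638, -0.109], [0.631, -0.055]]
handle_grip 0.87 [[241, 210], [246, 215], [288, 201], [297, 222], [457, 157], [460, 139], [446, 134], [394, 147], [327, 113], [317, 113], [319, 121], [376, 150], [371, 163], [310, 187], [266, 195]] [[0.534, 0.147], [0.531, 0.144], [0.544, 0.117], [0.53, 0.11], [0.587, 0.011], [0.599, 0.011], [0.6, 0.021], [0.586, 0.054], [0.602, 0.098], [0.601, 0.105], [0.596, 0.103], [0.583, 0.065], [0.574, 0.067], [0.554, 0.104], [0.546, 0.131]]
handle_grip 0.4 [[180, 0], [116, 0], [34, 12], [22, 90], [19, 173], [158, 187]] [[0.673, 0.204], [0.677, 0.255], [0.68, 0.34], [0.615, 0.343], [0.547, 0.346], [0.544, 0.207]]
bearing_c 0.75 [[312, 273], [294, 272], [280, 285], [274, 304], [287, 321], [295, 292], [325, 288]] [[0.485, 0.096], [0.484, 0.109], [0.472, 0.119], [0.455, 0.123], [0.441, 0.111], [0.468, 0.107], [0.474, 0.085]]
```

Request:
{"name": "move_arm", "arguments": {"commands": [{"hand": 1,"x": -0.015,"y": 0,"z": 0.1,"ax": 0,"ay": 0,"az": 0},{"hand": 1,"x": -0.015,"y": 0,"z": 0.22,"ax": 0,"ay": 0,"az": 0},{"hand": 1,"x": -0.015,"y": 0,"z": 0.3,"ax": 0,"ay": 0,"az": 0},{"hand": 1,"x": -0.015,"y": 0,"z": 0.353,"ax": 0,"ay": 0,"az": 0},{"hand": 1,"x": -0.015,"y": 0,"z": 0.353,"ax": 0,"ay": 0,"az": 0},{"hand": 1,"x": 0.02,"y": 0,"z": 0.353,"ax": 0,"ay": 0,"az": 0},{"hand": 1,"x": 0.04,"y": 0,"z": 0.353,"ax": 0,"ay": 0,"az": 0},{"hand": 1,"x": 0.055,"y": 0,"z": 0.353,"ax": 0,"ay": 0,"az": 0}]}}

```text
clock: 20.03
tool_pos: [0.534, 0.0924, 0.0276]
orientation: [-3.14, 0.002, 0.119]
contact_force: [-5.2, 0.7, -1.0]
gripper_width: -0.0002
finger_force: 2.4
```

Request:
{"name": "move_arm", "arguments": {"commands": [{"hand": 1,"x": 0.015,"y": 0,"z": 0,"ax": 0,"ay": 0,"az": 0},{"hand": 1,"x": 0.03,"y": 0,"z": 0,"ax": 0,"ay": 0,"az": 0},{"hand": 1,"x": 0.045,"y": 0,"z": 0,"ax": 0,"ay": 0,"az": 0},{"hand": 1,"x": 0.06,"y": 0,"z": 0,"ax": 0,"ay": 0,"az": 0}]}}

```text
clock: 20.37
tool_pos: [0.55, 0.096, 0.0274]
orientation: [-3.139, 0.005, 0.12]
contact_force: [-7.2, 1.9, 0.8]
gripper_width: -0.0003
finger_force: 3.1
```

Request:
{"name": "move_arm", "arguments": {"commands": [{"hand": 1,"x": 0.01,"y": 0,"z": 0,"ax": 0,"ay": 0,"az": 0},{"hand": 1,"x": 0.02,"y": 0,"z": 0,"ax": 0,"ay": 0,"az": 0},{"hand": 1,"x": 0.03,"y": 0,"z": 0,"ax": 0,"ay": 0,"az": 0}]}}

```text
clock: 20.62
tool_pos: [0.5632, 0.096, 0.0283]
orientation: [-3.141, -0.004, 0.119]
contact_force: [0.7, -0.5, 0.3]
gripper_width: 0.0002
finger_force: 0.0
```

Request:
{"name": "move_arm", "arguments": {"commands": [{"hand": 1,"x": 0.01,"y": 0,"z": 0,"ax": 0,"ay": 0,"az": 0},{"hand": 1,"x": 0.015,"y": 0,"z": 0,"ax": 0,"ay": 0,"az": 0},{"hand": 1,"x": 0.015,"y": 0,"z": 0,"ax": 0,"ay": 0,"az": 0}]}}

```text
clock: 20.87
tool_pos: [0.5636, 0.0961, 0.0274]
orientation: [-3.14, 0.005, 0.119]
contact_force: [-8.0, 0.9, 5.9]
gripper_width: -0.0
finger_force: 4.0
```

Request:
{"name": "move_arm", "arguments": {"commands": [{"hand": 1,"x": -0.1,"y": 0,"z": 0,"ax": 0,"ay": 0,"az": 0},{"hand": 1,"x": -0.1,"y": 0,"z": -0.1,"ax": 0,"ay": 0,"az": 0},{"hand": 0.5,"x": -0.1,"y": 0,"z": -0.33,"ax": 0,"ay": 0,"az": 0},{"hand": 0,"x": -0.1,"y": 0,"z": -0.33,"ax": 0,"ay": 0,"az": 0},{"hand": 0,"x": -0.1,"y": 0,"z": -0.6,"ax": 0,"ay": 0,"az": 0},{"hand": 0,"x": -0.1,"y": 0,"z": -0.6,"ax": 0,"ay": 0,"az": 0},{"hand": 0,"x": -0.1,"y": 0,"z": -0.6,"ax": 0,"ay": 0,"az": 0}]}}

```text
clock: 21.45
tool_pos: [0.5423, 0.0925, 0.2162]
orientation: [-3.138, -0.019, 0.117]
contact_force: [0.4, -0.4, -0.3]
gripper_width: 0.0606
finger_force: 0.0
```

```bash
python3 - <<'E'
from h import *
s=st(); ci=camera_info('wrist'); f=grab_frame('wrist')
for n,z in(('block_c',.064),('handle_grip',.041),('bearing_c',.016),('shim1_c',.007),('sleeve_c',.016)):
  for a in outline_of(n,'wrist')[:3]:
    c,_=cv2.findContours(a['pixels'].astype('uint8'),0,1); c=max(c,key=len)
    h=cv2.approxPolyDP(c,4,True)[:,0]
    if n in('block_c','handle_grip'): print(n,round(a['confidence'],2),np.round(onz(h,ci,z,True),3).tolist())
    else: print(n,round(a['confidence'],2),a['box'],np.round(onz([(np.array(a['box'][:2])+a['box'][2:])/2],ci,z,True),4))
for cam in('scene','side'):
  grab_frame(cam); ci=camera_info(cam)
  for n,z in(('bearing_c',.008),('shim1_c',.0035),('sleeve_c',.008)):
    for a in outline_of(n,cam)[:4]: b=np.array(a['box']); print(cam,n,round(a['confidence'],2),np.round((b[:2]+b[2:])/2),np.round(onz([(b[:2]+b[2:])/2],ci,z),4))
E
```

```text
t 21.45 tcp [0.5423 0.0925 0.2162] rpy [-3.138 -0.019  0.117] w 0.0606 F [ 0.4 -0.4 -0.3] q [-0.61  0.28  0.44  1.88 -0.15  0.99 -1.55]
block_c 0.56 [[0.634, -0.032], [0.589, -0.04], [0.584, -0.08], [0.592, -0.121], [0.645, -0.115]]
handle_grip 0.74 [[0.588, 0.156], [0.586, 0.126], [0.574, 0.126], [0.571, 0.119], [0.588, 0.009], [0.596, 0.007], [0.603, 0.012], [0.603, 0.101], [0.599, 0.104], [0.596, 0.072]]
handle_grip 0.28 [[0.492, 0.29], [0.485, 0.3], [0.47, 0.305], [0.454, 0.296], [0.455, 0.283], [0.462, 0.27], [0.478, 0.266], [0.49, 0.275]]
bearing_c 0.77 [287.8, 265.7, 327.9, 306.0] [[0.4636 0.1017]]
bearing_c 0.17 [113.8, 243.2, 146.9, 281.0] [[0.4632 0.298 ]]
shim1_c 0.8 [116.1, 244.2, 146.4, 282.0] [[0.4582 0.302 ]]
shim1_c 0.63 [487.0, 133.8, 566.7, 198.7] [[ 0.6152 -0.1096]]
sleeve_c 0.95 [500.5, 294.4, 539.4, 335.4] [[ 0.4503 -0.1433]]
scene bearing_c 0.64 [328. 256.] [[0.5826 0.0051]]
scene bearing_c 0.56 [385. 242.] [[0.4585 0.104 ]]
scene shim1_c 0.43 [456. 278.] [[0.4609 0.3051]]
scene sleeve_c 0.71 [226. 242.] [[ 0.696 -0.242]]
scene sleeve_c 0.53 [311. 204.] [[ 0.4475 -0.1434]]
scene sleeve_c 0.24 [429. 322.] [[0.6187 0.3032]]
side bearing_c 0.53 [326. 290.] [[0.4563 0.1096]]
side shim1_c 0.71 [287. 353.] [[0.4518 0.3167]]
side sleeve_c 0.62 [367. 234.] [[ 0.4463 -0.1476]]
```

Request:
{"name": "move_arm", "arguments": {"commands": [{"hand": 0,"x": -0.269,"y": -0.064,"z": 0.22,"ax": 0,"ay": 0,"az": 0},{"hand": 0,"x": -0.269,"y": -0.064,"z": 0.22,"ax": 0,"ay": 0,"az": 0},{"hand": 0,"x": -0.269,"y": -0.064,"z": 0.22,"ax": 0,"ay": 0,"az": 0},{"hand": 0,"x": -0.269,"y": -0.064,"z": 0.22,"ax": 0,"ay": 0,"az": 0},{"hand": 0,"x": -0.269,"y": -0.064,"z": 0.22,"ax": 0,"ay": 0,"az": 0},{"hand": 0,"x": -0.269,"y": -0.064,"z": 0.22,"ax": 0,"ay": 0,"az": 0},{"hand": 0,"x": -0.269,"y": -0.064,"z": 0.22,"ax": 0,"ay": 0,"az": 0},{"hand": 0,"x": -0.269,"y": -0.064,"z": 0.22,"ax": 0,"ay": 0,"az": 0}]}}

```text
clock: 22.82
tool_pos: [0.455, 0.1021, 0.1419]
orientation: [-3.141, -0.003, 0.118]
contact_force: [0.1, 0.4, -0.3]
gripper_width: 0.085
finger_force: 0.0
```

```bash
cat >>h.py <<'E'
def loc(guess,z,radii,side=0,yaw=0,half=.05,res=.0005,f=None,ci=None):
    """centre of circles (and a square) on the plane z: gradient of the rectified view matched with a drawn template"""
    if f is None: ci=camera_info('wrist'); f=grab_frame('wrist')
    n=int(half/res); g=np.arange(-n,n+1)*res
    X,Y=np.meshgrid(guess[0]+g,guess[1]+g); m=proj(np.c_[X.ravel(),Y.ravel(),np.full(X.size,z)],ci,True).astype('float32').reshape(*X.shape,2)
    im=cv2.cvtColor(cv2.remap(f,m[...,0],m[...,1],cv2.INTER_CUBIC),cv2.COLOR_RGB2GRAY).astype('float32')
    G=np.minimum(np.hypot(cv2.Sobel(im,5,1,0),cv2.Sobel(im,5,0,1)),200).astype('float32')
    best=None
    for sc in np.arange(.94,1.041,.01):
        k=int((max(list(radii)+[side*.75])+.003)/res); T=np.zeros((2*k+1,2*k+1),'float32')
        for r in radii: cv2.circle(T,(k*8,k*8),int(round(r*sc/res*8)),1,2,cv2.LINE_AA,3)
        if side:
            q=np.array([[1,1],[1,-1],[-1,-1],[-1,1]])*side*sc/2/res; c,s=np.cos(yaw),np.sin(yaw)
            cv2.polylines(T,[np.round((q@np.array([[c,s],[-s,c]])+k)*8).astype(np.int32)],True,1,2,cv2.LINE_AA,3)
        M=cv2.matchTemplate(G,cv2.GaussianBlur(T,(0,0),1.5),cv2.TM_CCOEFF_NORMED); _,v,_,p=cv2.minMaxLoc(M)
        if best is None or v>best[0]: best=(v,sc,guess[0]+(p[0]+k-n)*res,guess[1]+(p[1]+k-n)*res)
    print('match %.2f scale %.2f at %.4f %.4f'%best); return best
E
python3 - <<'E'
from h import *
s=st(); b=loc([.460,.102],.016,[.021,.010]); togo(s,[b[2],b[3],s['tool_pos'][2]],down(.119))
E
```

```text
t 22.82 tcp [0.455  0.1021 0.1419] rpy [-3.141e+00 -3.000e-03  1.180e-01] w 0.0850 F [ 0.1  0.4 -0.3] q [-0.66  0.25  0.41  2.13 -0.14  0.79 -1.62]
match 0.27 scale 0.94 at 0.4670 0.0935
shift/0.3 [0.0364 0.0331 0.0001]
turn/90 [-0.0006 -0.0016 -0.0006]
```

```bash
python3 - <<'E'
from h import *
ci=camera_info('wrist'); f=grab_frame('wrist'); np.save('w6.npy',f); np.save('w6T.npy',ci['world_from_camera'])
for r in([.021],[.010],[.021,.0155],[.021,.010,.0135,.018]): loc([.460,.102],.016,r,f=f,ci=ci)
for a in outline_of('bearing_c','wrist')[:2]: print(a['confidence'],a['box'])
cv2.imwrite('pics/w6.png',f[:,:,::-1])
E
```

```text
match 0.23 scale 0.94 at 0.4610 0.1035
match 0.24 scale 1.02 at 0.4730 0.0650
match 0.37 scale 0.94 at 0.4610 0.1035
match 0.64 scale 0.97 at 0.4585 0.1020
0.89 [300.6, 193.3, 354.0, 252.7]
```

View pics/w6.png

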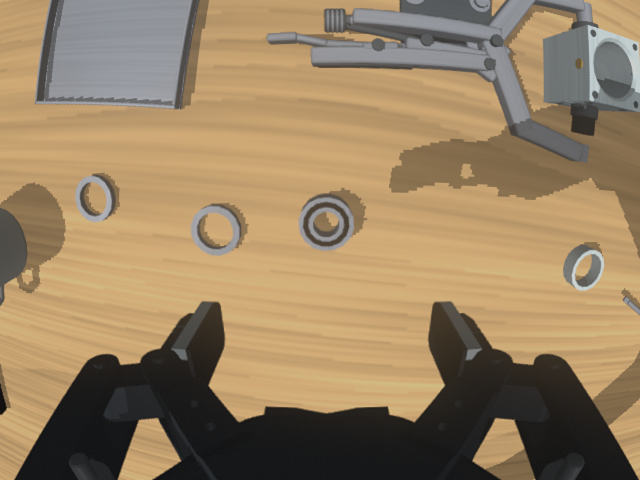

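The wrist view shows the bearing at (327,222), rings at (217,229) and (96,198), the sleeve at (584,268), and the clamp locked with the block in it at (585,70). I'll pick up the bearing.

Request:
{"name": "move_arm", "arguments": {"commands": [{"hand": 0,"x": 0.0116,"y": 0.0017,"z": 0.13,"ax": 0,"ay": 0,"az": 0},{"hand": 0,"x": 0.0116,"y": 0.0017,"z": 0.26,"ax": 0,"ay": 0,"az": 0},{"hand": 0,"x": 0.0116,"y": 0.0017,"z": 0.36,"ax": 0,"ay": 0,"az": 0},{"hand": 0,"x": 0.0116,"y": 0.0017,"z": 0.43,"ax": 0,"ay": 0,"az": 0},{"hand": 0,"x": 0.0116,"y": 0.0017,"z": 0.455,"ax": 0,"ay": 0,"az": 0},{"hand": 0,"x": 0.0116,"y": 0.0017,"z": 0.455,"ax": 0,"ay": 0,"az": 0},{"hand": 0,"x": 0.0116,"y": 0.0017,"z": 0.455,"ax": 0,"ay": 0,"az": 0},{"hand": 0,"x": 0.0116,"y": 0.0017,"z": 0.455,"ax": 0,"ay": 0,"az": 0}]}}

```text
clock: 23.63
tool_pos: [0.4582, 0.1023, 0.0059]
orientation: [-3.14, -0.003, 0.119]
contact_force: [0.5, 0.7, -0.5]
gripper_width: 0.0855
finger_force: 0.0
```

Request:
{"name": "move_arm", "arguments": {"commands": [{"hand": 0.5,"x": 0,"y": 0,"z": 0,"ax": 0,"ay": 0,"az": 0},{"hand": 0.5,"x": 0,"y": 0,"z": 0,"ax": 0,"ay": 0,"az": 0},{"hand": 1,"x": 0,"y": 0,"z": 0,"ax": 0,"ay": 0,"az": 0},{"hand": 1,"x": 0,"y": 0,"z": 0,"ax": 0,"ay": 0,"az": 0},{"hand": 1,"x": 0,"y": 0,"z": 0,"ax": 0,"ay": 0,"az": 0},{"hand": 1,"x": 0,"y": 0,"z": 0,"ax": 0,"ay": 0,"az": 0},{"hand": 1,"x": 0,"y": 0,"z": 0,"ax": 0,"ay": 0,"az": 0},{"hand": 1,"x": 0,"y": 0,"z": 0,"ax": 0,"ay": 0,"az": 0}]}}

```text
clock: 24.3
tool_pos: [0.4572, 0.1023, 0.0057]
orientation: [-3.14, -0.001, 0.119]
contact_force: [-1.4, -0.4, 9.5]
gripper_width: 0.039
finger_force: 59.0
```

Request:
{"name": "move_arm", "arguments": {"commands": [{"hand": 1,"x": 0,"y": 0,"z": -0.1,"ax": 0,"ay": 0,"az": 0},{"hand": 1,"x": 0,"y": 0,"z": -0.2,"ax": 0,"ay": 0,"az": 0},{"hand": 1,"x": 0,"y": 0,"z": -0.3,"ax": 0,"ay": 0,"az": 0},{"hand": 1,"x": 0,"y": 0,"z": -0.454,"ax": 0,"ay": 0,"az": 0},{"hand": 1,"x": 0,"y": 0,"z": -0.454,"ax": 0,"ay": 0,"az": 0},{"hand": 1,"x": 0,"y": 0,"z": -0.454,"ax": 0,"ay": 0,"az": 0},{"hand": 1,"x": 0,"y": 0,"z": -0.454,"ax": 0,"ay": 0,"az": 0}]}}

```text
clock: 24.88
tool_pos: [0.4563, 0.1021, 0.1406]
orientation: [-3.14, 0.0, 0.119]
contact_force: [-0.1, -0.3, -1.7]
gripper_width: 0.0394
finger_force: 61.1
```

```bash
python3 - <<'E'
from h import *
s=st(); ci=camera_info('wrist'); f=grab_frame('wrist'); p=s['tool_pos']
for z in(-.012,-.004,.004,.01,.016): print(z,end=' '); loc(p[:2],p[2]+z,[.021,.010,.0135,.018],f=f,ci=ci)
u=proj(p,ci,True)[0]; print(u)
for a in outline_of('bearing_c','wrist')[:2]: print(a['confidence'],a['box'])
x,y=int(u[0])-100,int(u[1])-80
cv2.imwrite('pics/w7.png',cv2.resize(f[y:y+160,x:x+200],None,fx=3,fy=3,interpolation=3)[:,:,::-1])
E
```

```text
t 24.88 tcp [0.4563 0.1021 0.1406] rpy [-3.14   0.     0.119] w 0.0394 F [-0.1 -0.3 -1.7] q [-0.68  0.25  0.43  2.13 -0.15  0.79 -1.6 ]
-0.012 match 0.23 scale 1.00 at 0.4438 0.1016
-0.004 match 0.41 scale 1.04 at 0.4498 0.1006
0.004 match 0.50 scale 1.01 at 0.4543 0.1011
0.01 match 0.49 scale 0.96 at 0.4578 0.1011
0.016 match 0.43 scale 0.94 at 0.4613 0.1016
[323.88279307 309.37210669]
0.6 [280.1, 259.3, 377.6, 359.3]
```

Request:
{"name": "move_arm", "arguments": {"commands": [{"hand": 1,"x": 0.442,"y": 0.688,"z": 0,"ax": 0,"ay": 0,"az": 0},{"hand": 1,"x": 0.442,"y": 0.688,"z": 0,"ax": 0,"ay": 0,"az": 0},{"hand": 1,"x": 0.442,"y": 0.688,"z": 0,"ax": 0,"ay": 0,"az": 0},{"hand": 1,"x": 0.442,"y": 0.688,"z": 0,"ax": 0,"ay": 0,"az": 0},{"hand": 1,"x": 0.442,"y": 0.688,"z": 0,"ax": 0,"ay": 0,"az": 0},{"hand": 1,"x": 0.442,"y": 0.688,"z": 0,"ax": 0,"ay": 0,"az": 0},{"hand": 1,"x": 0.442,"y": 0.688,"z": 0,"ax": 0,"ay": 0,"az": 0},{"hand": 1,"x": 0.442,"y": 0.688,"z": 0,"ax": 0,"ay": 0,"az": 0}]}}

```text
clock: 25.65
tool_pos: [0.6124, -0.0902, 0.1381]
orientation: [3.141, 0.004, 0.114]
contact_force: [-0.5, 0.2, -0.7]
gripper_width: 0.0393
finger_force: 61.1
```

Request:
{"name": "move_arm", "arguments": {"commands": [{"hand": 1,"x": 0,"y": 0,"z": 0.08,"ax": 0,"ay": 0,"az": 0},{"hand": 1,"x": 0,"y": 0,"z": 0.15,"ax": 0,"ay": 0,"az": 0},{"hand": 1,"x": 0,"y": 0,"z": 0.197,"ax": 0,"ay": 0,"az": 0},{"hand": 1,"x": 0,"y": 0,"z": 0.197,"ax": 0,"ay": 0,"az": 0},{"hand": 1,"x": 0,"y": 0,"z": 0.197,"ax": 0,"ay": 0,"az": 0},{"hand": 1,"x": 0,"y": 0,"z": 0.197,"ax": 0,"ay": 0,"az": 0}]}}

```text
clock: 26.15
tool_pos: [0.613, -0.0866, 0.0817]
orientation: [-3.141, -0.0, 0.12]
contact_force: [-0.4, -0.2, 0.2]
gripper_width: 0.0393
finger_force: 61.1
```

```bash
python3 - <<'E'
from h import *
s=st(); ci=camera_info('wrist'); f=grab_frame('wrist'); p=s['tool_pos']; np.save('w7.npy',f); np.save('w7T.npy',ci['world_from_camera'])
loc(p[:2],p[2]+.0103,[.021,.010,.0135,.018],f=f,ci=ci)
for y in(.09,.105,.12,.135): print(y,end=' ');loc(p[:2],.064,[],side=.056,yaw=y,f=f,ci=ci)
c=np.array([.614,-.0875]); print(np.round(proj(np.r_[c,.064],ci,True)),np.round(proj(p,ci,True)))
cv2.imwrite('pics/w7.png',cv2.resize(f[150:420,180:480],None,fx=2.2,fy=2.2,interpolation=3)[:,:,::-1])
E
```

```text
t 26.15 tcp [ 0.613  -0.0866  0.0817] rpy [-3.141 -0.     0.12 ] w 0.0393 F [-0.4 -0.2  0.2] q [-0.24  0.57  0.43  1.83 -0.31  0.81 -1.1 ]
match 0.48 scale 0.96 at 0.6145 -0.0871
0.09 match 0.20 scale 0.99 at 0.6155 -0.0916
0.105 match 0.21 scale 0.99 at 0.6155 -0.0916
0.12 match 0.22 scale 0.99 at 0.6155 -0.0916
0.135 match 0.22 scale 0.99 at 0.6155 -0.0916
[[326. 290.]] [[324. 309.]]
```

View pics/w7.png

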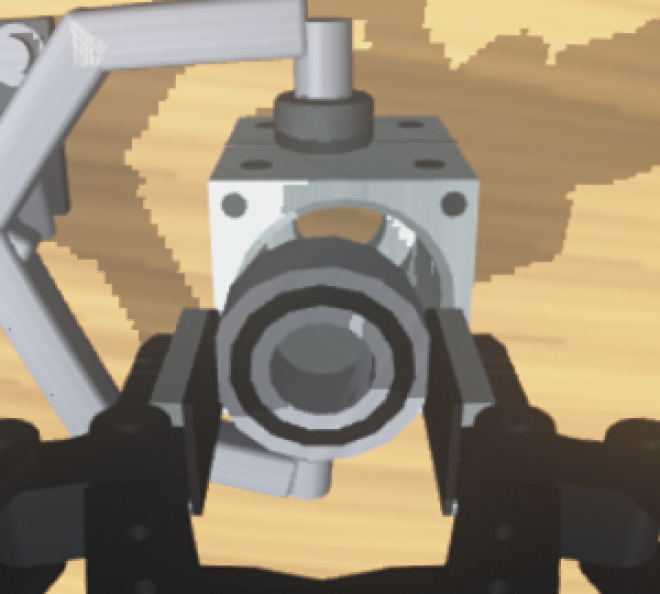

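The crop shows the bearing at crop (322,362) and the block's far top edge from (209,181) to (479,181). That puts the bore a few mm to the right of the bearing, which is towards -y.

```bash
python3 - <<'E'
from h import *
ci=camera_info('wrist'); ci['world_from_camera']=np.load('w7T.npy'); f=np.load('w7.npy')
e=onz([[275,232.3],[397.7,232.3]],ci,.064,True); n=np.array([np.cos(.119),np.sin(.119)])
print(np.round(e,4).tolist(),'len',np.linalg.norm(e[0]-e[1]),'centre',e.mean(0)-.028*n)
# bearing circle ends at its top plane: left/right extremes
b=onz([[217/2.2+180,362/2.2+150],[428/2.2+180,362/2.2+150]],ci,.0817+.0103,True); print('bearing',np.round(b,4).tolist(),np.linalg.norm(b[0]-b[1]),b.mean(0))
# edges along lines beside the block: rows below far edge, dark/bright transitions
for x in(-20,):
    pass
for r in([.024],[.024,.0217]): loc([.6145,-.091],.064,r,half=.045,f=f,ci=ci); 
loc([.6145,-.091],.064,[.024],side=.056,yaw=.119,half=.045,f=f,ci=ci)
E
```

```text
[[0.6394, -0.0612], [0.646, -0.1162]] len 0.05535350437313473 centre [ 0.61491518 -0.09200055]
bearing [[0.6137, -0.0682], [0.6184, -0.1066]] 0.038746537682836 [ 0.6160567  -0.08739655]
match 0.24 scale 0.99 at 0.6070 -0.0885
match 0.20 scale 1.02 at 0.6085 -0.0880
match 0.18 scale 1.00 at 0.6145 -0.0910
```

Request:
{"name": "move_arm", "arguments": {"commands": [{"hand": 1,"x": -0.002,"y": 0.0156,"z": 0,"ax": 0,"ay": 0,"az": 0},{"hand": 1,"x": -0.002,"y": 0.0156,"z": 0.02,"ax": 0,"ay": 0,"az": 0},{"hand": 1,"x": -0.002,"y": 0.0156,"z": 0.035,"ax": 0,"ay": 0,"az": 0},{"hand": 1,"x": -0.002,"y": 0.0156,"z": 0.042,"ax": 0,"ay": 0,"az": 0},{"hand": 1,"x": -0.002,"y": 0.0156,"z": 0.042,"ax": 0,"ay": 0,"az": 0}]}}

```text
clock: 26.62
tool_pos: [0.6124, -0.0918, 0.0682]
orientation: [-3.14, 0.001, 0.119]
contact_force: [0.5, 0.5, -0.9]
gripper_width: 0.039
finger_force: 61.1
```

Request:
{"name": "move_arm", "arguments": {"commands": [{"hand": 1,"x": 0,"y": 0,"z": 0.007,"ax": 0,"ay": 0,"az": 0},{"hand": 1,"x": 0,"y": 0,"z": 0.007,"ax": 0,"ay": 0,"az": 0},{"hand": 1,"x": 0,"y": 0,"z": 0.007,"ax": 0,"ay": 0,"az": 0}]}}

```text
clock: 26.87
tool_pos: [0.6132, -0.0917, 0.0668]
orientation: [-3.141, -0.0, 0.119]
contact_force: [1.0, -0.5, 0.1]
gripper_width: 0.0395
finger_force: 61.2
```

Request:
{"name": "move_arm", "arguments": {"commands": [{"hand": 1,"x": 0,"y": 0,"z": 0.007,"ax": 0,"ay": 0,"az": 0},{"hand": 1,"x": 0,"y": 0,"z": 0.007,"ax": 0,"ay": 0,"az": 0},{"hand": 1,"x": 0,"y": 0,"z": 0.007,"ax": 0,"ay": 0,"az": 0}]}}

```text
clock: 27.12
tool_pos: [0.6132, -0.0917, 0.0647]
orientation: [-3.141, -0.001, 0.119]
contact_force: [1.2, 1.7, -2.3]
gripper_width: 0.0391
finger_force: 61.2
```

Request:
{"name": "move_arm", "arguments": {"commands": [{"hand": 1,"x": 0,"y": 0,"z": 0.003,"ax": 0,"ay": 0,"az": 0},{"hand": 1,"x": 0,"y": 0,"z": 0.003,"ax": 0,"ay": 0,"az": 0}]}}

```text
clock: 27.28
tool_pos: [0.6133, -0.0917, 0.0639]
orientation: [-3.141, -0.001, 0.119]
contact_force: [1.1, 1.4, -0.2]
gripper_width: 0.0392
finger_force: 61.2
```

Request:
{"name": "move_arm", "arguments": {"commands": [{"hand": 0.3,"x": 0,"y": 0,"z": 0,"ax": 0,"ay": 0,"az": 0},{"hand": 0,"x": 0,"y": 0,"z": 0,"ax": 0,"ay": 0,"az": 0},{"hand": 0,"x": 0,"y": 0,"z": 0,"ax": 0,"ay": 0,"az": 0},{"hand": 0,"x": 0,"y": 0,"z": 0,"ax": 0,"ay": 0,"az": 0},{"hand": 0,"x": 0,"y": 0,"z": -0.1,"ax": 0,"ay": 0,"az": 0},{"hand": 0,"x": 0,"y": 0,"z": -0.2,"ax": 0,"ay": 0,"az": 0},{"hand": 0,"x": 0,"y": 0,"z": -0.3,"ax": 0,"ay": 0,"az": 0},{"hand": 0,"x": 0,"y": 0,"z": -0.3,"ax": 0,"ay": 0,"az": 0}]}}

```text
clock: 27.95
tool_pos: [0.6165, -0.0935, 0.16]
orientation: [3.14, -0.011, 0.118]
contact_force: [1.3, -0.2, 0.6]
gripper_width: 0.085
finger_force: 0.0
```

Request:
{"name": "move_arm", "arguments": {"commands": [{"hand": 0,"x": -0.24,"y": 0,"z": 0,"ax": 0,"ay": 0,"az": 0},{"hand": 0,"x": -0.24,"y": 0,"z": 0,"ax": 0,"ay": 0,"az": 0},{"hand": 0,"x": -0.24,"y": 0,"z": 0,"ax": 0,"ay": 0,"az": 0},{"hand": 0,"x": -0.24,"y": 0,"z": 0,"ax": 0,"ay": 0,"az": 0},{"hand": 0,"x": -0.24,"y": 0,"z": 0,"ax": 0,"ay": 0,"az": 0},{"hand": 0,"x": -0.24,"y": 0,"z": 0,"ax": 0,"ay": 0,"az": 0}]}}

```text
clock: 28.45
tool_pos: [0.5426, -0.1003, 0.1539]
orientation: [-3.141, -0.001, 0.12]
contact_force: [0.1, 0.3, 0.3]
gripper_width: 0.0853
finger_force: 0.0
```

```bash
python3 - <<'E'
from h import *
s=st(); ci=camera_info('wrist'); f=grab_frame('wrist'); p=s['tool_pos']; np.save('w8.npy',f); np.save('w8T.npy',ci['world_from_camera'])
g=[.6148,-.092]
for z in(.018,.026,.034,.045,.056): print(z,end=' '); loc(g,z,[.010,.0135,.018],half=.035,f=f,ci=ci)
print('sq',end=' ');loc(g,.064,[.024],side=.056,yaw=.119,f=f,ci=ci)
for a in outline_of('sleeve_c','wrist')[:2]: b=np.array(a['box']); print(a['confidence'],b,onz([(b[:2]+b[2:])/2],ci,.012,True))
E
```

```text
t 28.45 tcp [ 0.5426 -0.1003  0.1539] rpy [-3.141e+00 -1.000e-03  1.200e-01] w 0.0853 F [0.1 0.3 0.3] q [-0.28  0.38  0.49  1.93 -0.23  0.88 -1.12]
0.018 match 0.58 scale 0.99 at 0.6148 -0.0925
0.026 match 0.53 scale 0.97 at 0.6148 -0.0925
0.034 match 0.50 scale 0.94 at 0.6153 -0.0925
0.045 match 0.26 scale 0.94 at 0.6153 -0.0920
0.056 match 0.25 scale 1.03 at 0.6183 -0.0920
sq match 0.34 scale 0.99 at 0.6148 -0.0915
0.7 [ 40.7  44.8 337.6 233.1] [[0.59890398 0.01450918]]
0.56 [341.5 307.3 392.3 354.1] [[ 0.44898358 -0.14889629]]
```

Request:
{"name": "move_arm", "arguments": {"commands": [{"hand": 0,"x": -0.332,"y": 0.113,"z": 0.02,"ax": 0,"ay": 0,"az": 0},{"hand": 0,"x": -0.332,"y": 0.113,"z": 0.02,"ax": 0,"ay": 0,"az": 0},{"hand": 0,"x": -0.332,"y": 0.113,"z": 0.02,"ax": 0,"ay": 0,"az": 0},{"hand": 0,"x": -0.332,"y": 0.113,"z": 0.02,"ax": 0,"ay": 0,"az": 0},{"hand": 0,"x": -0.332,"y": 0.113,"z": 0.02,"ax": 0,"ay": 0,"az": 0},{"hand": 0,"x": -0.332,"y": 0.113,"z": 0.02,"ax": 0,"ay": 0,"az": 0},{"hand": 0,"x": -0.332,"y": 0.113,"z": 0.02,"ax": 0,"ay": 0,"az": 0}]}}

```text
clock: 29.13
tool_pos: [0.4482, -0.1454, 0.148]
orientation: [-3.142, -0.001, 0.121]
contact_force: [1.3, -0.6, 0.1]
gripper_width: 0.0856
finger_force: 0.0
```

```bash
python3 - <<'E'
from h import *
s=st(); ci=camera_info('wrist'); f=grab_frame('wrist'); p=s['tool_pos']; np.save('w9.npy',f)
for a in outline_of('sleeve_c','wrist')[:1]: b=np.array(a['box']); print(a['confidence'],b,onz([(b[:2]+b[2:])/2],ci,.012,True))
q=loc([.448,-.147],.016,[.021,.017],f=f,ci=ci); togo(s,[q[2],q[3],.005],down(.119))
E
```

```text
t 29.13 tcp [ 0.4482 -0.1454  0.148 ] rpy [-3.142e+00 -1.000e-03  1.210e-01] w 0.0856 F [ 1.3 -0.6  0.1] q [-0.22  0.26  0.53  2.12 -0.18  0.81 -1.04]
0.78 [301.9 201.7 359.3 253.7] [[ 0.44678057 -0.14995242]]
match 0.68 scale 0.98 at 0.4455 -0.1495
shift/0.3 [-0.0113  0.0124  0.4765]
turn/90 [-0.     -0.0007  0.001 ]
```

Request:
{"name": "move_arm", "arguments": {"commands": [{"hand": 0,"x": -0.011,"y": 0.0124,"z": 0.13,"ax": 0,"ay": 0,"az": 0},{"hand": 0,"x": -0.011,"y": 0.0124,"z": 0.26,"ax": 0,"ay": 0,"az": 0},{"hand": 0,"x": -0.011,"y": 0.0124,"z": 0.37,"ax": 0,"ay": 0,"az": 0},{"hand": 0,"x": -0.011,"y": 0.0124,"z": 0.44,"ax": 0,"ay": 0,"az": 0},{"hand": 0,"x": -0.011,"y": 0.0124,"z": 0.47,"ax": 0,"ay": 0,"az": 0},{"hand": 0,"x": -0.011,"y": 0.0124,"z": 0.47,"ax": 0,"ay": 0,"az": 0},{"hand": 0,"x": -0.011,"y": 0.0124,"z": 0.47,"ax": 0,"ay": 0,"az": 0},{"hand": 0,"x": -0.011,"y": 0.0124,"z": 0.47,"ax": 0,"ay": 0,"az": 0}]}}

```text
clock: 29.9
tool_pos: [0.4451, -0.1503, 0.008]
orientation: [3.141, -0.003, 0.119]
contact_force: [0.2, 0.4, 0.6]
gripper_width: 0.0854
finger_force: 0.0
```

Request:
{"name": "move_arm", "arguments": {"commands": [{"hand": 0.5,"x": 0,"y": 0,"z": 0,"ax": 0,"ay": 0,"az": 0},{"hand": 0.5,"x": 0,"y": 0,"z": 0,"ax": 0,"ay": 0,"az": 0},{"hand": 1,"x": 0,"y": 0,"z": 0,"ax": 0,"ay": 0,"az": 0},{"hand": 1,"x": 0,"y": 0,"z": 0,"ax": 0,"ay": 0,"az": 0},{"hand": 1,"x": 0,"y": 0,"z": 0,"ax": 0,"ay": 0,"az": 0},{"hand": 1,"x": 0,"y": 0,"z": 0,"ax": 0,"ay": 0,"az": 0},{"hand": 1,"x": 0,"y": 0,"z": 0,"ax": 0,"ay": 0,"az": 0}]}}

```text
clock: 30.48
tool_pos: [0.4442, -0.15, 0.008]
orientation: [-3.14, -0.002, 0.119]
contact_force: [-2.5, 0.5, 10.8]
gripper_width: 0.0391
finger_force: 58.9
```

Request:
{"name": "move_arm", "arguments": {"commands": [{"hand": 1,"x": 0,"y": 0,"z": -0.1,"ax": 0,"ay": 0,"az": 0},{"hand": 1,"x": 0,"y": 0,"z": -0.2,"ax": 0,"ay": 0,"az": 0},{"hand": 1,"x": 0,"y": 0,"z": -0.3,"ax": 0,"ay": 0,"az": 0},{"hand": 1,"x": 0,"y": 0,"z": -0.45,"ax": 0,"ay": 0,"az": 0},{"hand": 1,"x": 0,"y": 0,"z": -0.45,"ax": 0,"ay": 0,"az": 0},{"hand": 1,"x": 0,"y": 0,"z": -0.45,"ax": 0,"ay": 0,"az": 0},{"hand": 1,"x": 0,"y": 0,"z": -0.45,"ax": 0,"ay": 0,"az": 0}]}}

```text
clock: 31.07
tool_pos: [0.4434, -0.1497, 0.1416]
orientation: [-3.14, -0.0, 0.119]
contact_force: [-0.2, 0.7, -0.7]
gripper_width: 0.0387
finger_force: 60.6
```

```bash
python3 - <<'E'
from h import *
s=st(); ci=camera_info('wrist'); f=grab_frame('wrist'); p=s['tool_pos']
for z in(.005,.009,.013): print(z,end=' '); loc(p[:2],p[2]+z,[.021,.017],half=.04,f=f,ci=ci)
togo(s,[.6148-.0015,-.0917,p[2]],down(.119))
E
```

```text
t 31.07 tcp [ 0.4434 -0.1497  0.1416] rpy [-3.14  -0.     0.119] w 0.0387 F [-0.2  0.7 -0.7] q [-0.23  0.26  0.55  2.13 -0.19  0.79 -1.01]
0.005 match 0.46 scale 0.99 at 0.4434 -0.1507
0.009 match 0.46 scale 0.96 at 0.4454 -0.1502
0.013 match 0.44 scale 0.94 at 0.4479 -0.1502
shift/0.3 [ 5.854e-01 -1.245e-01  4.000e-04]
turn/90 [-0.0008 -0.0002  0.0001]
```

Request:
{"name": "move_arm", "arguments": {"commands": [{"hand": 1,"x": 0.5854,"y": -0.1245,"z": 0,"ax": 0,"ay": 0,"az": 0},{"hand": 1,"x": 0.5854,"y": -0.1245,"z": 0,"ax": 0,"ay": 0,"az": 0},{"hand": 1,"x": 0.5854,"y": -0.1245,"z": 0,"ax": 0,"ay": 0,"az": 0},{"hand": 1,"x": 0.5854,"y": -0.1245,"z": 0,"ax": 0,"ay": 0,"az": 0},{"hand": 1,"x": 0.5854,"y": -0.1245,"z": 0,"ax": 0,"ay": 0,"az": 0},{"hand": 1,"x": 0.5854,"y": -0.1245,"z": 0,"ax": 0,"ay": 0,"az": 0},{"hand": 1,"x": 0.5854,"y": -0.1245,"z": 0.1,"ax": 0,"ay": 0,"az": 0},{"hand": 1,"x": 0.5854,"y": -0.1245,"z": 0.19,"ax": 0,"ay": 0,"az": 0}]}}

```text
clock: 31.78
tool_pos: [0.6127, -0.093, 0.0831]
orientation: [-3.141, 0.001, 0.118]
contact_force: [0.5, -0.7, -1.0]
gripper_width: 0.0387
finger_force: 60.6
```

Request:
{"name": "move_arm", "arguments": {"commands": [{"hand": 1,"x": 0,"y": 0,"z": 0,"ax": 0,"ay": 0,"az": 0},{"hand": 1,"x": 0,"y": 0,"z": 0,"ax": 0,"ay": 0,"az": 0},{"hand": 1,"x": 0,"y": 0,"z": 0,"ax": 0,"ay": 0,"az": 0},{"hand": 1,"x": 0,"y": 0,"z": 0,"ax": 0,"ay": 0,"az": 0}]}}

```text
clock: 32.12
tool_pos: [0.6143, -0.0929, 0.0863]
orientation: [-3.141, -0.002, 0.118]
contact_force: [-0.2, 0.6, -0.1]
gripper_width: 0.0387
finger_force: 60.6
```

```bash
python3 - <<'E'
from h import *
s=st(); p=s['tool_pos']; togo(s,[.6133,-.0917,.075],down(.119)); loc(p[:2],p[2]+.008,[.021,.017],half=.04)
E
```

```text
t 32.12 tcp [ 0.6143 -0.0929  0.0863] rpy [-3.141e+00 -2.000e-03  1.180e-01] w 0.0387 F [-0.2  0.6 -0.1] q [-0.25  0.57  0.46  1.82 -0.33  0.83 -1.08]
shift/0.3 [-0.0029 -0.0043  0.0375]
turn/90 [-0.0001 -0.0014 -0.0007]
match 0.44 scale 0.97 at 0.6158 -0.0934
```

Request:
{"name": "move_arm", "arguments": {"commands": [{"hand": 1,"x": -0.003,"y": -0.004,"z": 0.02,"ax": 0,"ay": 0,"az": 0},{"hand": 1,"x": -0.003,"y": -0.004,"z": 0.037,"ax": 0,"ay": 0,"az": 0},{"hand": 1,"x": -0.003,"y": -0.004,"z": 0.037,"ax": 0,"ay": 0,"az": 0},{"hand": 1,"x": -0.003,"y": -0.004,"z": 0.05,"ax": 0,"ay": 0,"az": 0},{"hand": 1,"x": -0.003,"y": -0.004,"z": 0.056,"ax": 0,"ay": 0,"az": 0},{"hand": 1,"x": -0.003,"y": -0.004,"z": 0.056,"ax": 0,"ay": 0,"az": 0}]}}

```text
clock: 32.67
tool_pos: [0.6131, -0.091, 0.0678]
orientation: [-3.141, -0.001, 0.119]
contact_force: [1.6, 0.1, -0.7]
gripper_width: 0.0389
finger_force: 60.7
```

Request:
{"name": "move_arm", "arguments": {"commands": [{"hand": 1,"x": 0,"y": 0,"z": 0.007,"ax": 0,"ay": 0,"az": 0},{"hand": 1,"x": 0,"y": 0,"z": 0.012,"ax": 0,"ay": 0,"az": 0},{"hand": 1,"x": 0,"y": 0,"z": 0.012,"ax": 0,"ay": 0,"az": 0}]}}

```text
clock: 32.92
tool_pos: [0.6131, -0.091, 0.0643]
orientation: [-3.141, -0.001, 0.119]
contact_force: [2.3, -0.3, -0.0]
gripper_width: 0.039
finger_force: 60.7
```

Request:
{"name": "move_arm", "arguments": {"commands": [{"hand": 0.3,"x": 0,"y": 0,"z": 0,"ax": 0,"ay": 0,"az": 0},{"hand": 0,"x": 0,"y": 0,"z": 0,"ax": 0,"ay": 0,"az": 0},{"hand": 0,"x": 0,"y": 0,"z": 0,"ax": 0,"ay": 0,"az": 0},{"hand": 0,"x": 0,"y": 0,"z": 0,"ax": 0,"ay": 0,"az": 0},{"hand": 0,"x": 0,"y": 0,"z": -0.1,"ax": 0,"ay": 0,"az": 0},{"hand": 0,"x": 0,"y": 0,"z": -0.2,"ax": 0,"ay": 0,"az": 0},{"hand": 0,"x": 0,"y": 0,"z": -0.3,"ax": 0,"ay": 0,"az": 0},{"hand": 0,"x": 0,"y": 0,"z": -0.3,"ax": 0,"ay": 0,"az": 0}]}}

```text
clock: 33.58
tool_pos: [0.6161, -0.0924, 0.1606]
orientation: [3.14, -0.011, 0.118]
contact_force: [0.5, 0.1, -0.0]
gripper_width: 0.085
finger_force: 0.0
```

Request:
{"name": "move_arm", "arguments": {"commands": [{"hand": 0,"x": -0.24,"y": 0,"z": 0,"ax": 0,"ay": 0,"az": 0},{"hand": 0,"x": -0.24,"y": 0,"z": 0,"ax": 0,"ay": 0,"az": 0},{"hand": 0,"x": -0.24,"y": 0,"z": 0,"ax": 0,"ay": 0,"az": 0},{"hand": 0,"x": -0.24,"y": 0,"z": 0,"ax": 0,"ay": 0,"az": 0},{"hand": 0,"x": -0.24,"y": 0,"z": 0,"ax": 0,"ay": 0,"az": 0},{"hand": 0,"x": -0.24,"y": 0,"z": 0,"ax": 0,"ay": 0,"az": 0}]}}

```text
clock: 34.08
tool_pos: [0.5423, -0.0993, 0.1546]
orientation: [-3.141, -0.001, 0.12]
contact_force: [-0.1, 0.6, -0.8]
gripper_width: 0.0855
finger_force: 0.0
```

```bash
python3 - <<'E'
from h import *
s=st(); ci=camera_info('wrist'); f=grab_frame('wrist')
g=[.6148,-.092]
for z in(.034,.038,.042,.046,.056,.064): print(z,end=' '); loc(g,z,[.021,.017],half=.035,f=f,ci=ci)
for z in(.026,): print(z,end=' '); loc(g,z,[.010,.0135],half=.035,f=f,ci=ci)
for n in('shim1_c','sleeve_c'):
  for a in outline_of(n,'wrist')[:3]: b=np.array(a['box']); print(n,round(a['confidence'],2),b,onz([(b[:2]+b[2:])/2],ci,.006,True))
togo(s,[.450,.186,.141],down(.119))
E
```

```text
t 34.08 tcp [ 0.5423 -0.0993  0.1546] rpy [-3.141e+00 -1.000e-03  1.200e-01] w 0.0855 F [-0.1  0.6 -0.8] q [-0.3   0.38  0.52  1.94 -0.24  0.89 -1.11]
0.034 match 0.51 scale 1.01 at 0.6153 -0.0915
0.038 match 0.51 scale 0.99 at 0.6153 -0.0915
0.042 match 0.49 scale 0.97 at 0.6153 -0.0915
0.046 match 0.48 scale 0.96 at 0.6153 -0.0915
0.056 match 0.44 scale 0.94 at 0.6158 -0.0915
0.064 match 0.34 scale 1.01 at 0.6143 -0.0890
0.026 match 0.20 scale 0.97 at 0.6153 -0.0925
shim1_c 0.16 [478.1  23.6 560.2 108. ] [[ 0.69711142 -0.24394897]]
sleeve_c 0.59 [296.8 100.3 359.8 160.9] [[ 0.61435717 -0.09313531]]
sleeve_c 0.28 [306.4 105.4 351.1 152.6] [[ 0.61563869 -0.09332931]]
shift/0.3 [-0.1921 -0.981   0.0453]
turn/90 [-0.0002 -0.0007  0.0004]
```

Request:
{"name": "move_arm", "arguments": {"commands": [{"hand": 0,"x": -0.1921,"y": -0.981,"z": 0.045,"ax": 0,"ay": 0,"az": 0},{"hand": 0,"x": -0.1921,"y": -0.981,"z": 0.045,"ax": 0,"ay": 0,"az": 0},{"hand": 0,"x": -0.1921,"y": -0.981,"z": 0.045,"ax": 0,"ay": 0,"az": 0},{"hand": 0,"x": -0.1921,"y": -0.981,"z": 0.045,"ax": 0,"ay": 0,"az": 0},{"hand": 0,"x": -0.1921,"y": -0.981,"z": 0.045,"ax": 0,"ay": 0,"az": 0},{"hand": 0,"x": -0.1921,"y": -0.981,"z": 0.045,"ax": 0,"ay": 0,"az": 0},{"hand": 0,"x": -0.1921,"y": -0.981,"z": 0.045,"ax": 0,"ay": 0,"az": 0},{"hand": 0,"x": -0.1921,"y": -0.981,"z": 0.045,"ax": 0,"ay": 0,"az": 0}]}}

```text
clock: 34.9
tool_pos: [0.4466, 0.1934, 0.1406]
orientation: [-3.138, 0.001, 0.13]
contact_force: [0.8, -0.2, 0.4]
gripper_width: 0.0852
finger_force: 0.0
```

Request:
{"name": "move_arm", "arguments": {"commands": [{"hand": 0,"x": 0,"y": 0,"z": 0,"ax": 0,"ay": 0,"az": 0},{"hand": 0,"x": 0,"y": 0,"z": 0,"ax": 0,"ay": 0,"az": 0},{"hand": 0,"x": 0,"y": 0,"z": 0,"ax": 0,"ay": 0,"az": 0}]}}

```text
clock: 35.15
tool_pos: [0.4499, 0.1842, 0.1411]
orientation: [3.141, -0.0, 0.116]
contact_force: [-0.2, -0.0, -0.2]
gripper_width: 0.0852
finger_force: 0.0
```

```bash
python3 - <<'E'
from h import *
s=st(); ci=camera_info('wrist'); f=grab_frame('wrist')
for a in outline_of('shim1_c','wrist')[:4]: b=np.array(a['box']); print(round(a['confidence'],2),b,onz([(b[:2]+b[2:])/2],ci,.006,True))
q=loc([.450,.186],.007,[.021,.0155],f=f,ci=ci); togo(s,[q[2],q[3],.003],down(.119))
E
```

```text
t 35.15 tcp [0.4499 0.1842 0.1411] rpy [ 3.141 -0.     0.116] w 0.0852 F [-0.2 -0.  -0.2] q [-0.84  0.28  0.44  2.09 -0.17  0.8  -1.76]
0.7 [151.1 174.9 204.1 227.4] [[0.45670078 0.30394341]]
0.27 [390.6  39.  640.  175.4] [[0.56568904 0.04525478]]
match 0.55 scale 0.96 at 0.4445 0.1855
shift/0.3 [-0.0174 -0.0064  0.4605]
turn/90 [ 0.0001 -0.0003 -0.0017]
```

Request:
{"name": "move_arm", "arguments": {"commands": [{"hand": 0,"x": -0.0174,"y": -0.0064,"z": 0.13,"ax": 0,"ay": 0,"az": -0.002},{"hand": 0,"x": -0.0174,"y": -0.0064,"z": 0.26,"ax": 0,"ay": 0,"az": -0.002},{"hand": 0,"x": -0.0174,"y": -0.0064,"z": 0.37,"ax": 0,"ay": 0,"az": -0.002},{"hand": 0,"x": -0.0174,"y": -0.0064,"z": 0.44,"ax": 0,"ay": 0,"az": -0.002},{"hand": 0,"x": -0.0174,"y": -0.0064,"z": 0.468,"ax": 0,"ay": 0,"az": -0.002},{"hand": 0,"x": -0.0174,"y": -0.0064,"z": 0.468,"ax": 0,"ay": 0,"az": -0.002},{"hand": 0,"x": -0.0174,"y": -0.0064,"z": 0.468,"ax": 0,"ay": 0,"az": -0.002},{"hand": 0,"x": -0.0174,"y": -0.0064,"z": 0.468,"ax": 0,"ay": 0,"az": -0.002}]}}

```text
clock: 35.92
tool_pos: [0.4451, 0.1872, 0.0021]
orientation: [-3.14, -0.003, 0.121]
contact_force: [0.2, -0.5, 0.8]
gripper_width: 0.0854
finger_force: 0.0
```

Request:
{"name": "move_arm", "arguments": {"commands": [{"hand": 0.5,"x": 0,"y": 0,"z": 0,"ax": 0,"ay": 0,"az": 0},{"hand": 0.5,"x": 0,"y": 0,"z": 0,"ax": 0,"ay": 0,"az": 0},{"hand": 1,"x": 0,"y": 0,"z": 0,"ax": 0,"ay": 0,"az": 0},{"hand": 1,"x": 0,"y": 0,"z": 0,"ax": 0,"ay": 0,"az": 0},{"hand": 1,"x": 0,"y": 0,"z": 0,"ax": 0,"ay": 0,"az": 0},{"hand": 1,"x": 0,"y": 0,"z": 0,"ax": 0,"ay": 0,"az": 0},{"hand": 1,"x": 0,"y": 0,"z": 0,"ax": 0,"ay": 0,"az": 0}]}}

```text
clock: 36.5
tool_pos: [0.4441, 0.1875, 0.002]
orientation: [-3.14, -0.001, 0.122]
contact_force: [-2.3, -0.4, 11.8]
gripper_width: 0.0381
finger_force: 58.8
```

Request:
{"name": "move_arm", "arguments": {"commands": [{"hand": 1,"x": 0,"y": 0,"z": -0.1,"ax": 0,"ay": 0,"az": 0},{"hand": 1,"x": 0,"y": 0,"z": -0.2,"ax": 0,"ay": 0,"az": 0},{"hand": 1,"x": 0,"y": 0,"z": -0.3,"ax": 0,"ay": 0,"az": 0},{"hand": 1,"x": 0,"y": 0,"z": -0.45,"ax": 0,"ay": 0,"az": 0},{"hand": 1,"x": 0,"y": 0,"z": -0.45,"ax": 0,"ay": 0,"az": 0},{"hand": 1,"x": 0,"y": 0,"z": -0.45,"ax": 0,"ay": 0,"az": 0},{"hand": 1,"x": 0,"y": 0,"z": -0.45,"ax": 0,"ay": 0,"az": 0}]}}

```text
clock: 37.08
tool_pos: [0.4431, 0.1872, 0.1356]
orientation: [-3.14, 0.0, 0.122]
contact_force: [0.1, 0.8, -1.2]
gripper_width: 0.0378
finger_force: 60.2
```

```bash
python3 - <<'E'
from h import *
s=st(); ci=camera_info('wrist'); f=grab_frame('wrist'); p=s['tool_pos']
for z in(.003,.0065,.01): print(z,end=' '); q=loc(p[:2],p[2]+z,[.021,.0155],half=.04,f=f,ci=ci)
togo(s,[.6133,-.0917,p[2]],down(.119))
E
```

```text
t 37.08 tcp [0.4431 0.1872 0.1356] rpy [-3.14   0.     0.122] w 0.0378 F [ 0.1  0.8 -1.2] q [-0.86  0.29  0.45  2.1  -0.18  0.79 -1.75]
0.003 match 0.46 scale 0.94 at 0.4431 0.1862
0.0065 match 0.37 scale 0.96 at 0.4411 0.1862
0.01 match 0.37 scale 0.94 at 0.4436 0.1862
shift/0.3 [ 0.4496  0.9918 -0.0012]
turn/90 [-0.0007  0.0001  0.0021]
```

Request:
{"name": "move_arm", "arguments": {"commands": [{"hand": 1,"x": 0.4526,"y": 0.9918,"z": 0,"ax": 0,"ay": 0,"az": 0.002},{"hand": 1,"x": 0.4526,"y": 0.9918,"z": 0,"ax": 0,"ay": 0,"az": 0.002},{"hand": 1,"x": 0.4526,"y": 0.9918,"z": 0,"ax": 0,"ay": 0,"az": 0.002},{"hand": 1,"x": 0.4526,"y": 0.9918,"z": 0,"ax": 0,"ay": 0,"az": 0.002},{"hand": 1,"x": 0.4526,"y": 0.9918,"z": 0,"ax": 0,"ay": 0,"az": 0.002},{"hand": 1,"x": 0.4526,"y": 0.9918,"z": 0,"ax": 0,"ay": 0,"az": 0.002},{"hand": 1,"x": 0.4526,"y": 0.9918,"z": 0,"ax": 0,"ay": 0,"az": 0.002},{"hand": 1,"x": 0.4526,"y": 0.9918,"z": 0,"ax": 0,"ay": 0,"az": 0.002}]}}

```text
clock: 37.8
tool_pos: [0.6143, -0.0948, 0.133]
orientation: [-3.141, 0.004, 0.117]
contact_force: [0.6, 0.5, 0.3]
gripper_width: 0.0376
finger_force: 60.3
```

Request:
{"name": "move_arm", "arguments": {"commands": [{"hand": 1,"x": 0,"y": 0,"z": 0,"ax": 0,"ay": 0,"az": 0},{"hand": 1,"x": 0,"y": 0,"z": 0,"ax": 0,"ay": 0,"az": 0},{"hand": 1,"x": 0,"y": 0,"z": 0.1,"ax": 0,"ay": 0,"az": 0},{"hand": 1,"x": 0,"y": 0,"z": 0.19,"ax": 0,"ay": 0,"az": 0},{"hand": 1,"x": 0,"y": 0,"z": 0.19,"ax": 0,"ay": 0,"az": 0},{"hand": 1,"x": 0,"y": 0,"z": 0.19,"ax": 0,"ay": 0,"az": 0},{"hand": 1,"x": 0,"y": 0,"z": 0.19,"ax": 0,"ay": 0,"az": 0},{"hand": 1,"x": 0,"y": 0,"z": 0.19,"ax": 0,"ay": 0,"az": 0}]}}

```text
clock: 38.47
tool_pos: [0.6155, -0.0914, 0.08]
orientation: [-3.141, -0.002, 0.119]
contact_force: [-0.2, -0.1, -0.1]
gripper_width: 0.0378
finger_force: 60.4
```

```bash
python3 - <<'E'
from h import *
s=st(); p=s['tool_pos']; ci=camera_info('wrist'); f=grab_frame('wrist'); np.save('w10.npy',f)
for z in(.003,.005,.007): loc(p[:2],p[2]+z,[.021,.0155],half=.035,f=f,ci=ci)
loc(p[:2],p[2]+.005,[.021],half=.035,f=f,ci=ci)
loc(p[:2],p[2]+.005,[.0155],half=.035,f=f,ci=ci)
togo(s,[.614,-.0917,.068],down(.119))
for a in outline_of('shim1_c','wrist')[:2]:
  c,_=cv2.findContours(a['pixels'].astype('uint8'),0,1); c=max(c,key=len)[:,0]
  e=cv2.fitEllipse((onz(c,ci,p[2]+.003,True)*1e3).astype('float32')[:,None]); print(a['confidence'],a['box'],np.round(e[0],1),np.round(e[1],1))
E
```

```text
t 38.47 tcp [ 0.6155 -0.0914  0.08  ] rpy [-3.141e+00 -2.000e-03  1.190e-01] w 0.0378 F [-0.2 -0.1 -0.1] q [-0.25  0.58  0.46  1.82 -0.34  0.82 -1.07]
match 0.22 scale 0.98 at 0.6115 -0.0929
match 0.22 scale 0.96 at 0.6125 -0.0924
match 0.21 scale 0.99 at 0.6245 -0.0909
match 0.20 scale 0.98 at 0.6230 -0.0899
match 0.24 scale 0.96 at 0.6125 -0.0929
shift/0.3 [-0.0051  0.0004  0.0399]
turn/90 [-0.0002 -0.0015  0.0003]
0.33 [3.6, 248.7, 160.2, 296.8] [615.1  34.5] [ 20.3 117. ]
```

Request:
{"name": "move_arm", "arguments": {"commands": [{"hand": 1,"x": -0.0015,"y": 0.0005,"z": 0.02,"ax": 0,"ay": -0.001,"az": 0},{"hand": 1,"x": -0.0015,"y": 0.0005,"z": 0.04,"ax": 0,"ay": -0.001,"az": 0},{"hand": 1,"x": -0.0015,"y": 0.0005,"z": 0.048,"ax": 0,"ay": -0.001,"az": 0},{"hand": 1,"x": -0.0015,"y": 0.0005,"z": 0.048,"ax": 0,"ay": -0.001,"az": 0}]}}

```text
clock: 38.9
tool_pos: [0.6147, -0.0918, 0.0645]
orientation: [-3.141, 0.001, 0.119]
contact_force: [-0.2, 1.5, 5.1]
gripper_width: 0.0377
finger_force: 61.5
```

Request:
{"name": "move_arm", "arguments": {"commands": [{"hand": 1,"x": 0,"y": 0,"z": 0.005,"ax": 0,"ay": 0,"az": 0},{"hand": 1,"x": 0,"y": 0,"z": 0.005,"ax": 0,"ay": 0,"az": 0},{"hand": 1,"x": 0,"y": 0,"z": 0.005,"ax": 0,"ay": 0,"az": 0}]}}

```text
clock: 39.15
tool_pos: [0.6161, -0.0914, 0.0637]
orientation: [-3.141, -0.003, 0.119]
contact_force: [2.3, 1.9, 5.6]
gripper_width: 0.0377
finger_force: 61.3
```

Request:
{"name": "move_arm", "arguments": {"commands": [{"hand": 1,"x": 0,"y": 0,"z": 0.004,"ax": 0,"ay": 0,"az": 0},{"hand": 1,"x": 0,"y": 0,"z": 0.004,"ax": 0,"ay": 0,"az": 0},{"hand": 1,"x": 0,"y": 0,"z": 0.004,"ax": 0,"ay": 0,"az": 0}]}}

```text
clock: 39.4
tool_pos: [0.6165, -0.0913, 0.063]
orientation: [-3.141, -0.003, 0.119]
contact_force: [2.2, 1.6, 8.1]
gripper_width: 0.0377
finger_force: 62.7
```

Request:
{"name": "move_arm", "arguments": {"commands": [{"hand": 1,"x": 0.004,"y": -0.002,"z": 0,"ax": 0,"ay": 0,"az": 0},{"hand": 1,"x": 0.004,"y": -0.002,"z": 0,"ax": 0,"ay": 0,"az": 0},{"hand": 1,"x": 0.004,"y": -0.002,"z": 0.003,"ax": 0,"ay": 0,"az": 0},{"hand": 1,"x": 0.004,"y": -0.002,"z": 0.003,"ax": 0,"ay": 0,"az": 0}]}}

```text
clock: 39.73
tool_pos: [0.617, -0.0912, 0.0629]
orientation: [-3.141, -0.002, 0.119]
contact_force: [-1.8, 1.6, 14.7]
gripper_width: 0.0381
finger_force: 66.9
```

Request:
{"name": "move_arm", "arguments": {"commands": [{"hand": 1,"x": -0.002,"y": -0.002,"z": -0.003,"ax": 0,"ay": 0,"az": 0},{"hand": 1,"x": -0.002,"y": -0.002,"z": -0.003,"ax": 0,"ay": 0,"az": 0},{"hand": 1,"x": -0.002,"y": -0.002,"z": -0.003,"ax": 0,"ay": 0,"az": 0}]}}

```text
clock: 39.98
tool_pos: [0.6169, -0.0909, 0.063]
orientation: [3.141, -0.003, 0.119]
contact_force: [1.4, 1.3, 7.7]
gripper_width: 0.0379
finger_force: 63.4
```

Request:
{"name": "move_arm", "arguments": {"commands": [{"hand": 0.3,"x": 0,"y": 0,"z": 0,"ax": 0,"ay": 0,"az": 0},{"hand": 0,"x": 0,"y": 0,"z": 0,"ax": 0,"ay": 0,"az": 0},{"hand": 0,"x": 0,"y": 0,"z": 0,"ax": 0,"ay": 0,"az": 0},{"hand": 0,"x": 0,"y": 0,"z": 0,"ax": 0,"ay": 0,"az": 0},{"hand": 0,"x": 0,"y": 0,"z": -0.1,"ax": 0,"ay": 0,"az": 0},{"hand": 0,"x": 0,"y": 0,"z": -0.2,"ax": 0,"ay": 0,"az": 0},{"hand": 0,"x": 0,"y": 0,"z": -0.3,"ax": 0,"ay": 0,"az": 0},{"hand": 0,"x": 0,"y": 0,"z": -0.3,"ax": 0,"ay": 0,"az": 0}]}}

```text
clock: 40.65
tool_pos: [0.618, -0.092, 0.157]
orientation: [3.14, -0.008, 0.118]
contact_force: [1.1, 0.1, 0.7]
gripper_width: 0.0851
finger_force: 0.0
```

Request:
{"name": "move_arm", "arguments": {"commands": [{"hand": 0,"x": -0.24,"y": 0,"z": 0,"ax": 0,"ay": 0,"az": 0},{"hand": 0,"x": -0.24,"y": 0,"z": 0,"ax": 0,"ay": 0,"az": 0},{"hand": 0,"x": -0.24,"y": 0,"z": 0,"ax": 0,"ay": 0,"az": 0},{"hand": 0,"x": -0.24,"y": 0,"z": 0,"ax": 0,"ay": 0,"az": 0},{"hand": 0,"x": -0.24,"y": 0,"z": 0,"ax": 0,"ay": 0,"az": 0},{"hand": 0,"x": -0.24,"y": 0,"z": 0,"ax": 0,"ay": 0,"az": 0}]}}

```text
clock: 41.15
tool_pos: [0.5443, -0.0989, 0.1515]
orientation: [-3.141, 0.001, 0.12]
contact_force: [0.4, 0.2, 1.0]
gripper_width: 0.0857
finger_force: 0.0
```

```bash
python3 - <<'E'
from h import *
s=st(); ci=camera_info('wrist'); f=grab_frame('wrist'); np.save('w11.npy',f)
g=[.6148,-.092]
for z in(.042,.045,.049,.053,.058,.064): print(z,end=' '); loc(g,z,[.021,.0155],half=.035,f=f,ci=ci)
for a in outline_of('shim1_c','wrist')[:4]:
  c,_=cv2.findContours(a['pixels'].astype('uint8'),0,1); c=max(c,key=len)[:,0]
  if len(c)>5: e=cv2.fitEllipse((onz(c,ci,.049,True)*1e3).astype('float32')[:,None]); print(round(a['confidence'],2),a['box'],np.round(e[0],1),np.round(e[1],1))
togo(s,[.456,.304,.141],down(.119))
E
```

```text
t 41.15 tcp [ 0.5443 -0.0989  0.1515] rpy [-3.141e+00  1.000e-03  1.200e-01] w 0.0857 F [0.4 0.2 1. ] q [-0.3   0.39  0.52  1.93 -0.25  0.88 -1.11]
0.042 match 0.34 scale 1.04 at 0.6143 -0.0915
0.045 match 0.36 scale 1.04 at 0.6143 -0.0915
0.049 match 0.37 scale 1.04 at 0.6143 -0.0915
0.053 match 0.36 scale 1.01 at 0.6143 -0.0915
0.058 match 0.35 scale 1.01 at 0.6143 -0.0915
0.064 match 0.35 scale 0.98 at 0.6143 -0.0915
0.67 [479.9, 26.9, 562.8, 112.0] [ 686.7 -223.6] [61.  69.6]
shift/0.3 [-0.1321 -1.3685  0.0354]
turn/90 [-0.0002  0.0005  0.0004]
```

```bash
python3 - <<'E'
from h import *
ci=camera_info('wrist'); f=np.load('w11.npy'); g=[.6148,-.092]
for z in(.042,.049,.056,.064,.068):
    for r in([.0155],[.017],[.021]): print(z,r,end=' '); loc(g,z,r,half=.035,f=f,ci=ci)
# radial brightness profile about the bore axis on plane .049 and .064
for z in(.049,.064):
    pr=[]
    for r in np.arange(.006,.030,.0015):
        t=np.linspace(0,2*np.pi,72,endpoint=False); m=proj(np.c_[.6148+r*np.cos(t),-.0918+r*np.sin(t),np.full(72,z)],ci,True).astype('float32')
        v=cv2.remap(cv2.cvtColor(f,cv2.COLOR_RGB2GRAY),m[None,:,0],m[None,:,1],1)[0].reshape(8,9).mean(1); pr.append(v.astype(int))
    print(z); print(np.array(pr).T)
E
```

```text
0.042 [0.0155] match 0.48 scale 0.99 at 0.6143 -0.0920
0.042 [0.017] match 0.33 scale 0.94 at 0.6138 -0.0920
0.042 [0.021] match 0.25 scale 0.96 at 0.6098 -0.0870
0.049 [0.0155] match 0.46 scale 0.96 at 0.6143 -0.0920
0.049 [0.017] match 0.24 scale 1.04 at 0.6123 -0.0840
0.049 [0.021] match 0.34 scale 1.04 at 0.6143 -0.0915
0.056 [0.0155] match 0.44 scale 0.94 at 0.6143 -0.0920
0.056 [0.017] match 0.23 scale 0.98 at 0.6143 -0.0975
0.056 [0.021] match 0.39 scale 1.04 at 0.6143 -0.0915
0.064 [0.0155] match 0.34 scale 0.94 at 0.6143 -0.0915
0.064 [0.017] match 0.25 scale 1.04 at 0.6138 -0.0855
0.064 [0.021] match 0.38 scale 1.00 at 0.6148 -0.0915
0.068 [0.0155] match 0.25 scale 0.94 at 0.6143 -0.0915
0.068 [0.017] match 0.26 scale 1.04 at 0.6108 -0.0875
0.068 [0.021] match 0.38 scale 0.98 at 0.6148 -0.0915
0.049
[[120 120 114 115 105  65 138 162 156 152 116 165 181 215 218 219]
 [119 118 110 115  83  65 118 125 117 115 103 142 162 206 219 218]
 [116 104 113 113  69  64  90 114 113 113  97 118 148 183 219 219]
 [121 102 113 113  68  65  88 119 113 113 103 107 152 169 219 219]
 [122 113 109 114  79  66  94 152 141 141 117 111 169 177 218 218]
 [117 116 116 150 130  69  98 157 160 161 132 139 193 201 218 218]
 [121 122 116 161 156  76 108 159 160 160 120 170 208 214 219 219]
 [121 119 121 161 159  76 129 159 159 158 115 181 200 215 218 219]]
0.064
[[120 120 112 115  88  73 161 160 153 137 134 181 208 218 219 157]
 [118 114 113 112  68  75 128 120 113 110 125 162 201 218 218 215]
 [116 102 115  93  64  73 112 114 113  98 116 148 190 219 218 198]
 [120 103 115  82  64  81 120 113 113 102 114 153 190 219 219 213]
 [122 101 115  94  65  89 150 142 141 113 119 170 193 218 218 169]
 [118 106 147 144  80  84 151 160 160 133 144 193 207 218 218 214]
 [121 121 129 162 120  75 154 160 160 128 156 208 215 219 219 180]
 [121 119 126 163 145  75 157 159 159 132 155 201 212 218 219 209]]
```

The hole matches a flat ring at z = 0.049, concentric with the bore, so the first ring is home. Next is the second ring.

Request:
{"name": "move_arm", "arguments": {"commands": [{"hand": 0,"x": -0.132,"y": -0.9,"z": 0,"ax": 0,"ay": 0,"az": 0},{"hand": 0,"x": -0.132,"y": -0.9,"z": 0,"ax": 0,"ay": 0,"az": 0},{"hand": 0,"x": -0.132,"y": -0.9,"z": 0,"ax": 0,"ay": 0,"az": 0},{"hand": 0,"x": -0.132,"y": -0.9,"z": 0,"ax": 0,"ay": 0,"az": 0},{"hand": 0,"x": -0.132,"y": -0.9,"z": 0,"ax": 0,"ay": 0,"az": 0},{"hand": 0,"x": -0.132,"y": -0.9,"z": 0,"ax": 0,"ay": 0,"az": 0},{"hand": 0,"x": -0.132,"y": -0.9,"z": 0,"ax": 0,"ay": 0,"az": 0},{"hand": 0,"x": -0.132,"y": -0.9,"z": 0,"ax": 0,"ay": 0,"az": 0}]}}

```text
clock: 41.92
tool_pos: [0.4706, 0.1711, 0.1515]
orientation: [-3.139, 0.002, 0.13]
contact_force: [-0.7, 0.7, -1.3]
gripper_width: 0.0853
finger_force: 0.0
```

Request:
{"name": "move_arm", "arguments": {"commands": [{"hand": 0,"x": 0,"y": -0.4685,"z": 0.035,"ax": 0,"ay": 0,"az": 0},{"hand": 0,"x": 0,"y": -0.4685,"z": 0.035,"ax": 0,"ay": 0,"az": 0},{"hand": 0,"x": 0,"y": -0.4685,"z": 0.035,"ax": 0,"ay": 0,"az": 0},{"hand": 0,"x": 0,"y": -0.4685,"z": 0.035,"ax": 0,"ay": 0,"az": 0},{"hand": 0,"x": 0,"y": -0.4685,"z": 0.035,"ax": 0,"ay": 0,"az": 0},{"hand": 0,"x": 0,"y": -0.4685,"z": 0.035,"ax": 0,"ay": 0,"az": 0},{"hand": 0,"x": 0,"y": -0.4685,"z": 0.035,"ax": 0,"ay": 0,"az": 0},{"hand": 0,"x": 0,"y": -0.4685,"z": 0.035,"ax": 0,"ay": 0,"az": 0}]}}

```text
clock: 42.58
tool_pos: [0.4562, 0.3015, 0.1414]
orientation: [3.141, 0.001, 0.115]
contact_force: [-0.7, 0.1, -0.1]
gripper_width: 0.0855
finger_force: 0.0
```

```bash
python3 - <<'E'
from h import *
s=st(); ci=camera_info('wrist'); f=grab_frame('wrist')
for a in outline_of('shim1_c','wrist')[:4]: b=np.array(a['box']); print(round(a['confidence'],2),b,onz([(b[:2]+b[2:])/2],ci,.004,True))
q=loc([.456,.304],.007,[.021,.0155],f=f,ci=ci); togo(s,[q[2],q[3],.002],down(.119))
for a in outline_of('tray_in','wrist')[:1]:
  c,_=cv2.findContours(a['pixels'].astype('uint8'),0,1); c=max(c,key=len); h=cv2.approxPolyDP(c,6,True)[:,0]; print(h.tolist(),np.round(onz(h,ci,.014,True),3).tolist())
E
```

```text
t 42.58 tcp [0.4562 0.3015 0.1414] rpy [3.141e+00 1.000e-03 1.150e-01] w 0.0855 F [-0.7  0.1 -0.1] q [-0.98  0.38  0.4   1.95 -0.19  0.85 -1.93]
0.9 [291.3 195.6 347.  247.9] [[0.45770515 0.30625867]]
match 0.57 scale 0.96 at 0.4605 0.3035
shift/0.3 [ 0.0156 -0.0052  0.4647]
turn/90 [ 0.0002  0.0009 -0.0024]
[[255, 0], [239, 105], [438, 136], [459, 0]] [[0.622, 0.372], [0.541, 0.374], [0.536, 0.227], [0.645, 0.223]]
```

Request:
{"name": "move_arm", "arguments": {"commands": [{"hand": 0,"x": 0.0106,"y": -0.0085,"z": 0.13,"ax": 0,"ay": 0,"az": -0.002},{"hand": 0,"x": 0.0106,"y": -0.0085,"z": 0.26,"ax": 0,"ay": 0,"az": -0.002},{"hand": 0,"x": 0.0106,"y": -0.0085,"z": 0.37,"ax": 0,"ay": 0,"az": -0.002},{"hand": 0,"x": 0.0106,"y": -0.0085,"z": 0.44,"ax": 0,"ay": 0,"az": -0.002},{"hand": 0,"x": 0.0106,"y": -0.0085,"z": 0.466,"ax": 0,"ay": 0,"az": -0.002},{"hand": 0,"x": 0.0106,"y": -0.0085,"z": 0.466,"ax": 0,"ay": 0,"az": -0.002},{"hand": 0,"x": 0.0106,"y": -0.0085,"z": 0.466,"ax": 0,"ay": 0,"az": -0.002},{"hand": 0,"x": 0.0106,"y": -0.0085,"z": 0.466,"ax": 0,"ay": 0,"az": -0.002}]}}

```text
clock: 43.4
tool_pos: [0.4593, 0.3073, 0.0032]
orientation: [-3.139, -0.001, 0.121]
contact_force: [0.2, 0.6, 0.9]
gripper_width: 0.0854
finger_force: 0.0
```

Request:
{"name": "move_arm", "arguments": {"commands": [{"hand": 0.5,"x": 0,"y": 0,"z": 0,"ax": 0,"ay": 0,"az": 0},{"hand": 0.5,"x": 0,"y": 0,"z": 0,"ax": 0,"ay": 0,"az": 0},{"hand": 1,"x": 0,"y": 0,"z": 0,"ax": 0,"ay": 0,"az": 0},{"hand": 1,"x": 0,"y": 0,"z": 0,"ax": 0,"ay": 0,"az": 0},{"hand": 1,"x": 0,"y": 0,"z": 0,"ax": 0,"ay": 0,"az": 0},{"hand": 1,"x": 0,"y": 0,"z": 0,"ax": 0,"ay": 0,"az": 0},{"hand": 1,"x": 0,"y": 0,"z": 0,"ax": 0,"ay": 0,"az": 0}]}}

```text
clock: 43.98
tool_pos: [0.4583, 0.3071, 0.0029]
orientation: [-3.14, 0.001, 0.122]
contact_force: [-2.5, -1.2, 9.0]
gripper_width: 0.0382
finger_force: 59.0
```

Request:
{"name": "move_arm", "arguments": {"commands": [{"hand": 1,"x": 0,"y": 0,"z": -0.1,"ax": 0,"ay": 0,"az": 0},{"hand": 1,"x": 0,"y": 0,"z": -0.2,"ax": 0,"ay": 0,"az": 0},{"hand": 1,"x": 0,"y": 0,"z": -0.3,"ax": 0,"ay": 0,"az": 0},{"hand": 1,"x": 0,"y": 0,"z": -0.45,"ax": 0,"ay": 0,"az": 0},{"hand": 1,"x": 0,"y": 0,"z": -0.45,"ax": 0,"ay": 0,"az": 0},{"hand": 1,"x": 0,"y": 0,"z": -0.45,"ax": 0,"ay": 0,"az": 0},{"hand": 1,"x": 0,"y": 0,"z": -0.45,"ax": 0,"ay": 0,"az": 0}]}}

```text
clock: 44.57
tool_pos: [0.4577, 0.3066, 0.1365]
orientation: [-3.14, 0.002, 0.122]
contact_force: [0.2, -0.1, -0.1]
gripper_width: 0.0372
finger_force: 60.2
```

```bash
python3 - <<'E'
from h import *
s=st(); ci=camera_info('wrist'); f=grab_frame('wrist'); p=s['tool_pos']
for z in(.001,.003,.005,.0065): print(z,end=' '); q=loc(p[:2],p[2]+z,[.021,.0155],half=.04,f=f,ci=ci); print(z,end=' 155 '); q=loc(p[:2],p[2]+z,[.0155],half=.04,f=f,ci=ci)
togo(s,[.6155,-.0915,p[2]],down(.119))
E
```

```text
t 44.57 tcp [0.4577 0.3066 0.1365] rpy [-3.14e+00  2.00e-03  1.22e-01] w 0.0372 F [ 0.2 -0.1 -0.1] q [-0.98  0.39  0.4   1.95 -0.2   0.85 -1.92]
0.001 match 0.47 scale 0.94 at 0.4587 0.3056
0.001 155 match 0.48 scale 0.99 at 0.4547 0.3051
0.003 match 0.44 scale 0.94 at 0.4597 0.3061
0.003 155 match 0.46 scale 0.98 at 0.4562 0.3051
0.005 match 0.38 scale 0.94 at 0.4607 0.3061
0.005 155 match 0.45 scale 0.97 at 0.4572 0.3056
0.0065 match 0.38 scale 0.96 at 0.4582 0.3056
0.0065 155 match 0.44 scale 0.95 at 0.4582 0.3056
shift/0.3 [ 0.3603  1.3814 -0.0021]
turn/90 [-0.0007  0.001   0.002 ]
```

Request:
{"name": "move_arm", "arguments": {"commands": [{"hand": 1,"x": 0.12,"y": 0.9,"z": 0,"ax": 0,"ay": 0,"az": 0.002},{"hand": 1,"x": 0.12,"y": 0.9,"z": 0,"ax": 0,"ay": 0,"az": 0.002},{"hand": 1,"x": 0.12,"y": 0.9,"z": 0,"ax": 0,"ay": 0,"az": 0.002},{"hand": 1,"x": 0.12,"y": 0.9,"z": 0,"ax": 0,"ay": 0,"az": 0.002},{"hand": 1,"x": 0.12,"y": 0.9,"z": 0,"ax": 0,"ay": 0,"az": 0.002},{"hand": 1,"x": 0.12,"y": 0.9,"z": 0,"ax": 0,"ay": 0,"az": 0.002},{"hand": 1,"x": 0.12,"y": 0.9,"z": 0,"ax": 0,"ay": 0,"az": 0.002},{"hand": 1,"x": 0.12,"y": 0.9,"z": 0,"ax": 0,"ay": 0,"az": 0.002}]}}

```text
clock: 45.28
tool_pos: [0.5265, 0.0359, 0.135]
orientation: [3.138, 0.004, 0.108]
contact_force: [1.0, 0.3, -0.6]
gripper_width: 0.0375
finger_force: 60.2
```

Request:
{"name": "move_arm", "arguments": {"commands": [{"hand": 1,"x": 0.243,"y": 0.479,"z": 0,"ax": 0,"ay": 0,"az": 0},{"hand": 1,"x": 0.243,"y": 0.479,"z": 0,"ax": 0,"ay": 0,"az": 0},{"hand": 1,"x": 0.243,"y": 0.479,"z": 0,"ax": 0,"ay": 0,"az": 0},{"hand": 1,"x": 0.243,"y": 0.479,"z": 0,"ax": 0,"ay": 0,"az": 0},{"hand": 1,"x": 0.243,"y": 0.479,"z": 0,"ax": 0,"ay": 0,"az": 0},{"hand": 1,"x": 0.243,"y": 0.479,"z": 0.09,"ax": 0,"ay": 0,"az": 0},{"hand": 1,"x": 0.243,"y": 0.479,"z": 0.19,"ax": 0,"ay": 0,"az": 0},{"hand": 1,"x": 0.243,"y": 0.479,"z": 0.19,"ax": 0,"ay": 0,"az": 0}]}}

```text
clock: 45.95
tool_pos: [0.6108, -0.0889, 0.0721]
orientation: [-3.138, 0.015, 0.119]
contact_force: [-1.4, 1.6, -1.3]
gripper_width: 0.0376
finger_force: 60.3
```

Request:
{"name": "move_arm", "arguments": {"commands": [{"hand": 1,"x": 0,"y": 0,"z": 0,"ax": 0,"ay": 0,"az": 0},{"hand": 1,"x": 0,"y": 0,"z": 0,"ax": 0,"ay": 0,"az": 0},{"hand": 1,"x": 0,"y": 0,"z": 0,"ax": 0,"ay": 0,"az": 0}]}}

```text
clock: 46.2
tool_pos: [0.617, -0.0908, 0.0805]
orientation: [-3.141, -0.001, 0.119]
contact_force: [0.7, -0.3, -0.4]
gripper_width: 0.0373
finger_force: 60.4
```

```bash
python3 - <<'E'
from h import *
s=st(); togo(s,[.6163,-.0908,.066],down(.119))
E
```

```text
t 46.20 tcp [ 0.617  -0.0908  0.0805] rpy [-3.141e+00 -1.000e-03  1.190e-01] w 0.0373 F [ 0.7 -0.3 -0.4] q [-0.24  0.58  0.45  1.82 -0.33  0.82 -1.08]
shift/0.3 [-0.0024 -0.0002  0.0483]
turn/90 [-0.0001 -0.0005  0.0001]
```

Request:
{"name": "move_arm", "arguments": {"commands": [{"hand": 1,"x": -0.0015,"y": 0,"z": 0.02,"ax": 0,"ay": 0,"az": 0},{"hand": 1,"x": -0.0015,"y": 0,"z": 0.04,"ax": 0,"ay": 0,"az": 0},{"hand": 1,"x": -0.0015,"y": 0,"z": 0.048,"ax": 0,"ay": 0,"az": 0},{"hand": 1,"x": -0.0015,"y": 0,"z": 0.048,"ax": 0,"ay": 0,"az": 0}]}}

```text
clock: 46.53
tool_pos: [0.6156, -0.0908, 0.0645]
orientation: [-3.141, 0.001, 0.119]
contact_force: [0.7, -0.7, 0.8]
gripper_width: 0.0374
finger_force: 60.6
```

Request:
{"name": "move_arm", "arguments": {"commands": [{"hand": 1,"x": 0,"y": 0,"z": 0.004,"ax": 0,"ay": 0,"az": 0},{"hand": 1,"x": 0,"y": 0,"z": 0.004,"ax": 0,"ay": 0,"az": 0},{"hand": 1,"x": 0,"y": 0,"z": 0.004,"ax": 0,"ay": 0,"az": 0}]}}

```text
clock: 46.78
tool_pos: [0.6159, -0.0909, 0.0636]
orientation: [-3.141, 0.001, 0.119]
contact_force: [0.2, 0.6, -0.5]
gripper_width: 0.0377
finger_force: 60.3
```

Request:
{"name": "move_arm", "arguments": {"commands": [{"hand": 1,"x": 0,"y": 0,"z": 0.003,"ax": 0,"ay": 0,"az": 0},{"hand": 1,"x": 0,"y": 0,"z": 0.003,"ax": 0,"ay": 0,"az": 0},{"hand": 1,"x": 0,"y": 0,"z": 0.003,"ax": 0,"ay": 0,"az": 0}]}}

```text
clock: 47.03
tool_pos: [0.6159, -0.091, 0.0631]
orientation: [-3.141, 0.001, 0.119]
contact_force: [0.0, 0.1, 3.0]
gripper_width: 0.0372
finger_force: 62.1
```

Well centred. I'll release and check.

Request:
{"name": "move_arm", "arguments": {"commands": [{"hand": 0.3,"x": 0,"y": 0,"z": -0.001,"ax": 0,"ay": 0,"az": 0},{"hand": 0,"x": 0,"y": 0,"z": -0.001,"ax": 0,"ay": 0,"az": 0},{"hand": 0,"x": 0,"y": 0,"z": -0.001,"ax": 0,"ay": 0,"az": 0},{"hand": 0,"x": 0,"y": 0,"z": -0.001,"ax": 0,"ay": 0,"az": 0},{"hand": 0,"x": 0,"y": 0,"z": -0.1,"ax": 0,"ay": 0,"az": 0},{"hand": 0,"x": 0,"y": 0,"z": -0.2,"ax": 0,"ay": 0,"az": 0},{"hand": 0,"x": 0,"y": 0,"z": -0.3,"ax": 0,"ay": 0,"az": 0},{"hand": 0,"x": 0,"y": 0,"z": -0.3,"ax": 0,"ay": 0,"az": 0}]}}

```text
clock: 47.7
tool_pos: [0.6192, -0.0924, 0.1586]
orientation: [3.14, -0.009, 0.118]
contact_force: [1.2, -0.2, 0.7]
gripper_width: 0.0857
finger_force: 0.0
```

Request:
{"name": "move_arm", "arguments": {"commands": [{"hand": 0,"x": -0.24,"y": 0,"z": 0,"ax": 0,"ay": 0,"az": 0},{"hand": 0,"x": -0.24,"y": 0,"z": 0,"ax": 0,"ay": 0,"az": 0},{"hand": 0,"x": -0.24,"y": 0,"z": 0,"ax": 0,"ay": 0,"az": 0},{"hand": 0,"x": -0.24,"y": 0,"z": 0,"ax": 0,"ay": 0,"az": 0},{"hand": 0,"x": -0.24,"y": 0,"z": 0,"ax": 0,"ay": 0,"az": 0},{"hand": 0,"x": -0.24,"y": 0,"z": 0,"ax": 0,"ay": 0,"az": 0}]}}

```text
clock: 48.2
tool_pos: [0.5453, -0.0993, 0.1528]
orientation: [-3.141, 0.001, 0.12]
contact_force: [-0.2, 0.1, -0.7]
gripper_width: 0.0852
finger_force: 0.0
```

```bash
python3 - <<'E'
from h import *
s=st(); ci=camera_info('wrist'); f=grab_frame('wrist'); np.save('w12.npy',f); np.save('w12T.npy',ci['world_from_camera'])
g=[.6148,-.092]
for z in(.042,.049,.056,.063): print(z,end=' '); loc(g,z,[.0155],half=.035,f=f,ci=ci)
for z in(.056,):
    pr=[]
    for r in np.arange(.006,.030,.0015):
        t=np.linspace(0,2*np.pi,72,endpoint=False); m=proj(np.c_[.6146+r*np.cos(t),-.0918+r*np.sin(t),np.full(72,z)],ci,True).astype('float32')
        v=cv2.remap(cv2.cvtColor(f,cv2.COLOR_RGB2GRAY),m[None,:,0],m[None,:,1],1)[0].reshape(8,9).mean(1); pr.append(v.astype(int))
    print(np.array(pr).T)
for n in('release','handle_grip','block_c'):
  for a in outline_of(n,'wrist')[:2]:
    c,_=cv2.findContours(a['pixels'].astype('uint8'),0,1); c=max(c,key=len); h=cv2.approxPolyDP(c,3,True)[:,0]
    print(n,round(a['confidence'],2),np.round(onz(h,ci,.064 if n=='block_c' else .041,True),3).tolist())
for cam in('scene','side'):
  grab_frame(cam); ci=camera_info(cam)
  for n,z in(('shim1_c',.0035),('sleeve_c',.008),('bearing_c',.008)):
    for a in outline_of(n,cam)[:4]: b=np.array(a['box']); print(cam,n,round(a['confidence'],2),b,np.round(onz([(b[:2]+b[2:])/2],ci,z),3))
E
```

```text
t 48.20 tcp [ 0.5453 -0.0993  0.1528] rpy [-3.141e+00  1.000e-03  1.200e-01] w 0.0852 F [-0.2  0.1 -0.7] q [-0.29  0.39  0.51  1.93 -0.24  0.89 -1.11]
0.042 match 0.54 scale 1.02 at 0.6138 -0.0915
0.049 match 0.52 scale 0.99 at 0.6143 -0.0915
0.056 match 0.50 scale 0.96 at 0.6143 -0.0915
0.063 match 0.48 scale 0.94 at 0.6148 -0.0915
[[121 120 117 114 112  67 109 161 161 161 117 171 183 218 219 211]
 [118 117 111 114  83  65 110 159 154 143 108 153 164 217 218 218]
 [117 103 114 106  65  66 110 159 129 112  99 140 152 216 218 215]
 [119 103 115  90  64  76 109 159 152 131 102 146 157 216 218 219]
 [122 100 115 101  65  83 113 162 161 158 110 162 172 216 218 211]
 [118 108 119 128  88  74 125 163 160 159 122 185 195 217 218 218]
 [119 121 117 161 146  73 124 163 162 162 118 200 209 218 219 213]
 [122 120 120 146 151  80 118 161 161 161 119 193 201 218 218 219]]
release 0.83 [[0.586, 0.152], [0.586, 0.102], [0.592, 0.088], [0.591, 0.109], [0.594, 0.129], [0.59, 0.152]]
handle_grip 0.85 [[0.6, 0.005], [0.602, 0.01], [0.601, 0.029], [0.605, 0.06], [0.604, 0.1], [0.6, 0.1], [0.598, 0.068], [0.595, 0.066], [0.594, 0.131], [0.591, 0.15], [0.586, 0.152], [0.587, 0.124], [0.572, 0.121], [0.587, 0.012]]
handle_grip 0.36 [[0.677, 0.184], [0.679, 0.212], [0.545, 0.209], [0.544, 0.2], [0.548, 0.183], [0.615, 0.18], [0.675, 0.176]]
block_c 0.66 [[0.639, -0.062], [0.585, -0.068], [0.591, -0.122], [0.645, -0.116]]
scene shim1_c 0.53 [280.7 231.  286.  232. ] [[ 0.576 -0.144]]
side shim1_c 0.64 [387.4 198.1 426.  221.5] [[ 0.382 -0.326]]
side shim1_c 0.42 [300.7 215.4 310.2 217.8] [[ 0.647 -0.156]]
```

Request:
{"name": "move_arm", "arguments": {"commands": [{"hand": 1,"x": 0.327,"y": -0.791,"z": 0,"ax": 0,"ay": 0,"az": 0},{"hand": 1,"x": 0.327,"y": -0.791,"z": 0,"ax": 0,"ay": 0,"az": 0},{"hand": 1,"x": 0.327,"y": -0.791,"z": 0,"ax": 0,"ay": 0,"az": 0},{"hand": 1,"x": 0.327,"y": -0.791,"z": 0,"ax": 0,"ay": 0,"az": 0},{"hand": 1,"x": 0.327,"y": -0.791,"z": 0,"ax": 0,"ay": 0,"az": 0},{"hand": 1,"x": 0.327,"y": -0.791,"z": 0,"ax": 0,"ay": 0,"az": 0},{"hand": 1,"x": 0.327,"y": -0.791,"z": 0,"ax": 0,"ay": 0,"az": 0},{"hand": 1,"x": 0.327,"y": -0.791,"z": 0,"ax": 0,"ay": 0,"az": 0}]}}

```text
clock: 49.47
tool_pos: [0.6135, 0.153, 0.1521]
orientation: [-3.139, 0.001, 0.126]
contact_force: [-0.1, 0.2, -1.0]
gripper_width: -0.0006
finger_force: 0.0
```

Request:
{"name": "move_arm", "arguments": {"commands": [{"hand": 1,"x": 0,"y": 0,"z": 0,"ax": 0,"ay": 0,"az": 0},{"hand": 1,"x": 0,"y": 0,"z": 0,"ax": 0,"ay": 0,"az": 0},{"hand": 1,"x": 0,"y": 0,"z": 0,"ax": 0,"ay": 0,"az": 0}]}}

```text
clock: 49.72
tool_pos: [0.6134, 0.1451, 0.1529]
orientation: [3.141, 0.002, 0.115]
contact_force: [0.0, 0.1, 0.4]
gripper_width: -0.0003
finger_force: 0.0
```

```bash
python3 - <<'E'
from h import *
s=st(); ci=camera_info('wrist'); f=grab_frame('wrist')
for n in('release','handle_grip'):
  for a in outline_of(n,'wrist')[:1]:
    c,_=cv2.findContours(a['pixels'].astype('uint8'),0,1); c=max(c,key=len); h=cv2.approxPolyDP(c,2,True)[:,0]
    print(n,round(a['confidence'],2),h.tolist(),np.round(onz(h,ci,.039,True),3).tolist())
togo(s,[.6146,.148,.026],down(.119))
E
```

```text
t 49.72 tcp [0.6134 0.1451 0.1529] rpy [3.141e+00 2.000e-03 1.150e-01] w -0.0003 F [0.  0.1 0.4] q [-0.63  0.5   0.45  1.75 -0.26  0.96 -1.53]
release 0.64 [[306, 258], [307, 267], [337, 267], [388, 272], [395, 267], [395, 264], [357, 263], [332, 258], [330, 255]] [[0.593, 0.157], [0.586, 0.155], [0.588, 0.133], [0.588, 0.095], [0.593, 0.09], [0.595, 0.09], [0.593, 0.119], [0.595, 0.138], [0.597, 0.139]]
handle_grip 0.78 [[306, 258], [307, 267], [329, 266], [342, 269], [347, 288], [490, 283], [490, 276], [496, 272], [483, 260], [392, 255], [376, 251], [376, 254], [404, 257], [409, 260], [397, 260], [387, 264], [360, 263], [329, 255]] [[0.593, 0.157], [0.586, 0.155], [0.588, 0.139], [0.587, 0.129], [0.572, 0.124], [0.587, 0.008], [0.593, 0.01], [0.597, 0.005], [0.606, 0.02], [0.602, 0.094], [0.604, 0.106], [0.602, 0.106], [0.602, 0.085], [0.6, 0.08], [0.599, 0.089], [0.595, 0.096], [0.593, 0.117], [0.597, 0.14]]
shift/0.3 [ 0.0058 -0.0093  0.4231]
turn/90 [ 0.0001  0.001  -0.0024]
```

Request:
{"name": "move_arm", "arguments": {"commands": [{"hand": 1,"x": 0.016,"y": -0.0093,"z": 0.13,"ax": 0,"ay": 0,"az": -0.002},{"hand": 1,"x": 0.016,"y": -0.0093,"z": 0.25,"ax": 0,"ay": 0,"az": -0.002},{"hand": 1,"x": 0.016,"y": -0.0093,"z": 0.35,"ax": 0,"ay": 0,"az": -0.002},{"hand": 1,"x": 0.016,"y": -0.0093,"z": 0.423,"ax": 0,"ay": 0,"az": -0.002},{"hand": 1,"x": 0.016,"y": -0.0093,"z": 0.423,"ax": 0,"ay": 0,"az": -0.002},{"hand": 1,"x": 0.016,"y": -0.0093,"z": 0.423,"ax": 0,"ay": 0,"az": -0.002}]}}

```text
clock: 50.37
tool_pos: [0.6172, 0.1502, 0.0252]
orientation: [3.142, 0.003, 0.121]
contact_force: [0.7, 0.5, 0.6]
gripper_width: 0.0001
finger_force: 0.0
```

Request:
{"name": "move_arm", "arguments": {"commands": [{"hand": 1,"x": -0.02,"y": 0,"z": 0,"ax": 0,"ay": 0,"az": 0},{"hand": 1,"x": -0.03,"y": 0,"z": 0,"ax": 0,"ay": 0,"az": 0},{"hand": 1,"x": -0.04,"y": 0,"z": 0,"ax": 0,"ay": 0,"az": 0},{"hand": 1,"x": -0.05,"y": 0,"z": 0,"ax": 0,"ay": 0,"az": 0}]}}

```text
clock: 50.7
tool_pos: [0.6032, 0.1494, 0.0274]
orientation: [-3.14, -0.001, 0.122]
contact_force: [-0.1, -0.0, -0.9]
gripper_width: -0.0001
finger_force: 0.0
```

Request:
{"name": "move_arm", "arguments": {"commands": [{"hand": 1,"x": -0.01,"y": 0,"z": 0,"ax": 0,"ay": 0,"az": 0},{"hand": 1,"x": -0.02,"y": 0,"z": 0,"ax": 0,"ay": 0,"az": 0},{"hand": 1,"x": -0.03,"y": 0,"z": 0,"ax": 0,"ay": 0,"az": 0}]}}

```text
clock: 50.95
tool_pos: [0.5944, 0.1485, 0.0265]
orientation: [-3.14, -0.001, 0.122]
contact_force: [2.2, 0.2, 1.6]
gripper_width: 0.0001
finger_force: 0.8
```

Request:
{"name": "move_arm", "arguments": {"commands": [{"hand": 1,"x": -0.01,"y": 0,"z": 0,"ax": 0,"ay": 0,"az": 0},{"hand": 1,"x": -0.02,"y": 0,"z": 0,"ax": 0,"ay": 0,"az": 0},{"hand": 1,"x": -0.025,"y": 0,"z": 0,"ax": 0,"ay": 0,"az": 0},{"hand": 1,"x": -0.025,"y": 0,"z": 0,"ax": 0,"ay": 0,"az": 0}]}}

```text
clock: 51.28
tool_pos: [0.5855, 0.1469, 0.0255]
orientation: [-3.141, 0.003, 0.122]
contact_force: [0.4, 0.0, -0.5]
gripper_width: -0.0001
finger_force: 0.0
```

```bash
python3 - <<'E'
from h import *
s=st(); ci=camera_info('wrist'); f=grab_frame('wrist')
for cam in('wrist','scene','side'):
  ci=camera_info(cam); grab_frame(cam)
  for a in outline_of('handle_grip',cam)[:1]:
    c,_=cv2.findContours(a['pixels'].astype('uint8'),0,1); c=max(c,key=len); h=cv2.approxPolyDP(c,3,True)[:,0]
    print(cam,round(a['confidence'],2),np.round(onz(h,ci,.039,cam=='wrist'),3).tolist())
E
```

```text
t 51.28 tcp [0.5855 0.1469 0.0255] rpy [-3.141e+00  3.000e-03  1.220e-01] w -0.0001 F [ 0.4  0.  -0.5] q [-0.59  0.62  0.38  1.89 -0.34  0.7  -1.46]
wrist 0.57 [[0.602, 0.107], [0.588, 0.074], [0.579, 0.075], [0.58, 0.081], [0.576, 0.09], [0.562, 0.059], [0.567, 0.045], [0.586, 0.011], [0.597, 0.01], [0.607, 0.029], [0.593, 0.059], [0.596, 0.065], [0.595, 0.072], [0.605, 0.106]]
scene 0.56 [[0.594, 0.015], [0.605, 0.028], [0.594, 0.05], [0.6, 0.085], [0.585, 0.074], [0.571, 0.088], [0.556, 0.064]]
side 0.61 [[0.588, 0.021], [0.583, 0.079], [0.564, 0.087], [0.527, 0.155], [0.522, 0.125]]
```

Request:
{"name": "move_arm", "arguments": {"commands": [{"hand": 1,"x": 0.03,"y": 0,"z": -0.13,"ax": 0,"ay": 0,"az": 0},{"hand": 1,"x": 0.03,"y": 0,"z": -0.26,"ax": 0,"ay": 0,"az": 0},{"hand": 1,"x": 0.002,"y": 0,"z": -0.42,"ax": 0,"ay": 0,"az": 0},{"hand": 1,"x": 0.002,"y": 0,"z": -0.42,"ax": 0,"ay": 0,"az": 0},{"hand": 0,"x": 0.002,"y": 0,"z": -0.42,"ax": 0,"ay": 0,"az": 0.002}]}}

```text
clock: 52.05
tool_pos: [0.5892, 0.1475, 0.1555]
orientation: [-3.139, -0.005, 0.118]
contact_force: [-0.2, -0.4, -0.2]
gripper_width: 0.0108
finger_force: 0.0
```

Request:
{"name": "move_arm", "arguments": {"commands": [{"hand": 0,"x": 0.002,"y": 0.802,"z": 0,"ax": 0,"ay": 0,"az": 0},{"hand": 0,"x": 0.002,"y": 0.802,"z": 0,"ax": 0,"ay": 0,"az": 0},{"hand": 0,"x": 0.002,"y": 0.802,"z": 0,"ax": 0,"ay": 0,"az": 0},{"hand": 0,"x": 0.002,"y": 0.802,"z": 0,"ax": 0,"ay": 0,"az": 0},{"hand": 0,"x": 0.002,"y": 0.802,"z": 0,"ax": 0,"ay": 0,"az": 0},{"hand": 0,"x": 0.002,"y": 0.802,"z": 0,"ax": 0,"ay": 0,"az": 0},{"hand": 0,"x": 0.002,"y": 0.802,"z": 0,"ax": 0,"ay": 0,"az": 0},{"hand": 0,"x": 0.002,"y": 0.802,"z": 0,"ax": 0,"ay": 0,"az": 0}]}}

```text
clock: 52.72
tool_pos: [0.6151, -0.0946, 0.1499]
orientation: [-3.141, 0.004, 0.113]
contact_force: [-0.1, 0.3, -0.6]
gripper_width: 0.0854
finger_force: 0.0
```

Request:
{"name": "move_arm", "arguments": {"commands": [{"hand": 0,"x": 0,"y": 0,"z": 0,"ax": 0,"ay": 0,"az": 0},{"hand": 0,"x": 0,"y": 0,"z": 0,"ax": 0,"ay": 0,"az": 0},{"hand": 0,"x": 0,"y": 0,"z": 0,"ax": 0,"ay": 0,"az": 0}]}}

```text
clock: 52.97
tool_pos: [0.6162, -0.0893, 0.151]
orientation: [-3.14, 0.003, 0.122]
contact_force: [0.4, -0.0, 0.3]
gripper_width: 0.0857
finger_force: 0.0
```

```bash
python3 - <<'E'
from h import *
s=st(); ci=camera_info('wrist'); f=grab_frame('wrist')
for n in('block_c',):
  for a in outline_of(n,'wrist')[:1]:
    c,_=cv2.findContours(a['pixels'].astype('uint8'),0,1); c=max(c,key=len); h=cv2.approxPolyDP(c,3,True)[:,0]
    print(n,round(a['confidence'],2),h.tolist(),np.round(onz(h,ci,.064,True),3).tolist())
for y in(.08,.12,.16): loc([.6148,-.092],.064,[.024],side=.056,yaw=y,f=f,ci=ci)
loc([.6148,-.092],.056,[.0155],half=.035,f=f,ci=ci)
togo(s,[.6148,-.092,.0285],down(.119))
ci=camera_info('scene'); grab_frame('scene')
for a in outline_of('tray_in','scene')[:2]:
    c,_=cv2.findContours(a['pixels'].astype('uint8'),0,1); c=max(c,key=len); h=cv2.minAreaRect((onz(c[:,0],ci,.012)*1e3).astype('float32')); print(round(a['confidence'],2),h)
ci=camera_info('side'); grab_frame('side')
for a in outline_of('tray_in','side')[:2]:
    c,_=cv2.findContours(a['pixels'].astype('uint8'),0,1); c=max(c,key=len); h=cv2.minAreaRect((onz(c[:,0],ci,.012)*1e3).astype('float32')); print(round(a['confidence'],2),h)
E
```

```text
t 52.97 tcp [ 0.6162 -0.0893  0.151 ] rpy [-3.14e+00  3.00e-03  1.22e-01] w 0.0857 F [ 0.4 -0.   0.3] q [-0.28  0.49  0.49  1.77 -0.28  0.95 -1.12]
block_c 0.77 [[294, 190], [285, 207], [286, 282], [366, 287], [372, 205], [364, 191], [342, 189], [337, 198], [321, 200], [307, 198], [304, 189]] [[0.65, -0.066], [0.638, -0.061], [0.587, -0.066], [0.59, -0.121], [0.646, -0.116], [0.654, -0.109], [0.654, -0.095], [0.648, -0.093], [0.645, -0.083], [0.646, -0.074], [0.651, -0.072]]
match 0.37 scale 0.99 at 0.6148 -0.0910
match 0.36 scale 0.99 at 0.6148 -0.0910
match 0.29 scale 0.99 at 0.6148 -0.0910
match 0.46 scale 0.97 at 0.6143 -0.0910
shift/0.3 [-0.0047  0.0091  0.4082]
turn/90 [-0.0011  0.0017  0.0019]
0.84 ((616.2410278320312, 299.2051086425781), (152.95297241210938, 161.63546752929688), 87.79579162597656)
0.83 ((608.9951782226562, 305.3338928222656), (158.66238403320312, 158.4269561767578), 88.11786651611328)
```

Request:
{"name": "move_arm", "arguments": {"commands": [{"hand": 0,"x": -0.0047,"y": 0.008,"z": 0.13,"ax": -0.001,"ay": 0.002,"az": 0.002},{"hand": 0,"x": -0.0047,"y": 0.008,"z": 0.25,"ax": -0.001,"ay": 0.002,"az": 0.002},{"hand": 0,"x": -0.0047,"y": 0.008,"z": 0.34,"ax": -0.001,"ay": 0.002,"az": 0.002},{"hand": 0,"x": -0.0047,"y": 0.008,"z": 0.408,"ax": -0.001,"ay": 0.002,"az": 0.002},{"hand": 0,"x": -0.0047,"y": 0.008,"z": 0.408,"ax": -0.001,"ay": 0.002,"az": 0.002},{"hand": 0,"x": -0.0047,"y": 0.008,"z": 0.408,"ax": -0.001,"ay": 0.002,"az": 0.002},{"hand": 0,"x": -0.0047,"y": 0.008,"z": 0.408,"ax": -0.001,"ay": 0.002,"az": 0.002}]}}

```text
clock: 53.85
tool_pos: [0.6162, -0.0945, 0.0307]
orientation: [3.14, -0.004, 0.116]
contact_force: [0.4, -0.1, 1.1]
gripper_width: 0.0856
finger_force: 0.0
```

Request:
{"name": "move_arm", "arguments": {"commands": [{"hand": 1,"x": 0,"y": 0,"z": 0,"ax": 0,"ay": 0,"az": 0},{"hand": 1,"x": 0,"y": 0,"z": 0,"ax": 0,"ay": 0,"az": 0},{"hand": 1,"x": 0,"y": 0,"z": 0,"ax": 0,"ay": 0,"az": 0},{"hand": 1,"x": 0,"y": 0,"z": 0,"ax": 0,"ay": 0,"az": 0},{"hand": 1,"x": 0,"y": 0,"z": 0,"ax": 0,"ay": 0,"az": 0},{"hand": 1,"x": 0,"y": 0,"z": 0,"ax": 0,"ay": 0,"az": 0}]}}

```text
clock: 54.35
tool_pos: [0.6162, -0.0929, 0.0312]
orientation: [-3.141, -0.004, 0.116]
contact_force: [-1.5, 2.5, 6.2]
gripper_width: 0.0553
finger_force: 65.6
```

Request:
{"name": "move_arm", "arguments": {"commands": [{"hand": 1,"x": 0,"y": 0,"z": -0.03,"ax": 0,"ay": 0,"az": 0},{"hand": 1,"x": 0,"y": 0,"z": -0.08,"ax": 0,"ay": 0,"az": 0},{"hand": 1,"x": 0,"y": 0,"z": -0.15,"ax": 0,"ay": 0,"az": 0},{"hand": 1,"x": 0,"y": 0,"z": -0.22,"ax": 0,"ay": 0,"az": 0},{"hand": 1,"x": 0,"y": 0,"z": -0.3,"ax": 0,"ay": 0,"az": 0},{"hand": 1,"x": 0,"y": 0,"z": -0.36,"ax": 0,"ay": 0,"az": 0},{"hand": 1,"x": 0,"y": 0,"z": -0.36,"ax": 0,"ay": 0,"az": 0},{"hand": 1,"x": 0,"y": 0,"z": -0.36,"ax": 0,"ay": 0,"az": 0}]}}

```text
clock: 55.02
tool_pos: [0.6147, -0.0942, 0.1378]
orientation: [3.14, -0.003, 0.116]
contact_force: [0.2, 0.4, -6.9]
gripper_width: 0.0553
finger_force: 65.5
```

```bash
python3 - <<'E'
from h import *
s=st(); togo(s,[.613,.301,s['tool_pos'][2]],down(.119))
E
```

```text
t 55.02 tcp [ 0.6147 -0.0942  0.1378] rpy [ 3.14e+00 -3.00e-03  1.16e-01] w 0.0553 F [ 0.2  0.4 -6.9] q [-0.27  0.51  0.49  1.78 -0.29  0.92 -1.11]
shift/0.3 [ 1.4620e-01 -1.3091e+00 -1.0000e-03]
turn/90 [ 0.0007 -0.0017 -0.0022]
```

Request:
{"name": "move_arm", "arguments": {"commands": [{"hand": 1,"x": 0.01,"y": -0.08,"z": 0,"ax": 0,"ay": 0,"az": 0},{"hand": 1,"x": 0.02,"y": -0.18,"z": 0,"ax": 0,"ay": 0,"az": 0},{"hand": 1,"x": 0.03,"y": -0.28,"z": 0,"ax": 0,"ay": 0,"az": 0},{"hand": 1,"x": 0.04,"y": -0.38,"z": 0,"ax": 0,"ay": 0,"az": 0},{"hand": 1,"x": 0.05,"y": -0.48,"z": 0,"ax": 0,"ay": 0,"az": 0},{"hand": 1,"x": 0.06,"y": -0.58,"z": 0,"ax": 0,"ay": 0,"az": 0},{"hand": 1,"x": 0.07,"y": -0.68,"z": 0,"ax": 0,"ay": 0,"az": 0},{"hand": 1,"x": 0.08,"y": -0.78,"z": 0,"ax": 0,"ay": 0,"az": 0}]}}

```text
clock: 55.68
tool_pos: [0.6097, 0.1423, 0.1347]
orientation: [3.14, 0.003, 0.116]
contact_force: [0.2, -0.3, -5.6]
gripper_width: 0.0552
finger_force: 65.5
```

Request:
{"name": "move_arm", "arguments": {"commands": [{"hand": 1,"x": 0.012,"y": -0.1,"z": 0,"ax": 0,"ay": 0,"az": 0},{"hand": 1,"x": 0.024,"y": -0.2,"z": 0,"ax": 0,"ay": 0,"az": 0},{"hand": 1,"x": 0.036,"y": -0.3,"z": 0,"ax": 0,"ay": 0,"az": 0},{"hand": 1,"x": 0.048,"y": -0.4,"z": 0,"ax": 0,"ay": 0,"az": 0},{"hand": 1,"x": 0.06,"y": -0.49,"z": 0,"ax": 0,"ay": 0,"az": 0},{"hand": 1,"x": 0.066,"y": -0.529,"z": 0,"ax": 0,"ay": 0,"az": 0},{"hand": 1,"x": 0.066,"y": -0.529,"z": 0,"ax": 0,"ay": 0,"az": 0},{"hand": 1,"x": 0.066,"y": -0.529,"z": 0,"ax": 0,"ay": 0,"az": 0}]}}

```text
clock: 56.35
tool_pos: [0.6116, 0.301, 0.1346]
orientation: [3.138, 0.002, 0.117]
contact_force: [-0.2, -0.4, -5.1]
gripper_width: 0.0553
finger_force: 65.7
```

```bash
python3 - <<'E'
from h import *
s=st(); togo(s,[.613,.301,.036],down(.119))
ci=camera_info('wrist'); f=grab_frame('wrist')
for a in outline_of('tray_in','wrist')[:1]:
    c,_=cv2.findContours(a['pixels'].astype('uint8'),0,1); c=max(c,key=len); h=cv2.minAreaRect((onz(c[:,0],ci,.01,True)*1e3).astype('float32')); print(round(a['confidence'],2),h,a['box'])
E
```

```text
t 56.35 tcp [0.6116 0.301  0.1346] rpy [3.138e+00 2.000e-03 1.170e-01] w 0.0553 F [-0.2 -0.4 -5.1] q [-0.82  0.6   0.44  1.63 -0.29  0.98 -1.73]
shift/0.3 [ 5.400e-03 -3.000e-04  3.287e-01]
turn/90 [ 0.002   0.0013 -0.0011]
0.71 ((555.0232543945312, 26.364944458007812), (85.46177673339844, 223.8228759765625), 1.9855022430419922) [491.6, 275.6, 638.9, 356.7]
```

Request:
{"name": "move_arm", "arguments": {"commands": [{"hand": 1,"x": 0.003,"y": 0,"z": 0.07,"ax": 0.002,"ay": 0,"az": 0},{"hand": 1,"x": 0.003,"y": 0,"z": 0.15,"ax": 0.002,"ay": 0,"az": 0},{"hand": 1,"x": 0.003,"y": 0,"z": 0.22,"ax": 0.002,"ay": 0,"az": 0},{"hand": 1,"x": 0.003,"y": 0,"z": 0.28,"ax": 0.002,"ay": 0,"az": 0},{"hand": 1,"x": 0.003,"y": 0,"z": 0.31,"ax": 0.002,"ay": 0,"az": 0},{"hand": 1,"x": 0.003,"y": 0,"z": 0.32,"ax": 0.002,"ay": 0,"az": 0},{"hand": 1,"x": 0.003,"y": 0,"z": 0.32,"ax": 0.002,"ay": 0,"az": 0},{"hand": 1,"x": 0.003,"y": 0,"z": 0.32,"ax": 0.002,"ay": 0,"az": 0}]}}

```text
clock: 57.12
tool_pos: [0.6152, 0.3007, 0.0422]
orientation: [-3.139, -0.004, 0.115]
contact_force: [-0.0, 0.9, -5.2]
gripper_width: 0.0553
finger_force: 65.4
```

Request:
{"name": "move_arm", "arguments": {"commands": [{"hand": 1,"x": 0,"y": 0,"z": 0.007,"ax": 0,"ay": 0,"az": 0},{"hand": 1,"x": 0,"y": 0,"z": 0.007,"ax": 0,"ay": 0,"az": 0},{"hand": 1,"x": 0,"y": 0,"z": 0.011,"ax": 0,"ay": 0,"az": 0},{"hand": 1,"x": 0,"y": 0,"z": 0.011,"ax": 0,"ay": 0,"az": 0}]}}

```text
clock: 57.45
tool_pos: [0.6142, 0.3013, 0.0381]
orientation: [-3.139, -0.002, 0.116]
contact_force: [0.3, -0.0, -4.9]
gripper_width: 0.0551
finger_force: 65.5
```

Request:
{"name": "move_arm", "arguments": {"commands": [{"hand": 1,"x": 0,"y": 0,"z": 0.006,"ax": 0,"ay": 0,"az": 0},{"hand": 1,"x": 0,"y": 0,"z": 0.006,"ax": 0,"ay": 0,"az": 0},{"hand": 1,"x": 0,"y": 0,"z": 0.011,"ax": 0,"ay": 0,"az": 0},{"hand": 1,"x": 0,"y": 0,"z": 0.011,"ax": 0,"ay": 0,"az": 0}]}}

```text
clock: 57.78
tool_pos: [0.6142, 0.3012, 0.0344]
orientation: [-3.139, -0.002, 0.116]
contact_force: [-0.5, 0.3, -6.2]
gripper_width: 0.0555
finger_force: 65.7
```

Request:
{"name": "move_arm", "arguments": {"commands": [{"hand": 1,"x": 0,"y": 0,"z": 0.004,"ax": 0,"ay": 0,"az": 0},{"hand": 1,"x": 0,"y": 0,"z": 0.004,"ax": 0,"ay": 0,"az": 0},{"hand": 1,"x": 0,"y": 0,"z": 0.004,"ax": 0,"ay": 0,"az": 0}]}}

```text
clock: 58.03
tool_pos: [0.6142, 0.3012, 0.0343]
orientation: [-3.139, -0.002, 0.116]
contact_force: [-3.5, -1.3, 5.0]
gripper_width: 0.0548
finger_force: 66.7
```

Contact at the expected floor height. I'll release, lift, look and check.

Request:
{"name": "move_arm", "arguments": {"commands": [{"hand": 0.2,"x": 0,"y": 0,"z": -0.002,"ax": 0,"ay": 0,"az": 0},{"hand": 0,"x": 0,"y": 0,"z": -0.002,"ax": 0,"ay": 0,"az": 0},{"hand": 0,"x": 0,"y": 0,"z": -0.002,"ax": 0,"ay": 0,"az": 0},{"hand": 0,"x": 0,"y": 0,"z": -0.002,"ax": 0,"ay": 0,"az": 0},{"hand": 0,"x": 0,"y": 0,"z": -0.1,"ax": 0,"ay": 0,"az": 0},{"hand": 0,"x": 0,"y": 0,"z": -0.2,"ax": 0,"ay": 0,"az": 0},{"hand": 0,"x": 0,"y": 0,"z": -0.34,"ax": 0,"ay": 0,"az": 0},{"hand": 0,"x": 0,"y": 0,"z": -0.42,"ax": 0,"ay": 0,"az": 0}]}}

```text
clock: 58.7
tool_pos: [0.6157, 0.3012, 0.1632]
orientation: [-3.138, -0.006, 0.115]
contact_force: [1.5, 0.2, 1.1]
gripper_width: 0.0852
finger_force: 0.0
```

Request:
{"name": "move_arm", "arguments": {"commands": [{"hand": 0,"x": -0.25,"y": 0,"z": 0,"ax": 0,"ay": 0,"az": 0},{"hand": 0,"x": -0.25,"y": 0,"z": 0,"ax": 0,"ay": 0,"az": 0},{"hand": 0,"x": -0.25,"y": 0,"z": 0,"ax": 0,"ay": 0,"az": 0},{"hand": 0,"x": -0.25,"y": 0,"z": 0,"ax": 0,"ay": 0,"az": 0},{"hand": 0,"x": -0.25,"y": 0,"z": 0,"ax": 0,"ay": 0,"az": 0},{"hand": 0,"x": -0.25,"y": 0,"z": 0,"ax": 0,"ay": 0,"az": 0},{"hand": 0,"x": -0.25,"y": 0,"z": 0,"ax": 0,"ay": 0,"az": 0}]}}

```text
clock: 59.28
tool_pos: [0.5408, 0.2921, 0.1591]
orientation: [-3.14, -0.003, 0.115]
contact_force: [-0.1, 0.2, 0.1]
gripper_width: 0.0855
finger_force: 0.0
```

```bash
python3 - <<'E'
from h import *
s=st(); ci=camera_info('wrist'); f=grab_frame('wrist'); g=[.6142,.301]
loc(g,.067,[.024],side=.056,yaw=.119,f=f,ci=ci)
for z in(.052,.059,.066): print(z,end=' '); loc(g,z,[.0155],half=.035,f=f,ci=ci)
for a in outline_of('tray_in','wrist')[:2]:
    c,_=cv2.findContours(a['pixels'].astype('uint8'),0,1); c=max(c,key=len); print(round(a['confidence'],2),cv2.minAreaRect((onz(c[:,0],ci,.01,True)*1e3).astype('float32')))
for cam in('scene','side'):
  ci=camera_info(cam); grab_frame(cam)
  for n,z in(('tray_in',.012),('handle_grip',.035),('shim1_c',.0035)):
   for a in outline_of(n,cam)[:3]:
    c,_=cv2.findContours(a['pixels'].astype('uint8'),0,1); c=max(c,key=len); print(cam,n,round(a['confidence'],2),np.round(cv2.minAreaRect((onz(c[:,0],ci,z)*1e3).astype('float32'))[0]),cv2.boundingRect(c))
E
```

```text
t 59.28 tcp [0.5408 0.2921 0.1591] rpy [-3.14e+00 -3.00e-03  1.15e-01] w 0.0855 F [-0.1  0.2  0.1] q [-0.91  0.47  0.46  1.78 -0.25  0.95 -1.79]
match 0.41 scale 0.99 at 0.6127 0.3000
0.052 match 0.54 scale 0.99 at 0.6122 0.3005
0.059 match 0.51 scale 0.97 at 0.6122 0.3005
0.066 match 0.49 scale 0.94 at 0.6122 0.3005
0.93 ((613.2596435546875, 297.9048156738281), (152.45672607421875, 152.3936004638672), 87.43500518798828)
scene tray_in 0.8 [615. 299.] (383, 282, 90, 81)
scene handle_grip 0.61 [571.  83.] (327, 249, 62, 19)
scene handle_grip 0.58 [606.  26.] (279, 222, 109, 65)
scene handle_grip 0.31 [377. 448.] (504, 252, 49, 49)
scene shim1_c 0.5 [566. 293.] (425, 300, 19, 13)
scene shim1_c 0.36 [571. 298.] (431, 306, 8, 5)
side tray_in 0.58 [610. 305.] (180, 290, 94, 70)
side tray_in 0.2 [617.  -4.] (267, 219, 65, 60)
side handle_grip 0.64 [573.  91.] (276, 244, 24, 41)
side handle_grip 0.27 [405. 436.] (254, 368, 58, 67)
side shim1_c 0.51 [655. 256.] (216, 300, 18, 11)
```

```bash
python3 -c "
from workcell import manip
print(manip.job_done())"
```

```text
the job is handed in; nothing more can be done
None
```

The job is handed in at about 59 s of the 208 s allowed: the block stands in the tray with the bearing, sleeve and both distance rings seated, and the clamp is open. The judge's result was not shown.

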